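# Put the washed bench boards and rolling pins away

## Task

Stack the loose bench boards squarely into one pile on the bench, then pick the whole pile up at once and tip it into the blue box, its one end first under the yellow lip, so that all the boards lie flat on one another at the bottom. Also move every rolling pin from the drain stand to the steel holder, each end-down in a pocket of its own, in any order. Do not disturb the bottle, the bowl or the scraper.

Things in the scene. Friction and masses are not known exactly. Their poses are not given: they have to be found in the camera images.
- board1_mid (a point): a loose flat beech bench board, 120 mm long (its x axis) x 60 mm wide (y) x 8 mm thick (z), about 60 g; there are two or three, all alike; this point is at its centre. Starts lying flat on the bench, apart from the others
- board2_mid (a point): a loose flat beech bench board, 120 mm long (its x axis) x 60 mm wide (y) x 8 mm thick (z), about 60 g; there are two or three, all alike; this point is at its centre. Starts lying flat on the bench, apart from the others
- board3_mid (a point): a loose flat beech bench board, 120 mm long (its x axis) x 60 mm wide (y) x 8 mm thick (z), about 60 g; there are two or three, all alike; this point is at its centre. Starts lying flat on the bench, apart from the others
- pin1_mid (a point): a small plain beech rolling pin with a red band near its top, a cylinder 24 mm in diameter and 180 mm long (its z axis), about 60 g; there are three or four; this point is at its centre, half-way along. Starts standing upright in a socket of the drain stand
- pin2_mid (a point): a small plain beech rolling pin with a red band near its top, a cylinder 24 mm in diameter and 180 mm long (its z axis), about 60 g; there are three or four; this point is at its centre, half-way along. Starts standing upright in a socket of the drain stand
- pin3_mid (a point): a small plain beech rolling pin with a red band near its top, a cylinder 24 mm in diameter and 180 mm long (its z axis), about 60 g; there are three or four; this point is at its centre, half-way along. Starts standing upright in a socket of the drain stand
- pin4_mid (a point): a small plain beech rolling pin with a red band near its top, a cylinder 24 mm in diameter and 180 mm long (its z axis), about 60 g; there are three or four; this point is at its centre, half-way along. Starts standing upright in a socket of the drain stand
- box_floor (a point): centre of the inner floor of the blue board box (fixed), 12 mm above the bench. x axis: along the box, away from its lipped end. Cavity 126 mm (x) by 66 mm (y), walls 6 mm. The long sides have walls only at the corners (33 to 63 mm from the centre along x); between them both sides are open down to the bench for the fingers, and the floor is only 54 mm wide (y)
- box_lip (a point): middle of the inner edge, at the underside, of the box's yellow retaining lip, on its -x end wall: it reaches 9 mm in over the cavity across the whole width, is 5 mm thick, and its underside is 32 mm above the inner floor (its top 37 mm). Boards cannot go straight down past it: their end must go in under it at a slant
- box_end (a point): middle of the top inner edge of the box's +x end wall, 24 mm above the inner floor; above it a lead-in slants outwards, its top 36 mm above the floor. The corner side walls have the same heights and lead-ins
- stand_top (a point): centre of the top face of the grey drain stand (fixed to the bench), 65 mm above the bench. It has four square sockets of 26.5 mm in a row along its y axis, centred at y = -67.5, -22.5, 22.5 and 67.5 mm; their floors are 8 mm above the bench. The stand is 63.5 mm (x) by 198.5 mm (y)
- holder_floor (a point): centre of the inner floor of the steel pin holder (fixed to the bench), a narrow open-topped box with four pockets in a row along its y axis; the floor is 8 mm above the bench. Outside it measures 44 mm (x) by 197 mm (y), 110 mm high; each pocket is 34 x 34 mm inside and 102 mm deep, 48 mm from centre to centre, outer long walls 5 mm
- pocket1 (a point): centre of the mouth of pocket 1 of the pin holder, 110 mm above the bench, 102 mm above the pocket's floor; x and y axes along the pocket's walls
- pocket2 (a point): centre of the mouth of pocket 2 of the pin holder, 110 mm above the bench, 102 mm above the pocket's floor; x and y axes along the pocket's walls
- pocket3 (a point): centre of the mouth of pocket 3 of the pin holder, 110 mm above the bench, 102 mm above the pocket's floor; x and y axes along the pocket's walls
- pocket4 (a point): centre of the mouth of pocket 4 of the pin holder, 110 mm above the bench, 102 mm above the pocket's floor; x and y axes along the pocket's walls
- sauce_bottle: a red squeeze bottle standing on the bench, 60 mm in diameter, 190 mm high; origin at the centre of its underside; a bystander
- bowl: a pink bowl standing on the bench, 120 mm across, 65 mm high; origin at the centre of its underside; a bystander
- scraper: a dough scraper with a blue handle lying on the bench, about 110 x 110 x 18 mm; origin near its middle, on the bench; a bystander
There are look-alikes about, which are no part of the job. Leave any pink or red look-alike of the part that bears board3_mid alone.

How it is judged:
On the way, in this order (a step that is already met when the one before it is completed fails the run):
1. the boards are stacked squarely in one pile on the bench (horizontal distance between board1_mid and board2_mid below 0.01 m and horizontal distance between each of board1_mid, board2_mid and board3_mid below 0.01 m and angle between the x axis of board1_mid and the x axis of board2_mid, either way round below 0.15 rad and angle between the x axis of each of board1_mid, board2_mid and the x axis of board3_mid, either way round below 0.15 rad and height (world z) of each of board1_mid, board2_mid, board3_mid below 0.026 m and angle between each of board1_mid, board2_mid, board3_mid's own z axis and vertical below 0.08 rad), for 0.2 s.
2. the whole pile is lifted clear of the bench in one go (height (world z) of each of board1_mid, board2_mid, board3_mid above 0.045 m and distance between board1_mid and board2_mid below 0.03 m and distance between each of board1_mid, board2_mid and board3_mid below 0.03 m), for 0.2 s.
3. all the boards lie flat in the box, under the level of the lip (x of board1_mid in the frame of box_floor between -0.01 and 0.01 m and y of board1_mid in the frame of box_floor between -0.008 and 0.008 m and z of board1_mid in the frame of box_floor between 0 and 0.024 m and angle between each of board1_mid, board2_mid, board3_mid's own z axis and vertical below 0.08 rad and x of board2_mid in the frame of box_floor between -0.01 and 0.01 m and y of board2_mid in the frame of box_floor between -0.008 and 0.008 m and z of board2_mid in the frame of box_floor between 0 and 0.024 m and x of board3_mid in the frame of box_floor between -0.01 and 0.01 m and y of board3_mid in the frame of box_floor between -0.008 and 0.008 m and z of board3_mid in the frame of box_floor between 0 and 0.024 m), for 0.2 s.
At the end, for the whole second after the job is handed in: Every board lies flat (within 0.08 rad) in the box, its centre within 10 mm of the cavity's centre along and 8 mm across, and less than 24 mm above the inner floor; every pin stands on the floor of a pocket of the steel holder, within 0.25 rad of upright; all at rest and released (all of step 3 and x of pin1_mid in the frame of holder_floor between -0.03 and 0.03 m and y of pin1_mid in the frame of holder_floor between -0.105 and 0.105 m and z of pin1_mid in the frame of holder_floor between 0.07 and 0.1 m and angle between each of pin1_mid, pin2_mid, pin3_mid, pin4_mid's own z axis and vertical below 0.25 rad and x of pin2_mid in the frame of holder_floor between -0.03 and 0.03 m and y of pin2_mid in the frame of holder_floor between -0.105 and 0.105 m and z of pin2_mid in the frame of holder_floor between 0.07 and 0.1 m and x of pin3_mid in the frame of holder_floor between -0.03 and 0.03 m and y of pin3_mid in the frame of holder_floor between -0.105 and 0.105 m and z of pin3_mid in the frame of holder_floor between 0.07 and 0.1 m and x of pin4_mid in the frame of holder_floor between -0.03 and 0.03 m and y of pin4_mid in the frame of holder_floor between -0.105 and 0.105 m and z of pin4_mid in the frame of holder_floor between 0.07 and 0.1 m and linear speed of each of board1, board2, board3, pin1, pin2, pin3, pin4 below 0.03 m/s); the robot touches nothing.
It fails at once if the sauce bottle is pushed more than 25 mm or tipped over (distance of sauce_bottle from where it was at the start of the episode above 0.025 m or angle between sauce_bottle's own z axis and vertical above 0.4 rad).
It fails at once if the bowl is pushed more than 25 mm or tipped over (distance of bowl from where it was at the start of the episode above 0.025 m or angle between bowl's own z axis and vertical above 0.4 rad).
It fails at once if the scraper is pushed more than 25 mm or tipped over (distance of scraper from where it was at the start of the episode above 0.025 m or angle between scraper's own z axis and vertical above 0.4 rad).
Of board1, board2, board3 only 2 to 3 are there at a start; the rules pass over those that are not, and their reading is None.
Of pin1, pin2, pin3, pin4 only 3 to 4 are there at a start; the rules pass over those that are not, and their reading is None.
At some moment in a run one of board1, board2, board3 may be knocked a few centimetres aside while the robot is not near it.
It also fails if it takes over 208 s, if anything falls off the work surface, if the arm or the gripper's body presses on something with over 40 N, if the wrist force passes 120 N, or if a joint passes its speed limit or range.

## Robot

A 7-joint arm with a two-finger parallel gripper is mounted at the origin on the work surface. World frame = base frame: x ahead of the robot, y to its left, z up, the work surface at z = 0. Lengths are in m, angles in rad, forces in N, time in s.
With the tool pointing down it reaches from about 0.425 to 1.025 m from the base axis. Payload 9.4 kg.
Tool frame: the origin (TCP) lies midway between the tips of the shut fingers; the grasp point (between the pads) lies 19 mm behind it (bot.grasp_offset is the distance from the TCP to the grasp point, in m); z points along the fingers, y is the direction in which the jaws open and shut (so a half turn about z gives the same grasp; the last joint's range is limited). The gripper opens to 85 mm and grips with 20 to 120 N. Pads are 22 mm wide; open, the fingers measure 114 mm over their backs; the gripper's body (76 mm by 85 mm) begins 54 mm behind the grasp point. The pads swing forward as they close: fully open they stand 13 mm farther back than shut.
Start: joints at [-1.375, 0.599, -0.003, 1.599, 0.002, 0.943, -0.08], TCP at [0.195, 0.698, 0.231] pointing down, gripper open.
Joint ranges: [-2.57, 2.57], [-0.35, 1.97], [-1.29, 1.29], [0.11, 2.56], [-1.05, 4.19], [0.11, 1.86], [-2.63, 2.63]. Speed limits (rad/s): [2.22, 2.22, 3.01, 3.01, 3.14, 3.14, 3.14].

## Interface

Orientations are given as a rotation vector (axis times angle).
In Python, from cell import sensors, eyes, bot gives the robot as it stands.
- The arm moves only by the shell command python3 -m crank 'ROWS' [FORCE]. ROWS is JSON, a list of rows, each an object with "slide": the shift along the tool's x, y, z in cm, a list of three; "rot": the turn, a rotation vector about the tool's x, y, z in degrees, a list of three; "gripper": the closure, from 0 (fully open) to 1 (shut). In form: [{"slide": [tx, ty, tz], "rot": [wx, wy, wz], "gripper": gripper}, ...]. A call has 1 to 20 rows; each row shifts and turns the commanded pose from where the row before left it, along the tool's axes as they then stand; what a row does not reach is not made up. A row lasts 1/12 s, in which the tool goes at most 41.7 mm and 7.16 degrees, less where a joint would pass 70% of its speed; a pose out of reach is approached as far as the arm can. A call is refused whole if a number of a shift passes 4.17 or a number of a turn 7.16, either way. A call with a gripper value outside its range is refused whole. The fingers move at their own pace and stop on an object; FORCE is the grip in N (left out, the last holds). Time passes only in rows, so rows that do not move let the fingers close. It gives the time, the measured TCP pose, the force and the opening at its end, in the units of the state.
- sensors.state(): the state, without advancing time (a new reading comes with each control period).
- eyes.get_image(name): name is "scene" or "top"; returns a dict with "image" (420x560x3 uint8, red, green, blue), "intrinsics" (3x3 intrinsics, pixels), "view" (4x4, takes a point from world to camera coordinates). Camera axes: x right, y up, looking along -z (the intrinsics and any distortion apply to the point x, -y, -z); pixel columns grow to the right and rows downward; lengths in m; the calibration is good to about 2 mm. A picture is of the moment at which its call begins. There is no depth.
- bot.sign_off(): hands the job in, once; it reports no verdict.
The state is a dict: "time_s": time; "q": joint angles; "joint_velocities": joint speeds; "effort": joint torques, N m; "tcp_pos": TCP position; "tool_rot": TCP orientation; "force": force on the tool from outside, world axes, zero at the start; "wrist_torque": the same for the moment, N m; "gripper_width": finger opening in m.
Only numpy, scipy, OpenCV 4.12 (cv2) and the standard library are available. Lean on these libraries where they do the work, as an engineer would, in place of code of your own. Each camera call takes 0.05 s, during which the arm holds its last target.

## Working session

There is one attempt and no reset: what is moved stays moved. The work goes in short steps, Python scripts to look and compute and a shell command to move; the robot and the scene stay as the last step left them, time stands still between calls to the robot, and variables do not carry over. Pictures are saved under pics/ and viewed, and the job is handed in when it is done.

```bash
ls; mkdir -p pics
python3 - <<'E'
from cell import sensors, eyes, bot
import cv2
print(sensors.state()); print(bot.grasp_offset)
for n in("scene","top"):
    d=eyes.get_image(n); cv2.imwrite(f"pics/{n}0.png",d["image"][:,:,::-1]); print(n,d["intrinsics"],d["view"],[k for k in d])
E
```

```text
pics
{'time_s': 0.0, 'q': array([-1.37469532,  0.60012806, -0.0025458 ,  1.60015569,  0.00180327,
        0.94290694, -0.07977972]), 'joint_velocities': array([-1.24974548e-03,  3.89081799e-05, -6.81922702e-04,  2.41695547e-05,
       -1.38810376e-03,  1.14934339e-03,  7.96090621e-04]), 'effort': array([ 1.77281427e-04, -7.76467752e+01,  1.56469334e+00, -2.58012235e+01,
        1.22697520e-02,  8.98831728e-03, -4.93870323e-05]), 'tcp_pos': array([0.19522147, 0.69771329, 0.23040559]), 'tool_rot': array([-4.27048651e-01, -3.11236011e+00,  2.50434077e-03]), 'force': array([0.40717115, 0.0680026 , 0.25171971]), 'wrist_torque': array([-0.01955231,  0.01632904,  0.04719413]), 'gripper_width': 0.08517176053658915}
0.0187
scene [[410.45691731   0.         277.54452367]
 [  0.         410.45691731 207.32596165]
 [  0.           0.           1.        ]] [[ 0.23334894  0.97238642 -0.00359493 -0.11227097]
 [-0.80673117  0.19565714  0.55758685  0.40493006]
 [ 0.54289326 -0.12721216  0.83011082 -1.54129753]
 [ 0.          0.          0.          1.        ]] ['image', 'intrinsics', 'view']
top [[499.08745442   0.         265.67373176]
 [  0.         499.08745442 211.27502186]
 [  0.           0.           1.        ]] [[ 0.02523841 -0.99945382  0.02133288 -0.04777322]
 [ 0.98370552  0.02862924  0.17749312 -0.56803053]
 [-0.17800692  0.01650563  0.9838908  -1.19315884]
 [ 0.          0.          0.          1.        ]] ['image', 'intrinsics', 'view']
```

View pics/scene0.png

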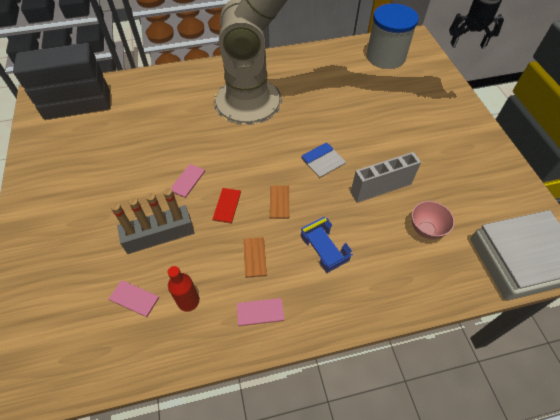

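View pics/top0.png

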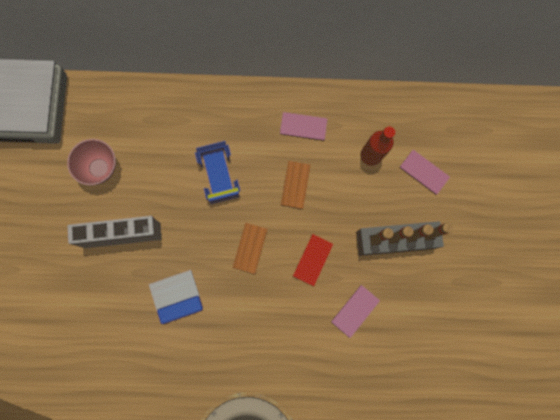

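The scene view shows two orange beech boards, at about (279,202) and (255,257), and four pins in the stand. The pink and red boards are look-alikes. I'll enlarge the top view to measure.

```bash
cat > h.py <<'E'
import numpy as np, cv2
from cell import sensors, eyes, bot
from scipy.spatial.transform import Rotation as R
def cam(n):
    d=eyes.get_image(n); return d["image"][:,:,::-1].copy(), np.array(d["intrinsics"]), np.array(d["view"])
def back(K,V,uv,z):
    r=np.array([(uv[0]-K[0,2])/K[0,0],-(uv[1]-K[1,2])/K[1,1],-1.0])
    Rm=V[:3,:3];o=-Rm.T@V[:3,3];d=Rm.T@r
    return o+d*(z-o[2])/d[2]
def proj(K,V,p):
    c=V[:3,:3]@np.asarray(p,float)+V[:3,3]
    return np.array([K[0,2]+K[0,0]*c[0]/-c[2],K[1,2]-K[1,1]*c[1]/-c[2]])
def crop(im,x0,y0,w,h,s,name):
    c=cv2.resize(im[y0:y0+h,x0:x0+w],None,fx=s,fy=s,interpolation=cv2.INTER_CUBIC)
    for i in range(0,w,10): cv2.putText(c,str(x0+i),(i*s,8),0,.3,(255,255,255),1) if i%20==0 else None; cv2.line(c,(i*s,10),(i*s,14),(255,255,255),1)
    for i in range(0,h,10): cv2.putText(c,str(y0+i),(0,i*s+4),0,.3,(255,255,255),1) if i%20==0 else None; cv2.line(c,(20,i*s),(24,i*s),(255,255,255),1)
    cv2.imwrite("pics/"+name,c)
def st():
    s=sensors.state(); r=R.from_rotvec(s["tool_rot"]); print("t",round(s["time_s"],2),"p",s["tcp_pos"].round(4),"F",s["force"].round(1),"w",round(s["gripper_width"],4)); print(r.as_matrix().round(3),"q",s["q"].round(3)); return s
E
python3 - <<'E'
from h import *
im,K,V=cam("top")
crop(im,60,130,200,140,4,"tA.png")
crop(im,190,130,160,145,5,"tB.png")
crop(im,340,110,130,150,4,"tC.png")
im,K,V=cam("scene")
crop(im,100,170,110,90,6,"sC.png")
crop(im,290,140,140,140,4,"sA.png")
E
```

```text
(no output)
```

View pics/tA.png

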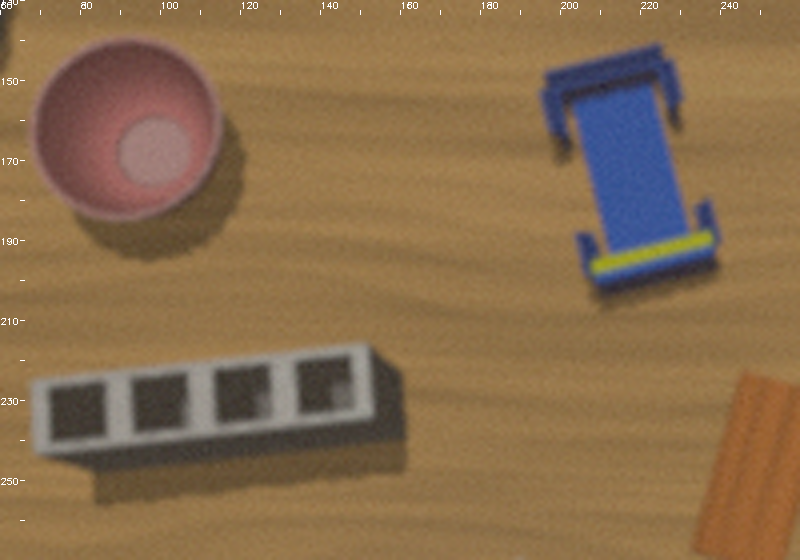

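View pics/tB.png

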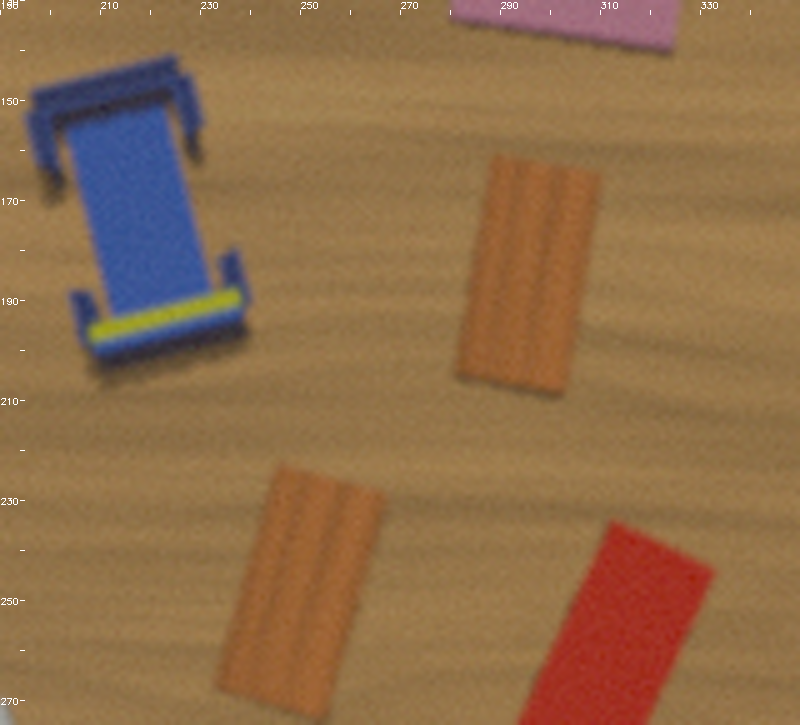

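View pics/tC.png

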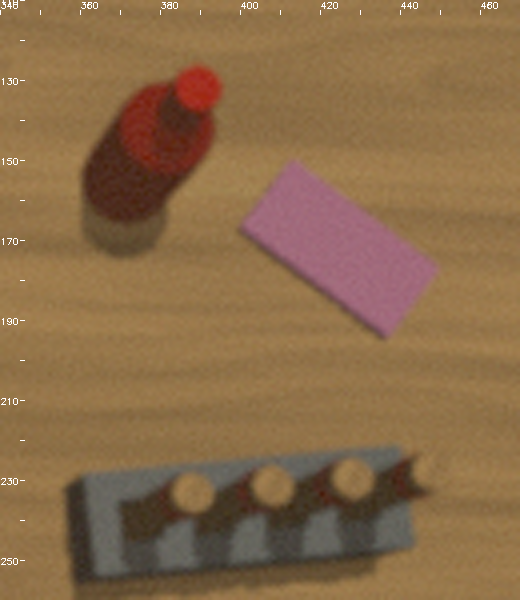

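View pics/sC.png

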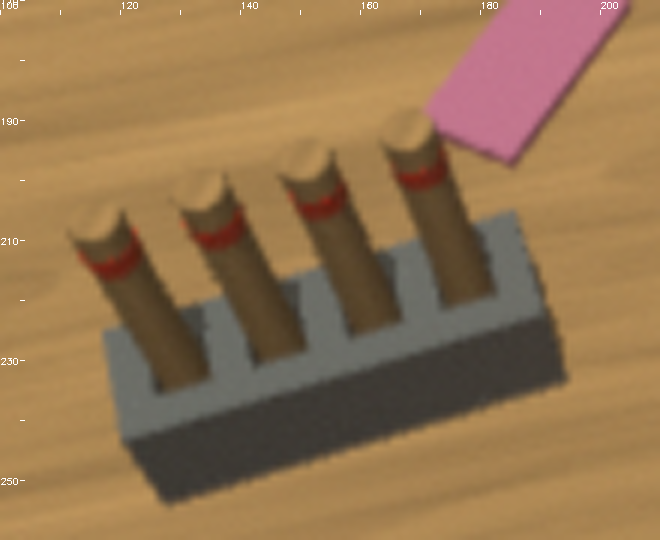

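View pics/sA.png

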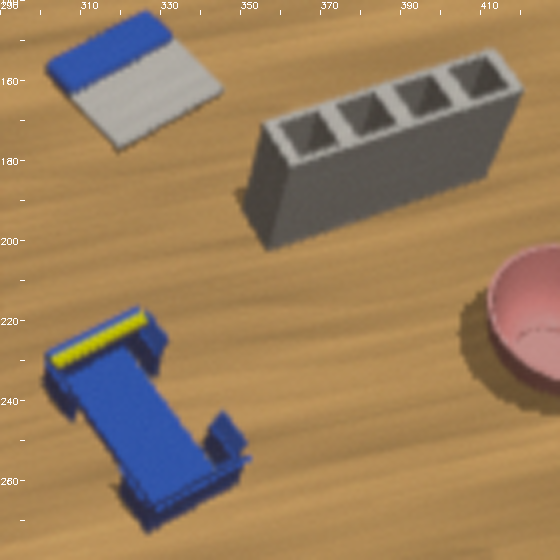

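```bash
cat > fit.py <<'E'
from h import *
from scipy.optimize import least_squares
Kt,Vt=cam("top")[1:]; Ks,Vs=cam("scene")[1:]
def fit(name,L,W,z,obs,x0):
    # corners order given as obs list: (cam, sx, sy, u, v, z)
    def res(p):
        o=[]
        for c,lx,ly,u,v,zz in obs:
            cc,s=np.cos(p[2]),np.sin(p[2]); P=[p[0]+cc*lx-s*ly,p[1]+s*lx+cc*ly,zz]
            q=proj(*((Kt,Vt) if c=="t" else (Ks,Vs)),P); o+=[q[0]-u,q[1]-v]
        return np.array(o)
    r=least_squares(res,x0)
    print(name,"xy",r.x[:2].round(4),"yaw deg",np.degrees(r.x[2]).round(2),"rms px",np.sqrt(np.mean(r.fun**2)).round(2), r.fun.reshape(-1,2).round(1).tolist())
    return r.x
E
python3 - <<'E'
from fit import *
def rect(c,pts,hx,hy,z): # order: (+x,+y),(+x,-y),(-x,-y),(-x,+y)
    return [(c,a*hx,b*hy,u,v,z) for (u,v),(a,b) in zip(pts,[(1,1),(1,-1),(-1,-1),(-1,1)])]
fit("A",0,0,0,rect("t",[(289,161),(310,165),(302.4,209.2),(281.6,205.6)],.06,.03,.008),[.6,0,0])
fit("B",0,0,0,rect("t",[(246.2,223),(266.8,228.6),(255,273.6),(233.4,267.4)],.06,.03,.008),[.5,0,0])
h=rect("t",[(67.5,225.5),(152,216),(153.75,233.75),(70,243.75)],.022,.0985,.11)
# scene: top-left corner in scene is -y,-x(near robot is up): 
hs=rect("s",[(420.75,162.5),(363,181.25),(355.75,170.5),(413,152.5)],.022,.0985,.11)
fit("holder t",0,0,0,h,[.5,.4,0]);fit("holder s",0,0,0,hs,[.5,.4,0]);fit("holder",0,0,0,h+hs,[.5,.4,0])
h=rect("t",[(360.5,229.5),(440,221.75),(443.5,246.75),(363.75,254.5)],.03175,.09925,.065)
hs=rect("s",[(191,222.7),(120.7,243.3),(117.2,225.3),(186,205.3)],.03175,.09925,.065)
fit("stand t",0,0,0,h,[.5,-.3,0]);fit("stand s",0,0,0,hs,[.5,-.3,0]);fit("stand",0,0,0,h+hs,[.5,-.3,0])
# box: lip bar inner edge at x=-63+9=-54 , outer edge -63 ; width 66
def f(x,y,s=5,ox=190,oy=130): return x/s+ox,y/s+oy
b=[]
for lx,ly,px,z in [(-.054,.033,(90,325),.049),(-.054,-.033,(240,290),.049),(.063,.027,(68,125),.012),(.063,-.027,(165,105),.012)]:
    b.append(("t",lx,ly,*f(*px),z))
fit("box",0,0,0,b,[.6,.1,0])
E
```

```text
A xy [ 0.6489 -0.1099] yaw deg -8.56 rms px 0.65 [[-0.7, 0.2], [0.7, 0.1], [1.0, 0.1], [-1.0, -0.4]]
B xy [0.481  0.0034] yaw deg -13.69 rms px 0.65 [[-0.8, -0.6], [1.1, -0.1], [0.5, 0.3], [-0.8, 0.3]]
holder t xy [0.5041 0.3299] yaw deg 8.5 rms px 0.45 [[0.5, -0.0], [0.3, -0.4], [0.1, 0.2], [-0.9, 0.3]]
holder s xy [0.5084 0.3322] yaw deg 7.93 rms px 0.37 [[0.5, -0.2], [-0.5, 0.4], [-0.3, 0.1], [0.3, -0.5]]
holder xy [0.5056 0.331 ] yaw deg 8.32 rms px 0.75 [[0.1, -0.8], [-0.1, -0.9], [-0.3, -0.3], [-1.4, -0.5], [-0.3, -1.0], [-1.0, -0.1], [-0.9, -0.4], [-0.6, -1.3]]
stand t xy [ 0.5096 -0.3687] yaw deg 7.06 rms px 0.26 [[-0.0, -0.4], [-0.3, -0.2], [0.3, 0.3], [0.1, 0.3]]
stand s xy [ 0.5158 -0.3666] yaw deg 6.4 rms px 0.24 [[0.2, -0.1], [-0.4, 0.4], [-0.0, -0.2], [0.2, -0.1]]
stand xy [ 0.5116 -0.368 ] yaw deg 6.85 rms px 0.83 [[-0.3, -1.4], [-0.6, -0.9], [-0.1, -0.4], [-0.3, -0.7], [-0.4, -1.5], [-0.8, -0.6], [-0.6, -1.1], [-0.6, -1.4]]
box xy [0.6679 0.0909] yaw deg 15.91 rms px 1.18 [[2.2, -0.0], [-2.3, 0.7], [-0.3, 0.1], [0.4, -0.8]]
```

Run:
```python
from h import *
im,K,V=cam("top")
crop(im,190,135,60,75,10,"tbox.png")
im,K,V=cam("scene")
crop(im,295,210,65,70,8,"sbox.png")
```

```text
(no output)
```

View pics/tbox.png

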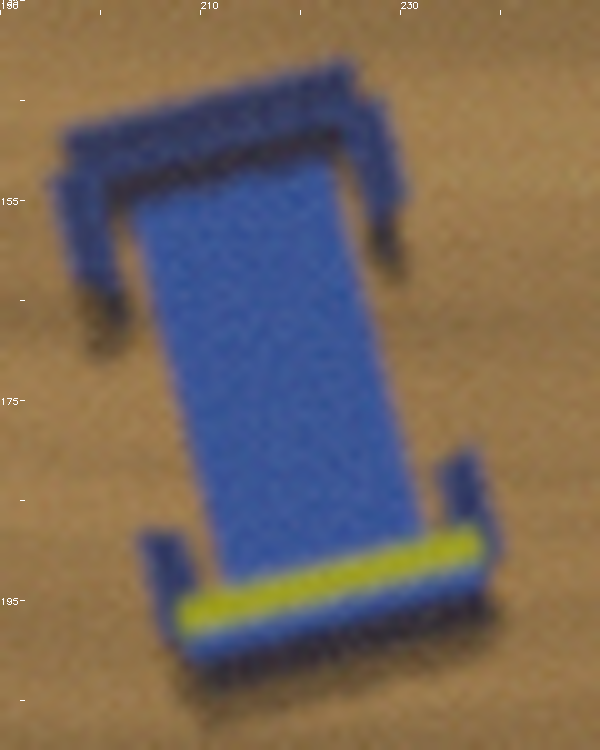

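View pics/sbox.png

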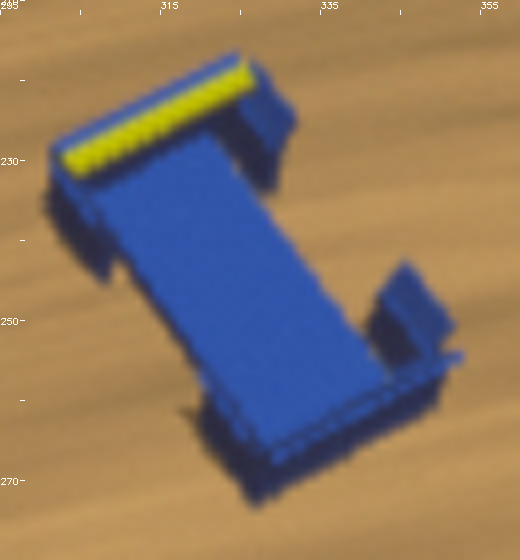

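Run:
```python
from fit import *
def cv(p,s,ox,oy): return ((p[0]+.5)/s-.5+ox,(p[1]+.5)/s-.5+oy)
def rect(c,pts,hx,hy,z,d=.4): return [(c,a*hx,b*hy,u-d,v-d,z) for (u,v),(a,b) in zip(pts,[(1,1),(1,-1),(-1,-1),(-1,1)])]
fit("A",0,0,0,rect("t",[(289,161),(310,165),(302.4,209.2),(281.6,205.6)],.06,.03,.008),[.6,0,0])
fit("B",0,0,0,rect("t",[(246.2,223),(266.8,228.6),(255,273.6),(233.4,267.4)],.06,.03,.008),[.5,0,0])
h=rect("t",[(67.5,225.5),(152,216),(153.75,233.75),(70,243.75)],.022,.0985,.11)
hs=rect("s",[(420.75,162.5),(363,181.25),(355.75,170.5),(413,152.5)],.022,.0985,.11)
x=fit("holder t",0,0,0,h,[.5,.4,0]);fit("holder s",0,0,0,hs,[.5,.4,0]);fit("holder",0,0,0,h+hs,[.5,.4,0])
h=rect("t",[(360.5,229.5),(440,221.75),(443.5,246.75),(363.75,254.5)],.03175,.09925,.065)
hs=rect("s",[(191,222.7),(120.7,243.3),(117.2,225.3),(186,205.3)],.03175,.09925,.065)
fit("stand t",0,0,0,h,[.5,-.3,0]);fit("stand s",0,0,0,hs,[.5,-.3,0]);fit("stand",0,0,0,h+hs,[.5,-.3,0])
b=[]
for lx,ly,px,z in [(-.054,.039,(176,600),.049),(-.054,-.039,(485,527),.049),(.063,.027,(135,203),.012),(.063,-.027,(330,160),.012)]:
    b.append(("t",lx,ly,*cv(px,10,190,135),z))
s=[]
for lx,ly,px,z in [(-.054,.039,(258,78),.049),(-.054,-.039,(73,178),.049)]:
    s.append(("s",lx,ly,*cv(px,8,295,210),z))
fit("box t",0,0,0,b,[.6,.1,0]);fit("box s",0,0,0,s,[.6,.1,0]);fit("box",0,0,0,b+s,[.6,.1,0])
# boards in scene crop
im=cam("scene")[0]; crop(im,235,175,65,110,7,"sbd.png"); im=cam("top")[0]; crop(im,230,155,85,65,9,"tA2.png"); crop(im,228,218,45,60,10,"tB2.png")
```

```text
A xy [ 0.6499 -0.1088] yaw deg -8.55 rms px 0.65 [[-0.7, 0.2], [0.7, 0.1], [1.0, 0.1], [-1.0, -0.4]]
B xy [0.482  0.0045] yaw deg -13.68 rms px 0.64 [[-0.8, -0.6], [1.1, -0.1], [0.5, 0.3], [-0.8, 0.3]]
holder t xy [0.505  0.3309] yaw deg 8.51 rms px 0.44 [[0.5, -0.0], [0.3, -0.4], [0.1, 0.2], [-0.9, 0.3]]
holder s xy [0.5067 0.3316] yaw deg 7.94 rms px 0.36 [[0.5, -0.1], [-0.5, 0.4], [-0.3, 0.1], [0.3, -0.5]]
holder xy [0.5056 0.3313] yaw deg 8.32 rms px 0.48 [[0.4, -0.4], [0.2, -0.5], [-0.0, 0.1], [-1.1, -0.1], [0.1, -0.6], [-0.6, 0.3], [-0.5, 0.0], [-0.1, -0.9]]
stand t xy [ 0.5105 -0.3678] yaw deg 7.06 rms px 0.26 [[-0.0, -0.4], [-0.3, -0.2], [0.3, 0.3], [0.1, 0.3]]
stand s xy [ 0.5142 -0.3676] yaw deg 6.41 rms px 0.23 [[0.2, -0.1], [-0.4, 0.4], [-0.0, -0.2], [0.2, -0.1]]
stand xy [ 0.5118 -0.3678] yaw deg 6.85 rms px 0.52 [[0.0, -1.0], [-0.3, -0.5], [0.2, -0.1], [0.1, -0.4], [0.0, -1.0], [-0.4, -0.2], [-0.1, -0.7], [-0.1, -0.9]]
box t xy [0.6691 0.0921] yaw deg 16.17 rms px 0.43 [[0.3, 0.6], [-0.4, 0.3], [-0.3, -0.2], [0.3, -0.8]]
box s xy [0.6707 0.0947] yaw deg 17.67 rms px 0.23 [[-0.3, 0.2], [0.3, -0.2]]
box xy [0.6696 0.0925] yaw deg 16.18 rms px 0.49 [[0.2, 0.4], [-0.5, 0.1], [-0.4, -0.4], [0.1, -1.0], [-0.5, 0.1], [-0.4, -0.8]]
```

View pics/sbd.png

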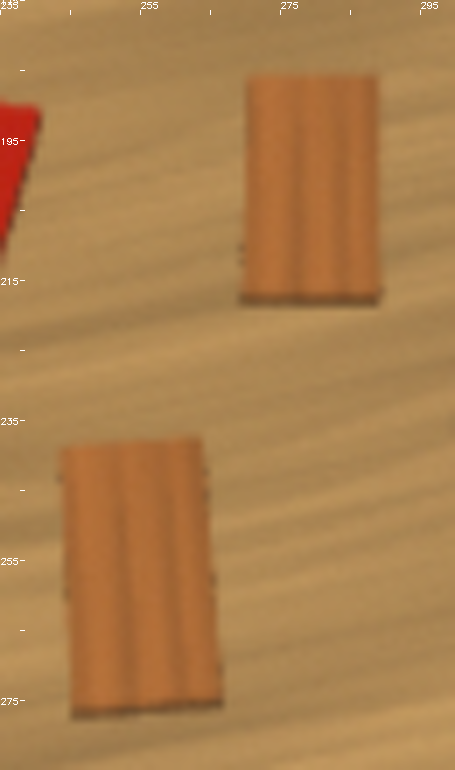

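View pics/tA2.png

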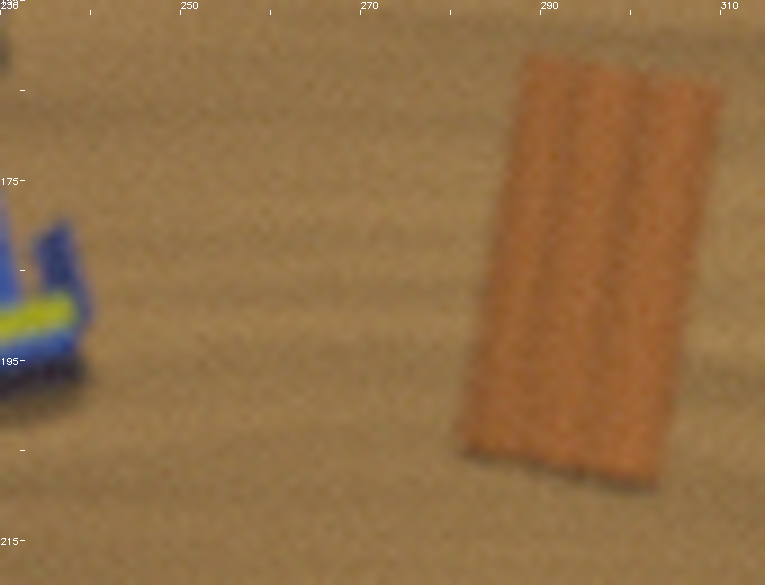

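View pics/tB2.png

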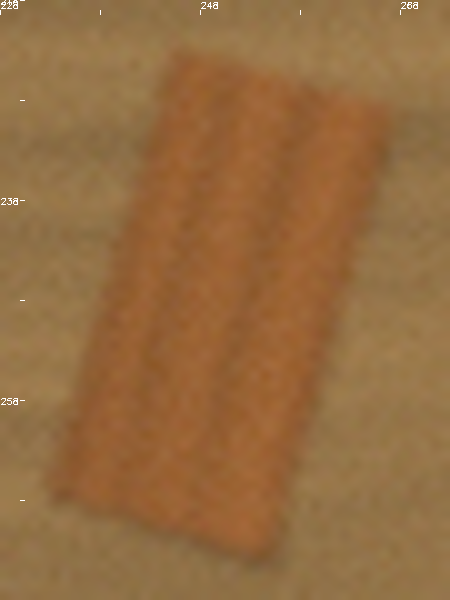

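Run:
```python
from fit import *
def cv(p,s,ox,oy): return ((p[0]+.5)/s-.5+ox,(p[1]+.5)/s-.5+oy)
def rect(c,pts,d,hx=.06,hy=.03,z=.008): return [(c,a*hx,b*hy,*cv(p,*d),z) for p,(a,b) in zip(pts,[(1,1),(1,-1),(-1,-1),(-1,1)])]
t=rect("t",[(525,55),(722,92),(657,484),(460,452)],(9,230,155)); s=rect("s",[(221,700),(71,708),(60,448),(201,440)],(7,235,175))
fit("At",0,0,0,t,[.6,0,0]);fit("As",0,0,0,s,[.6,0,0]);fit("A",0,0,0,s+t,[.6,0,0])
t=rect("t",[(180,50),(390,105),(268,555),(50,490)],(10,228,218)); s=rect("s",[(380,296),(241,297),(246,74),(378,76)],(7,235,175))
fit("Bt",0,0,0,t,[.6,0,0]);fit("Bs",0,0,0,s,[.6,0,0]);fit("B",0,0,0,s+t,[.6,0,0])
print("bottle",back(Kt,Vt,(372,155),0), "scraper",back(Kt,Vt,(176,297),0),"bowl",back(Kt,Vt,(92,165),.06))
st()
```

```text
At xy [ 0.6503 -0.1085] yaw deg -8.3 rms px 0.32 [[-0.3, -0.0], [0.3, -0.3], [0.4, 0.3], [-0.5, -0.1]]
As xy [ 0.6525 -0.109 ] yaw deg -8.87 rms px 0.29 [[0.1, 0.0], [-0.2, 0.5], [-0.1, -0.2], [0.3, -0.5]]
A xy [ 0.6512 -0.1087] yaw deg -8.56 rms px 0.42 [[0.2, -0.5], [-0.1, 0.1], [-0.2, -0.5], [0.1, -0.9], [-0.0, -0.4], [0.5, -0.5], [0.4, 0.0], [-0.5, -0.5]]
Bt xy [0.4825 0.005 ] yaw deg -14.03 rms px 0.57 [[-0.6, -0.8], [0.9, -0.0], [0.4, 0.3], [-0.6, 0.4]]
Bs xy [0.483  0.0043] yaw deg -13.92 rms px 0.09 [[0.0, 0.2], [-0.0, -0.0], [-0.0, 0.0], [-0.0, -0.2]]
B xy [0.4826 0.0048] yaw deg -13.99 rms px 0.42 [[0.1, 0.1], [0.1, -0.2], [0.1, -0.1], [0.1, -0.3], [-0.5, -0.8], [1.0, -0.1], [0.5, 0.2], [-0.5, 0.4]]
bottle [ 0.73897097 -0.31260882  0.        ] scraper [0.35323776 0.18637006 0.        ] bowl [0.6723849  0.40467896 0.06      ]
t 0.7 p [0.1953 0.6982 0.2313] F [0.3 0.  0.4] w 0.0854
[[-0.963  0.269  0.   ]
 [ 0.269  0.963  0.   ]
 [-0.     0.    -1.   ]] q [-1.375  0.599 -0.002  1.599  0.002  0.943 -0.08 ]
```

```bash
cat > calc.py <<'E'
from h import *
def tgt(yaw_y,tilt=0):
    # tool y at world yaw yaw_y (deg), z down; tilt deg about tool y
    a=np.radians(yaw_y); y=np.array([np.cos(a),np.sin(a),0]); z=np.array([0,0,-1.]); x=np.cross(y,z)
    return R.from_matrix(np.column_stack([x,y,z]))*R.from_euler('y',tilt,degrees=True)
def need(p,yaw_y,tilt=0):
    s=st(); r=R.from_rotvec(s["tool_rot"]); T=tgt(yaw_y,tilt)
    w=np.degrees((r.inv()*T).as_rotvec()); d=np.asarray(p)-s["tcp_pos"]
    print("rot first deg",w.round(2),"then slide cm (new axes)",(T.inv().apply(d)*100).round(2),"| slide in old axes",(r.inv().apply(d)*100).round(2))
E
python3 -c "
from calc import *
need([.4826,.0048,.15],76.0)"
```

```text
t 0.7 p [0.1953 0.6982 0.2313] F [0.3 0.  0.4] w 0.0854
[[-0.963  0.269  0.   ]
 [ 0.269  0.963  0.   ]
 [-0.     0.    -1.   ]] q [-1.375  0.599 -0.002  1.599  0.002  0.943 -0.08 ]
rot first deg [ 0.    0.   -1.63] then slide cm (new axes) [-44.65 -60.33   8.13] | slide in old axes [-46.35 -59.04   8.13]
```

```bash
python3 -m crank '[{"slide":[0,0,0],"rot":[0,0,-1.63],"gripper":0},{"slide":[-2.35,-3.17,0.3],"rot":[0,0,0],"gripper":0},{"slide":[-2.35,-3.17,0.3],"rot":[0,0,0],"gripper":0},{"slide":[-2.35,-3.17,0.3],"rot":[0,0,0],"gripper":0},{"slide":[-2.35,-3.17,0.3],"rot":[0,0,0],"gripper":0},{"slide":[-2.35,-3.17,0.3],"rot":[0,0,0],"gripper":0},{"slide":[-2.35,-3.17,0.3],"rot":[0,0,0],"gripper":0},{"slide":[-2.35,-3.17,0.3],"rot":[0,0,0],"gripper":0},{"slide":[-2.35,-3.17,0.3],"rot":[0,0,0],"gripper":0},{"slide":[-2.35,-3.17,0.3],"rot":[0,0,0],"gripper":0},{"slide":[-2.35,-3.17,0.3],"rot":[0,0,0],"gripper":0},{"slide":[-2.35,-3.17,0.3],"rot":[0,0,0],"gripper":0},{"slide":[-2.35,-3.17,0.3],"rot":[0,0,0],"gripper":0},{"slide":[-2.35,-3.17,0.3],"rot":[0,0,0],"gripper":0},{"slide":[-2.35,-3.17,0.3],"rot":[0,0,0],"gripper":0},{"slide":[-2.35,-3.17,0.3],"rot":[0,0,0],"gripper":0},{"slide":[-2.35,-3.17,0.3],"rot":[0,0,0],"gripper":0},{"slide":[-2.35,-3.17,0.3],"rot":[0,0,0],"gripper":0},{"slide":[-2.35,-3.17,0.3],"rot":[0,0,0],"gripper":0},{"slide":[0,0,0],"rot":[0,0,0],"gripper":0}]' 30; python3 -c "
from calc import *
need([.4826,.0048,.10],76.0)"
```

```text
time_s: 2.37
tcp_pos: [0.4701, 0.0346, 0.1772]
tool_rot: [0.396, 3.115, -0.004]
force: [1.2, 0.1, 0.1]
gripper_width: 0.0856
t 2.37 p [0.4701 0.0346 0.1772] F [1.2 0.1 0.1] w 0.0856
[[-0.968  0.25   0.002]
 [ 0.25   0.968 -0.003]
 [-0.002 -0.002 -1.   ]] q [-1.950e-01  3.820e-01 -1.000e-03  2.222e+00  6.000e-03  5.360e-01
  1.116e+00]
rot first deg [-0.12  0.13 -0.49] then slide cm (new axes) [-1.93 -2.59  7.72] | slide in old axes [-1.94 -2.56  7.73]
```

```bash
python3 -m crank '[{"slide":[-0.97,-1.3,2.0],"rot":[0,0,-0.3],"gripper":0},{"slide":[-0.97,-1.3,2.0],"rot":[0,0,0],"gripper":0},{"slide":[0,0,2.0],"rot":[0,0,0],"gripper":0},{"slide":[0,0,1.7],"rot":[0,0,0],"gripper":0},{"slide":[0,0,0],"rot":[0,0,0],"gripper":0},{"slide":[0,0,0],"rot":[0,0,0],"gripper":0}]' 30; python3 -c "
from calc import *
need([.4826,.0048,-.003],76.0)
im,K,V=cam('top');crop(im,200,150,130,140,5,'t1.png')
print(proj(K,V,sensors.state()['tcp_pos']))
im,K,V=cam('scene');crop(im,225,140,110,110,6,'s1.png')
"
```

```text
time_s: 2.87
tcp_pos: [0.48, 0.0125, 0.1]
tool_rot: [-0.373, -3.118, 0.001]
force: [-0.3, 0.7, 0.3]
gripper_width: 0.0853
t 2.87 p [0.48   0.0125 0.1   ] F [-0.3  0.7  0.3] w 0.0853
[[-0.972  0.236 -0.002]
 [ 0.236  0.972 -0.   ]
 [ 0.002 -0.001 -1.   ]] q [-0.137  0.528 -0.01   2.264  0.015  0.351  1.173]
rot first deg [-0.03 -0.09  0.36] then slide cm (new axes) [-0.44 -0.68 10.3 ] | slide in old axes [-0.45 -0.68 10.3 ]
[246.16681404 243.9228227 ]
```

View pics/t1.png

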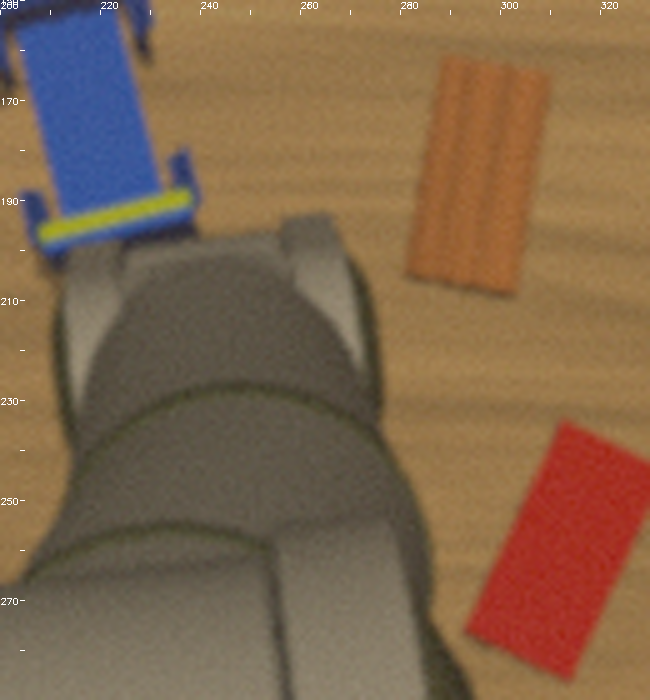

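View pics/s1.png

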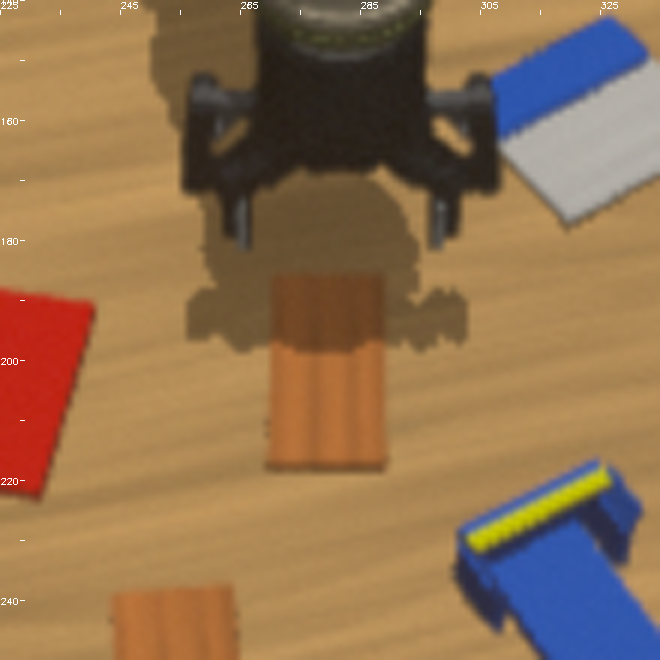

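```bash
python3 -m crank '[{"slide":[-0.44,-0.68,0],"rot":[0,0,0.3],"gripper":0},{"slide":[0,0,2.0],"rot":[0,0,0],"gripper":0},{"slide":[0,0,2.0],"rot":[0,0,0],"gripper":0},{"slide":[0,0,2.0],"rot":[0,0,0],"gripper":0},{"slide":[0,0,1.5],"rot":[0,0,0],"gripper":0},{"slide":[0,0,0],"rot":[0,0,0],"gripper":0},{"slide":[0,0,0],"rot":[0,0,0],"gripper":0}]' 30; python3 -c "
from calc import *
need([.4826,.0048,-.003],76.0)
"
```

```text
time_s: 3.55
tcp_pos: [0.4832, 0.0044, 0.0256]
tool_rot: [-0.383, -3.118, 0.0]
force: [-0.2, -0.2, 0.5]
gripper_width: 0.0851
t 3.55 p [0.4832 0.0044 0.0256] F [-0.2 -0.2  0.5] w 0.0851
[[-0.97   0.242 -0.   ]
 [ 0.242  0.97  -0.   ]
 [ 0.    -0.    -1.   ]] q [-0.123  0.676 -0.006  2.294  0.023  0.171  1.177]
rot first deg [-0.02 -0.01 -0.01] then slide cm (new axes) [0.07 0.03 2.86] | slide in old axes [0.07 0.03 2.86]
```

```bash
python3 -m crank '[{"slide":[-1.0,0,0],"rot":[0,0,0],"gripper":0},{"slide":[-1.0,0,0],"rot":[0,0,0],"gripper":0},{"slide":[0,0,1.2],"rot":[0,0,0],"gripper":0},{"slide":[0,0,0],"rot":[0,0,0],"gripper":0},{"slide":[0,0,0],"rot":[0,0,0],"gripper":0}]' 30; python3 -c "
from calc import *
need([.4826+.02*.970,.0048-.02*.242,-.003],76.0)
"
```

```text
time_s: 3.97
tcp_pos: [0.5033, -0.0004, 0.0138]
tool_rot: [0.383, 3.117, 0.0]
force: [-0.7, 0.4, -0.9]
gripper_width: 0.0853
t 3.97 p [ 5.033e-01 -4.000e-04  1.380e-02] F [-0.7  0.4 -0.9] w 0.0853
[[-0.97   0.242  0.001]
 [ 0.242  0.97  -0.   ]
 [-0.001  0.    -1.   ]] q [-0.107  0.707 -0.008  2.253  0.029  0.181  1.185]
rot first deg [ 0.01  0.04 -0.02] then slide cm (new axes) [0.13 0.01 1.68] | slide in old axes [0.13 0.01 1.68]
```

```bash
python3 -m crank '[{"slide":[0,0,0.9],"rot":[0,0,0],"gripper":0},{"slide":[0,0,0.75],"rot":[0,0,0],"gripper":0},{"slide":[0,0,0],"rot":[0,0,0],"gripper":0.2},{"slide":[0,0,0],"rot":[0,0,0],"gripper":0.25},{"slide":[0,0,0],"rot":[0,0,0],"gripper":0.3},{"slide":[0,0,0],"rot":[0,0,0],"gripper":0.4},{"slide":[0,0,0],"rot":[0,0,0],"gripper":0.5},{"slide":[0,0,0],"rot":[0,0,0],"gripper":0.5},{"slide":[0,0,0],"rot":[0,0,0],"gripper":0.5},{"slide":[0,0,0],"rot":[0,0,0],"gripper":0.5}]' 40; python3 -c "
from calc import *
st()
im,K,V=cam('scene');crop(im,225,140,110,110,6,'s2.png')
"
```

```text
time_s: 4.8
tcp_pos: [0.5024, -0.0001, -0.003]
tool_rot: [0.383, 3.118, 0.0]
force: [-1.9, 1.5, 6.1]
gripper_width: 0.0585
t 4.8 p [ 5.024e-01 -1.000e-04 -3.000e-03] F [-1.9  1.5  6.1] w 0.0585
[[-0.97   0.242  0.   ]
 [ 0.242  0.97   0.   ]
 [-0.     0.    -1.   ]] q [-0.108  0.74  -0.007  2.259  0.032  0.143  1.182]
```

View pics/s2.png

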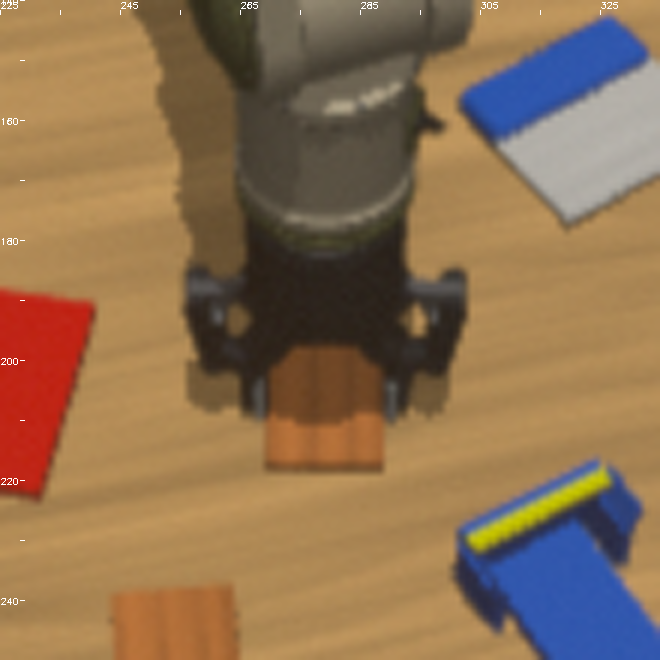

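```bash
python3 -m crank '[{"slide":[0,0,-1.0],"rot":[0,0,0],"gripper":0.5},{"slide":[0,0,-2.0],"rot":[0,0,0],"gripper":0.5},{"slide":[0,0,-3.0],"rot":[0,0,0],"gripper":0.5},{"slide":[0,0,-3.0],"rot":[0,0,0],"gripper":0.5},{"slide":[0,0,0],"rot":[0,0,0],"gripper":0.5},{"slide":[0,0,0],"rot":[0,0,0],"gripper":0.5}]' 40; python3 -c "
from calc import *
need([.6512+.02*.989,-.1087-.02*.149,.09],81.4)
im,K,V=cam('scene');crop(im,225,140,110,110,6,'s3.png')
im,K,V=cam('top');crop(im,200,130,130,140,5,'t3.png')
"
```

```text
time_s: 5.35
tcp_pos: [0.5036, -0.0002, 0.0887]
tool_rot: [0.383, 3.114, 0.001]
force: [-0.0, -0.4, -0.9]
gripper_width: 0.0585
t 5.35 p [ 5.036e-01 -2.000e-04  8.870e-02] F [-0.  -0.4 -0.9] w 0.0585
[[-0.97   0.242  0.004]
 [ 0.242  0.97   0.   ]
 [-0.004  0.001 -1.   ]] q [-0.101  0.564 -0.016  2.223  0.025  0.35   1.188]
rot first deg [ 0.07  0.23 -5.42] then slide cm (new axes) [-18.22  -8.52  -0.13] | slide in old axes [-18.94  -6.76  -0.07]
```

View pics/s3.png

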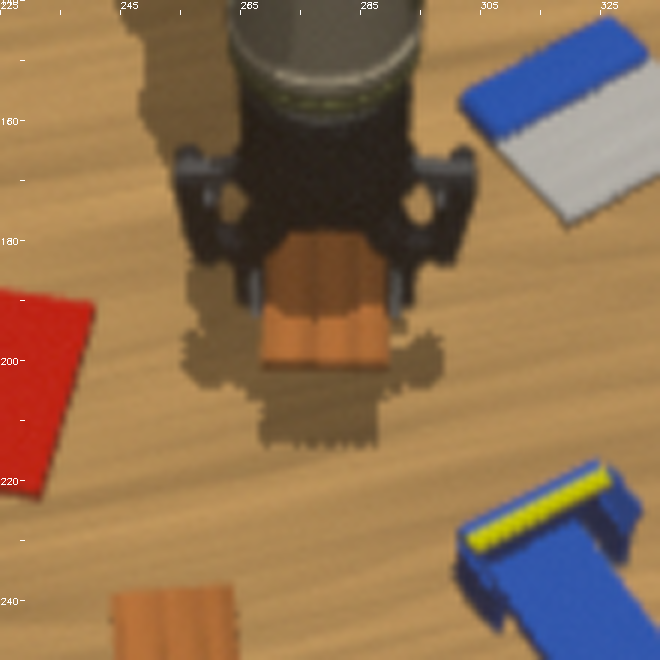

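View pics/t3.png

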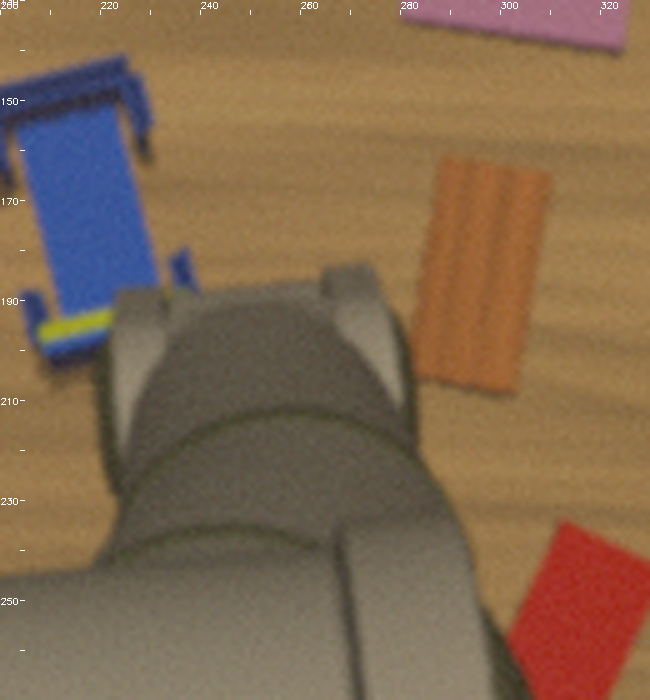

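```bash
python3 -m crank '[{"slide":[0,0,0],"rot":[0,0.2,-5.42],"gripper":0.5},{"slide":[-2.6,-1.22,0],"rot":[0,0,0],"gripper":0.5},{"slide":[-2.6,-1.22,0],"rot":[0,0,0],"gripper":0.5},{"slide":[-2.6,-1.22,0],"rot":[0,0,0],"gripper":0.5},{"slide":[-2.6,-1.22,0],"rot":[0,0,0],"gripper":0.5},{"slide":[-2.6,-1.22,0],"rot":[0,0,0],"gripper":0.5},{"slide":[-2.6,-1.22,0],"rot":[0,0,0],"gripper":0.5},{"slide":[-2.6,-1.22,0],"rot":[0,0,0],"gripper":0.5},{"slide":[0,0,0],"rot":[0,0,0],"gripper":0.5},{"slide":[0,0,0],"rot":[0,0,0],"gripper":0.5},{"slide":[0,0,0],"rot":[0,0,0],"gripper":0.5}]' 40; python3 -c "
from calc import *
need([.6512+.0203*.989,-.1087-.0203*.149,.02],81.4)
im,K,V=cam('scene');crop(im,225,190,100,100,6,'s4.png')
im,K,V=cam('top');crop(im,240,120,130,120,5,'t4.png')
"
```

```text
time_s: 6.37
tcp_pos: [0.6682, -0.1113, 0.0843]
tool_rot: [-0.234, -3.126, -0.001]
force: [-0.7, 0.1, -1.7]
gripper_width: 0.0587
t 6.37 p [ 0.6682 -0.1113  0.0843] F [-0.7  0.1 -1.7] w 0.0587
[[-0.989  0.149 -0.007]
 [ 0.149  0.989  0.001]
 [ 0.007  0.    -1.   ]] q [ 0.126  0.713 -0.07   1.813  0.077  0.624  1.431]
rot first deg [ 0.02 -0.39  0.02] then slide cm (new axes) [-0.31  0.    6.43] | slide in old axes [-0.35  0.    6.43]
```

View pics/s4.png

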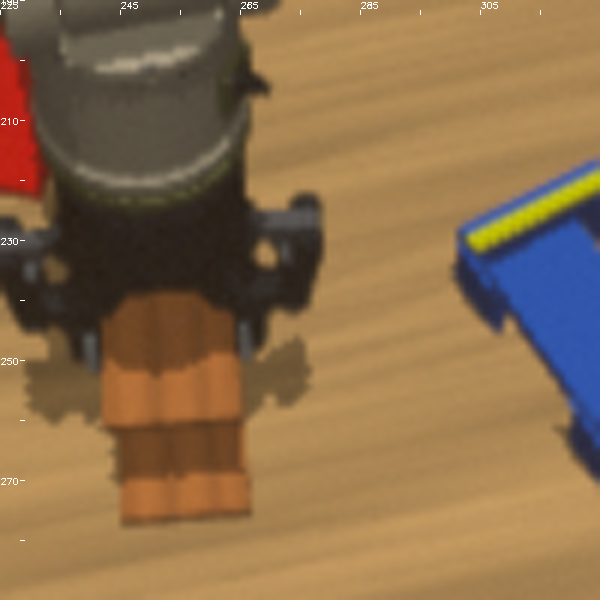

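View pics/t4.png

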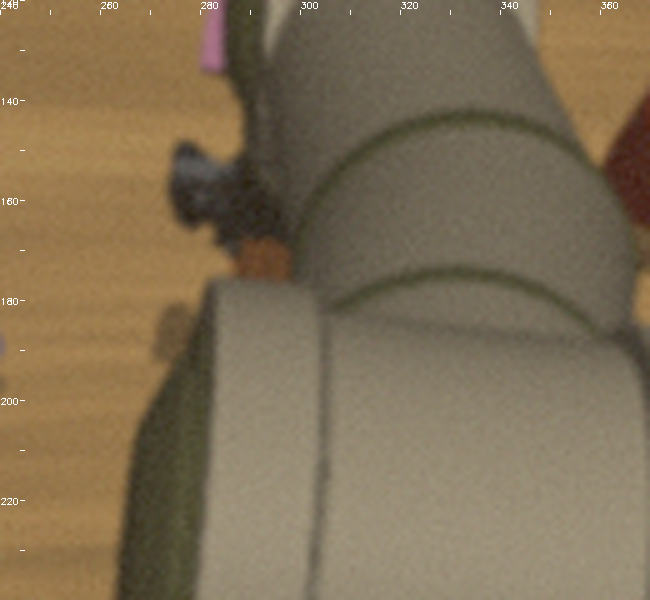

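```bash
python3 -m crank '[{"slide":[-0.33,0,2],"rot":[0,-0.35,0],"gripper":0.5},{"slide":[0,0,2],"rot":[0,0,0],"gripper":0.5},{"slide":[0,0,2],"rot":[0,0,0],"gripper":0.5},{"slide":[0,0,0],"rot":[0,0,0],"gripper":0.5},{"slide":[0,0,0],"rot":[0,0,0],"gripper":0.5},{"slide":[0,0,0],"rot":[0,0,0],"gripper":0.5}]' 40; python3 -c "
from calc import *
need([.6512+.0203*.989,-.1087-.0203*.149,.006],81.4)
im,K,V=cam('scene');crop(im,225,190,100,100,6,'s5.png')
"
```

```text
time_s: 6.97
tcp_pos: [0.6731, -0.1118, 0.027]
tool_rot: [0.234, 3.13, 0.0]
force: [0.2, -1.1, 0.3]
gripper_width: 0.0587
t 6.97 p [ 0.6731 -0.1118  0.027 ] F [ 0.2 -1.1  0.3] w 0.0587
[[-0.989  0.149  0.003]
 [ 0.149  0.989 -0.   ]
 [-0.003  0.    -1.   ]] q [ 0.12   0.792 -0.061  1.83   0.088  0.519  1.422]
rot first deg [0.02 0.18 0.05] then slide cm (new axes) [ 0.19 -0.02  2.1 ] | slide in old axes [ 0.19 -0.02  2.1 ]
```

View pics/s5.png

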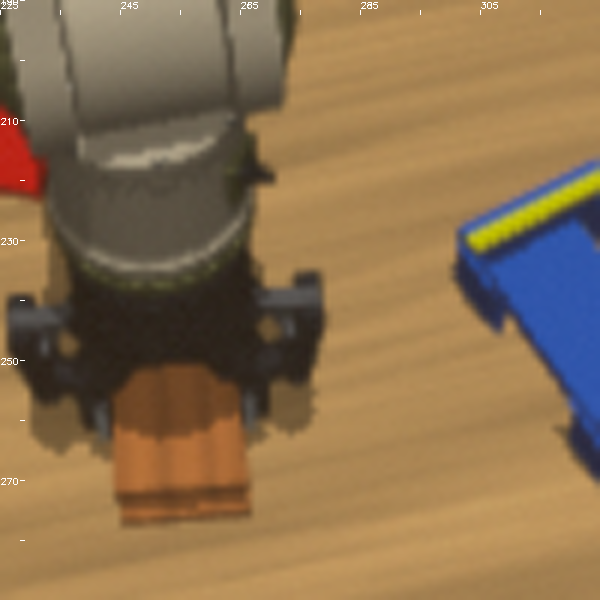

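```bash
python3 -m crank '[{"slide":[0.15,0,1.0],"rot":[0,0.1,0],"gripper":0.5},{"slide":[0,0,0.9],"rot":[0,0,0],"gripper":0.5},{"slide":[0,0,0.2],"rot":[0,0,0],"gripper":0.5},{"slide":[0,0,0],"rot":[0,0,0],"gripper":0.5},{"slide":[0,0,0],"rot":[0,0,0],"gripper":0.5}]' 40; python3 -c "
from calc import *
need([.6512+.0203*.989,-.1087-.0203*.149,.005],81.4)
im,K,V=cam('scene');crop(im,225,190,100,100,6,'s6.png')
"
```

```text
time_s: 7.43
tcp_pos: [0.6713, -0.112, 0.0051]
tool_rot: [0.235, 3.132, 0.0]
force: [-1.9, 1.4, 4.1]
gripper_width: 0.0584
t 7.43 p [ 0.6713 -0.112   0.0051] F [-1.9  1.4  4.1] w 0.0584
[[-0.989  0.149  0.   ]
 [ 0.149  0.989  0.   ]
 [-0.     0.    -1.   ]] q [ 0.119  0.822 -0.058  1.837  0.091  0.485  1.419]
rot first deg [0.01 0.03 0.02] then slide cm (new axes) [0.   0.02 0.01] | slide in old axes [0.   0.02 0.01]
```

View pics/s6.png

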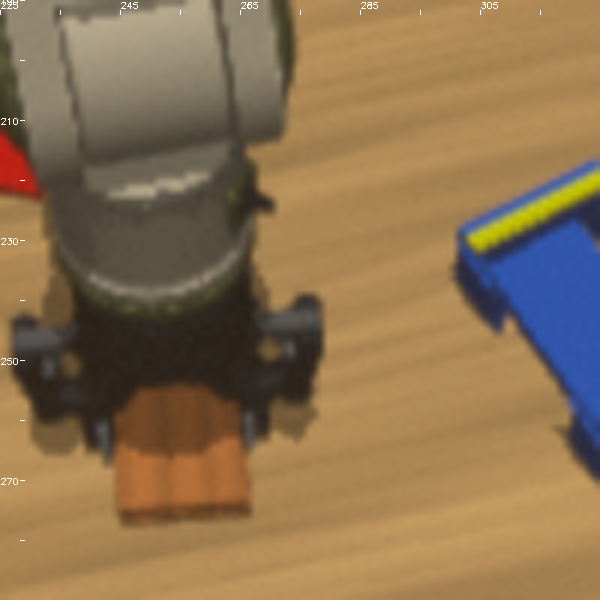

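```bash
python3 -m crank '[{"slide":[0,0,0],"rot":[0,0,0],"gripper":0.2},{"slide":[0,0,0],"rot":[0,0,0],"gripper":0},{"slide":[0,0,0],"rot":[0,0,0],"gripper":0},{"slide":[0,0,0],"rot":[0,0,0],"gripper":0},{"slide":[0,0,-1.5],"rot":[0,0,0],"gripper":0},{"slide":[0,0,-1.5],"rot":[0,0,0],"gripper":0},{"slide":[1.0,0,0],"rot":[0,0,0],"gripper":0},{"slide":[1.0,0,0],"rot":[0,0,0],"gripper":0},{"slide":[0,0,0],"rot":[0,0,0],"gripper":0},{"slide":[0,0,0],"rot":[0,0,0],"gripper":0}]' 40; python3 -c "
from calc import *
need([.6512,-.1087,-.003],81.4)
im,K,V=cam('scene');crop(im,225,190,100,100,6,'s7.png')
"
```

```text
time_s: 8.32
tcp_pos: [0.6507, -0.109, 0.0353]
tool_rot: [0.235, 3.133, 0.0]
force: [-0.0, -0.4, -1.0]
gripper_width: 0.0852
t 8.32 p [ 0.6507 -0.109   0.0353] F [-0.  -0.4 -1. ] w 0.0852
[[-0.989  0.149  0.   ]
 [ 0.149  0.989  0.   ]
 [-0.     0.    -1.   ]] q [ 0.119  0.763 -0.061  1.881  0.088  0.5    1.418]
rot first deg [0.   0.01 0.02] then slide cm (new axes) [-0.04  0.03  3.83] | slide in old axes [-0.04  0.03  3.83]
```

View pics/s7.png

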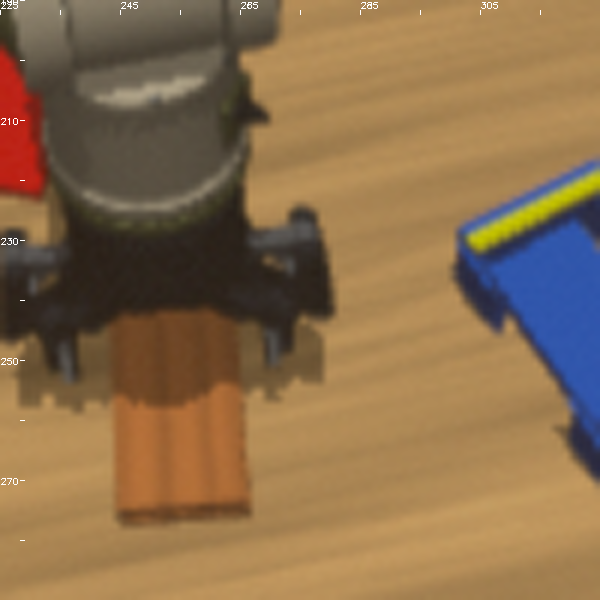

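```bash
python3 -m crank '[{"slide":[0,0,1.5],"rot":[0,0,0],"gripper":0},{"slide":[0,0,1.5],"rot":[0,0,0],"gripper":0},{"slide":[0,0,0.75],"rot":[0,0,0],"gripper":0},{"slide":[0,0,0],"rot":[0,0,0],"gripper":0.2},{"slide":[0,0,0],"rot":[0,0,0],"gripper":0.3},{"slide":[0,0,0],"rot":[0,0,0],"gripper":0.35},{"slide":[0,0,0],"rot":[0,0,0],"gripper":0.5},{"slide":[0,0,0],"rot":[0,0,0],"gripper":0.5},{"slide":[0,0,0],"rot":[0,0,0],"gripper":0.5},{"slide":[0,0,0],"rot":[0,0,0],"gripper":0.5},{"slide":[0,0,0],"rot":[0,0,0],"gripper":0.5}]' 60; python3 -c "
from calc import *
need([.6512,-.1087,-.003],81.4)
im,K,V=cam('scene');crop(im,225,190,100,100,6,'s8.png')
"
```

```text
time_s: 9.28
tcp_pos: [0.6519, -0.1091, -0.0021]
tool_rot: [0.235, 3.131, 0.0]
force: [-0.9, -0.4, 1.3]
gripper_width: 0.0587
t 9.28 p [ 0.6519 -0.1091 -0.0021] F [-0.9 -0.4  1.3] w 0.0587
[[-0.989  0.149  0.001]
 [ 0.149  0.989 -0.   ]
 [-0.001  0.    -1.   ]] q [ 0.115  0.818 -0.055  1.887  0.094  0.438  1.413]
rot first deg [0.01 0.08 0.01] then slide cm (new axes) [0.08 0.03 0.09] | slide in old axes [0.08 0.03 0.09]
```

View pics/s8.png

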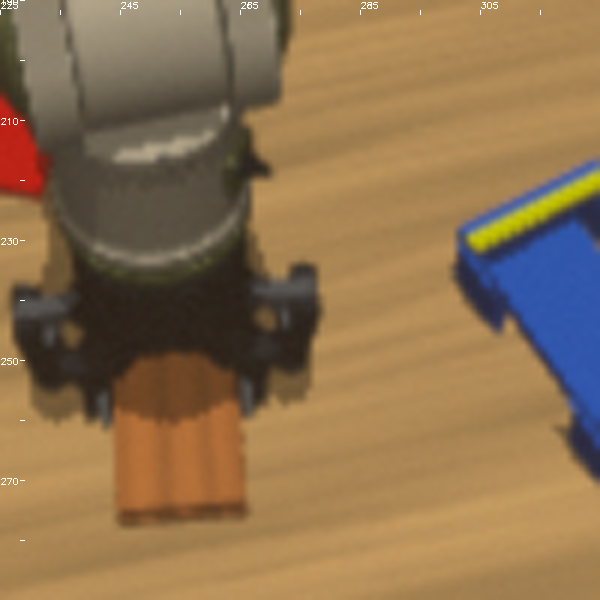

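```bash
python3 -m crank '[{"slide":[0,0,-0.5],"rot":[0,0,0],"gripper":0.5},{"slide":[0,0,-1.5],"rot":[0,0,0],"gripper":0.5},{"slide":[0,0,-2.5],"rot":[0,0,0],"gripper":0.5},{"slide":[0,0,-2.5],"rot":[0,0,0],"gripper":0.5},{"slide":[0,0,-2.5],"rot":[0,0,0],"gripper":0.5},{"slide":[0,0,-2.5],"rot":[0,0,0],"gripper":0.5},{"slide":[0,0,0],"rot":[0,0,0],"gripper":0.5},{"slide":[0,0,0],"rot":[0,0,0],"gripper":0.5},{"slide":[0,0,0],"rot":[0,0,0],"gripper":0.5},{"slide":[0,0,0],"rot":[0,0,0],"gripper":0.5}]' 60; python3 -c "
from calc import *
st()
im,K,V=cam('scene');crop(im,210,150,120,120,5,'s9.png')
"
```

```text
time_s: 10.17
tcp_pos: [0.6509, -0.109, 0.117]
tool_rot: [-0.235, -3.132, -0.0]
force: [-1.4, -0.3, -0.5]
gripper_width: 0.0586
t 10.17 p [ 0.6509 -0.109   0.117 ] F [-1.4 -0.3 -0.5] w 0.0586
[[-0.989  0.149 -0.001]
 [ 0.149  0.989  0.   ]
 [ 0.001  0.    -1.   ]] q [ 0.128  0.653 -0.074  1.843  0.074  0.649  1.431]
```

View pics/s9.png

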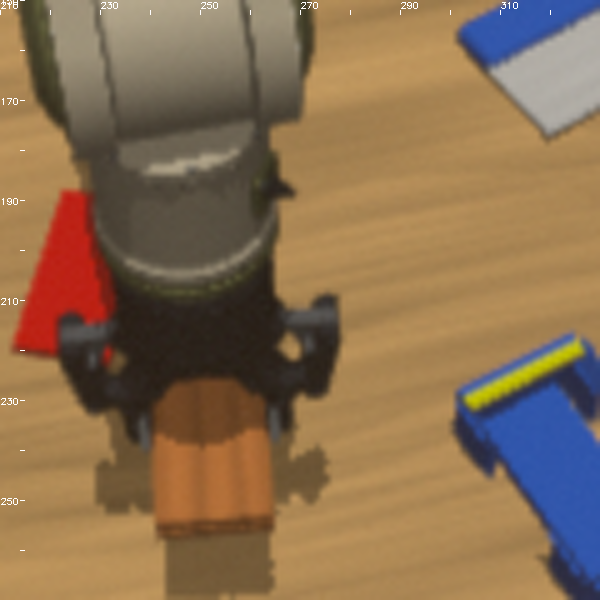

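```bash
cat > bx.py <<'E'
from calc import *
B=np.array([.6696,.0925,.012]); YAW=16.2; OFFX=0.0008  # pile centre ahead of TCP along tool x
a=np.radians(YAW); ex=np.array([np.cos(a),np.sin(a),0]); ez=np.array([0,0,1.])
def tcp(Px,Pz,th):
    t=np.radians(th);u=np.cos(t)*ex+np.sin(t)*ez;n=-np.sin(t)*ex+np.cos(t)*ez
    return B+Px*ex+Pz*ez+(.06+OFFX)*u-.0021*n
def go(Px,Pz,th): need(tcp(Px/1000,Pz/1000,th),YAW+90,-th)
E
python3 -c "
from bx import *
go(-42.5,70,0); go(-42.5,60,28)"
```

```text
t 10.22 p [ 0.6509 -0.1089  0.1167] F [-0.6 -0.3 -1.2] w 0.0583
[[-0.989  0.149 -0.001]
 [ 0.149  0.989  0.   ]
 [ 0.001  0.    -1.   ]] q [ 0.128  0.653 -0.074  1.843  0.074  0.649  1.431]
rot first deg [ 2.000e-02 -5.000e-02 -2.477e+01] then slide cm (new axes) [-9.25 18.82  3.68] | slide in old axes [-0.52 20.96  3.68]
t 10.22 p [ 0.6509 -0.1089  0.1167] F [-0.6 -0.3 -1.2] w 0.0583
[[-0.989  0.149 -0.001]
 [ 0.149  0.989  0.   ]
 [ 0.001  0.    -1.   ]] q [ 0.128  0.653 -0.074  1.843  0.074  0.649  1.431]
rot first deg [ -6.03 -27.61 -24.27] then slide cm (new axes) [-6.78 18.82  5.64] | slide in old axes [ 0.04 20.7   1.8 ]
```

```bash
python3 -m crank '[{"slide":[0,0,0],"rot":[0,0,-6.2],"gripper":0.5},{"slide":[0,0,0],"rot":[0,0,-6.2],"gripper":0.5},{"slide":[0,0,0],"rot":[0,0,-6.2],"gripper":0.5},{"slide":[0,0,0],"rot":[0,0,-6.2],"gripper":0.5},{"slide":[-0.85,2.35,0],"rot":[0,0,0],"gripper":0.5},{"slide":[-0.85,2.35,0],"rot":[0,0,0],"gripper":0.5},{"slide":[-0.85,2.35,0],"rot":[0,0,0],"gripper":0.5},{"slide":[-0.85,2.35,0],"rot":[0,0,0],"gripper":0.5},{"slide":[-0.85,2.35,0],"rot":[0,0,0],"gripper":0.5},{"slide":[-0.85,2.35,0],"rot":[0,0,0],"gripper":0.5},{"slide":[-0.85,2.35,0],"rot":[0,0,0],"gripper":0.5},{"slide":[-0.85,2.35,0],"rot":[0,0,0],"gripper":0.5},{"slide":[0,0,0],"rot":[0,-4,0],"gripper":0.5},{"slide":[0,0,0],"rot":[0,-4,0],"gripper":0.5},{"slide":[0,0,0],"rot":[0,-4,0],"gripper":0.5},{"slide":[0,0,0],"rot":[0,-4,0],"gripper":0.5},{"slide":[0,0,0],"rot":[0,-4,0],"gripper":0.5},{"slide":[0,0,0],"rot":[0,-4,0],"gripper":0.5},{"slide":[0,0,0],"rot":[0,-4,0],"gripper":0.5},{"slide":[0,0,0],"rot":[0,0,0],"gripper":0.5}]' 60; python3 -c "
from bx import *
go(-42.5,60,28)
im,K,V=cam('scene');crop(im,260,150,110,120,6,'s10.png')
im,K,V=cam('top');crop(im,160,120,120,110,6,'t10.png')"
```

```text
time_s: 11.88
tcp_pos: [0.6598, 0.0836, 0.1134]
tool_rot: [-0.391, 2.764, 0.048]
force: [-0.5, 0.3, -1.3]
gripper_width: 0.0586
t 11.88 p [0.6598 0.0836 0.1134] F [-0.5  0.3 -1.3] w 0.0586
[[-0.901 -0.275  0.335]
 [-0.263  0.961  0.081]
 [-0.344 -0.015 -0.939]] q [-0.108  0.596 -0.141  2.101  0.624  0.12   1.032]
rot first deg [-0.88 -7.88  0.13] then slide cm (new axes) [-1.43  0.58  2.43] | slide in old axes [-1.75  0.61  2.2 ]
```

View pics/s10.png

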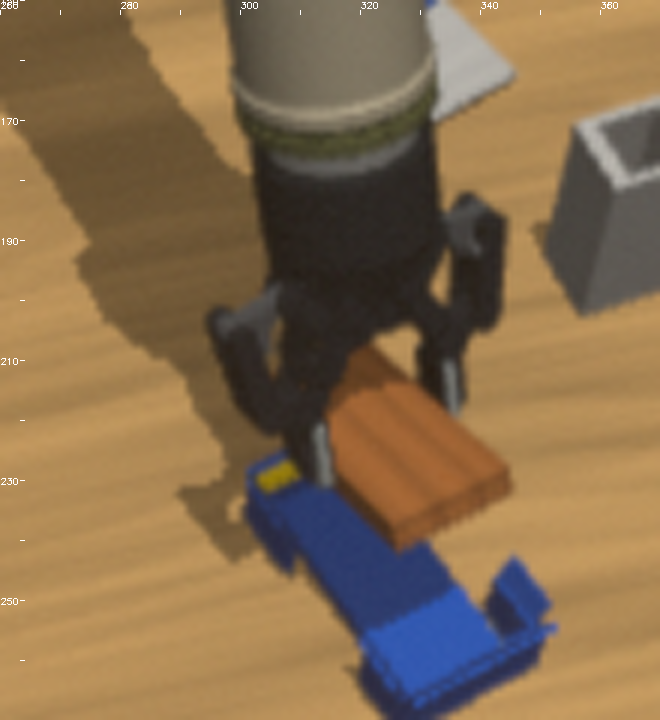

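View pics/t10.png

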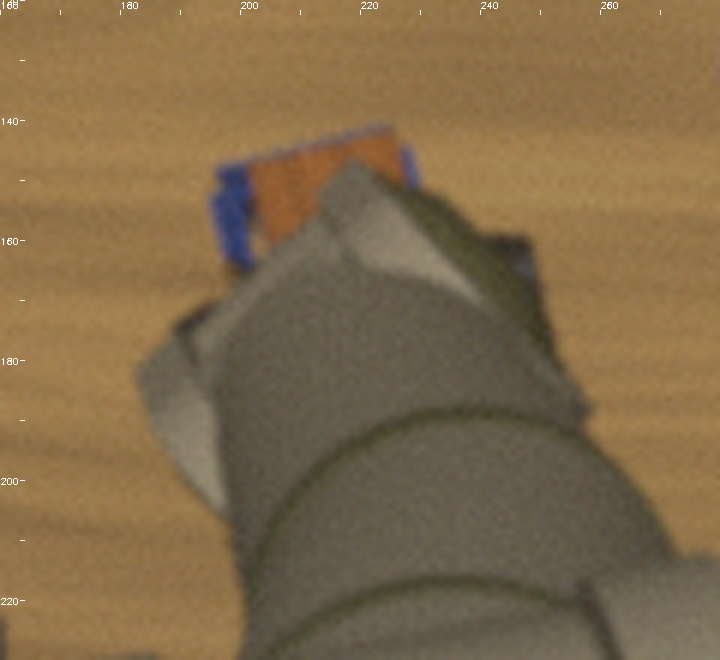

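The tool tilt stops at about 20° because joint 6 is at its lower limit. I'll set the pile back on the bench and regrip it with the tool leaning 15° the other way, so the pile can tilt further than the tool.

```bash
python3 -m crank '[{"slide":[0,0,-0.5],"rot":[0,5,0],"gripper":0.5},{"slide":[0,0,0],"rot":[0,5,0],"gripper":0.5},{"slide":[0,0,0],"rot":[0,5,0],"gripper":0.5},{"slide":[0,0,0],"rot":[0,5,0],"gripper":0.5},{"slide":[0,0,0],"rot":[0,3,0],"gripper":0.5},{"slide":[0,0,0],"rot":[0,0,0],"gripper":0.5},{"slide":[0,0,0],"rot":[0,0,0],"gripper":0.5}]' 60; python3 -c "
from calc import *
need([.655,-.08,.08],106.2)"
```

```text
time_s: 12.57
tcp_pos: [0.6593, 0.085, 0.1185]
tool_rot: [0.43, -3.067, 0.026]
force: [0.6, 0.3, -1.3]
gripper_width: 0.0587
t 12.57 p [0.6593 0.085  0.1185] F [ 0.6  0.3 -1.3] w 0.0587
[[-0.961 -0.275 -0.041]
 [-0.274  0.961 -0.022]
 [ 0.046 -0.01  -0.999]] q [ 0.061  0.707 -0.447  1.78   0.417  0.798  1.247]
rot first deg [-0.58 -2.64 -0.26] then slide cm (new axes) [  5.01 -15.73   3.85] | slide in old axes [  4.76 -15.71   4.23]
```

```bash
python3 -m crank '[{"slide":[0,0,0],"rot":[-0.58,-2.64,-0.26],"gripper":0.5},{"slide":[0.83,-2.62,0],"rot":[0,0,0],"gripper":0.5},{"slide":[0.83,-2.62,0],"rot":[0,0,0],"gripper":0.5},{"slide":[0.83,-2.62,0],"rot":[0,0,0],"gripper":0.5},{"slide":[0.83,-2.62,0],"rot":[0,0,0],"gripper":0.5},{"slide":[0.83,-2.62,0],"rot":[0,0,0],"gripper":0.5},{"slide":[0.83,-2.62,0],"rot":[0,0,0],"gripper":0.5},{"slide":[0,0,2],"rot":[0,0,0],"gripper":0.5},{"slide":[0,0,2],"rot":[0,0,0],"gripper":0.5},{"slide":[0,0,2],"rot":[0,0,0],"gripper":0.5},{"slide":[0,0,2],"rot":[0,0,0],"gripper":0.5},{"slide":[0,0,0],"rot":[0,0,0],"gripper":0.5},{"slide":[0,0,0],"rot":[0,0,0],"gripper":0.5},{"slide":[0,0,0],"rot":[0,0,0],"gripper":0.5}]' 60; python3 -c "
from calc import *
need([.655,-.08,-.001],106.2)
im,K,V=cam('scene');crop(im,210,170,120,120,5,'s11.png')"
```

```text
time_s: 13.73
tcp_pos: [0.6556, -0.0807, 0.041]
tool_rot: [-0.443, 3.109, -0.005]
force: [-0.8, 1.0, -0.8]
gripper_width: 0.0581
t 13.73 p [ 0.6556 -0.0807  0.041 ] F [-0.8  1.  -0.8] w 0.0581
[[-0.96  -0.279  0.002]
 [-0.279  0.96  -0.003]
 [-0.001 -0.003 -1.   ]] q [ 0.289  0.785 -0.4    1.864  0.519  0.595  1.411]
rot first deg [-0.2   0.07  0.01] then slide cm (new axes) [0.03 0.08 4.2 ] | slide in old axes [0.04 0.1  4.2 ]
```

View pics/s11.png

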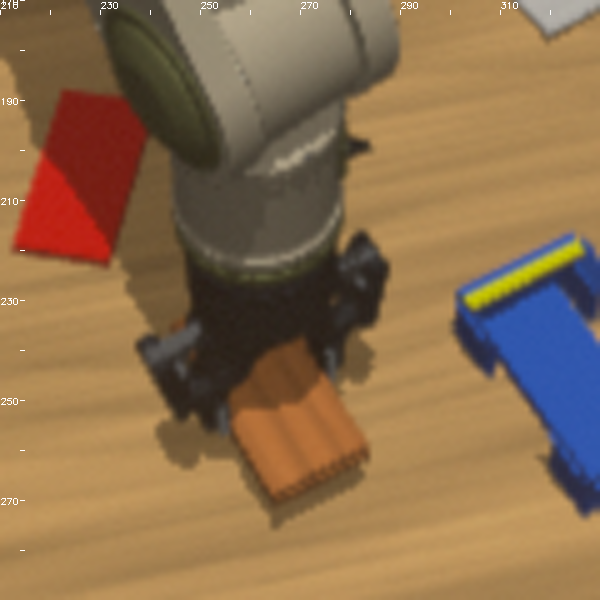

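```bash
python3 -m crank '[{"slide":[0,0,1.5],"rot":[0,0,0],"gripper":0.5},{"slide":[0,0,1.5],"rot":[0,0,0],"gripper":0.5},{"slide":[0,0,1.1],"rot":[0,0,0],"gripper":0.5},{"slide":[0,0,0.1],"rot":[0,0,0],"gripper":0.5},{"slide":[0,0,0],"rot":[0,0,0],"gripper":0.5},{"slide":[0,0,0],"rot":[0,0,0],"gripper":0.5}]' 60; python3 -c "
from calc import *
st()"
```

```text
time_s: 14.28
tcp_pos: [0.6558, -0.0812, -0.0014]
tool_rot: [-0.442, 3.109, -0.006]
force: [0.6, 0.3, -0.9]
gripper_width: 0.0583
t 14.28 p [ 0.6558 -0.0812 -0.0014] F [ 0.6  0.3 -0.9] w 0.0583
[[-0.96  -0.279  0.002]
 [-0.279  0.96  -0.004]
 [-0.001 -0.004 -1.   ]] q [ 0.264  0.841 -0.359  1.874  0.558  0.525  1.377]
```

```bash
python3 -m crank '[{"slide":[0,0,0.1],"rot":[0,0,0],"gripper":0.5},{"slide":[0,0,0],"rot":[0,0,0],"gripper":0.3},{"slide":[0,0,0],"rot":[0,0,0],"gripper":0.15},{"slide":[0,0,0],"rot":[0,0,0],"gripper":0},{"slide":[0,0,0],"rot":[0,0,0],"gripper":0},{"slide":[0,0,-1.5],"rot":[0,0,0],"gripper":0},{"slide":[0,0,-1.5],"rot":[0,0,0],"gripper":0},{"slide":[0,0,0],"rot":[0,5,0],"gripper":0},{"slide":[0,0,0],"rot":[0,5,0],"gripper":0},{"slide":[0,0,0],"rot":[0,5,0],"gripper":0},{"slide":[0,0,0],"rot":[0,0,0],"gripper":0},{"slide":[0,0,0],"rot":[0,0,0],"gripper":0}]' 60; python3 -c "
from calc import *
need([.6558,-.0812,.001],106.2,15)
im,K,V=cam('scene');crop(im,210,170,120,120,5,'s12.png')
im,K,V=cam('top');crop(im,230,130,120,120,5,'t12.png')"
```

```text
time_s: 15.28
tcp_pos: [0.6561, -0.0804, 0.0262]
tool_rot: [0.406, -2.855, 0.058]
force: [-0.3, 0.9, 0.7]
gripper_width: 0.0854
t 15.28 p [ 0.6561 -0.0804  0.0262] F [-0.3  0.9  0.7] w 0.0854
[[-0.928 -0.279 -0.246]
 [-0.269  0.96  -0.075]
 [ 0.257 -0.003 -0.966]] q [ 0.232  0.886 -0.395  1.673  0.453  0.942  1.461]
rot first deg [-0.18  0.1  -0.04] then slide cm (new axes) [-0.61 -0.07  2.45] | slide in old axes [-0.6  -0.06  2.45]
```

View pics/s12.png

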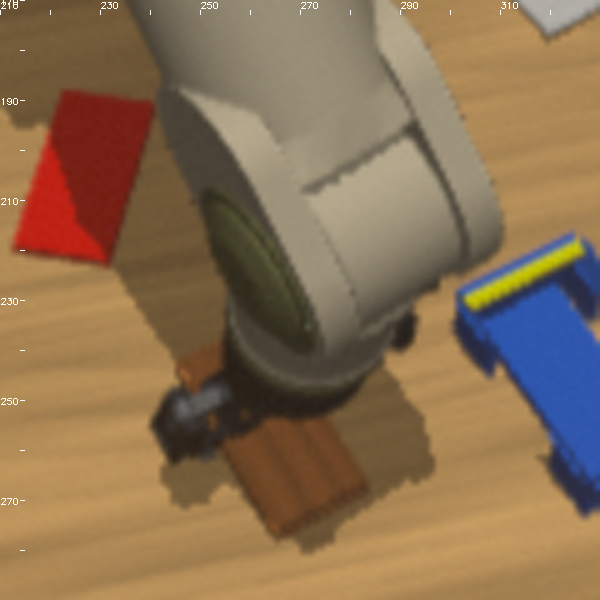

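```bash
python3 -m crank '[{"slide":[-0.3,-0.03,1.2],"rot":[-0.15,0,0],"gripper":0},{"slide":[-0.3,-0.03,1.2],"rot":[0,0,0],"gripper":0},{"slide":[0,0,0],"rot":[0,0,0],"gripper":0.2},{"slide":[0,0,0],"rot":[0,0,0],"gripper":0.3},{"slide":[0,0,0],"rot":[0,0,0],"gripper":0.35},{"slide":[0,0,0],"rot":[0,0,0],"gripper":0.5},{"slide":[0,0,0],"rot":[0,0,0],"gripper":0.5},{"slide":[0,0,0],"rot":[0,0,0],"gripper":0.5},{"slide":[0,0,0],"rot":[0,0,0],"gripper":0.5},{"slide":[0,0,0],"rot":[0,0,0],"gripper":0.5}]' 60; python3 -c "
from calc import *
need([.6558,-.0812,.001],106.2,15)
im,K,V=cam('scene');crop(im,210,170,120,120,5,'s13.png')"
```

```text
time_s: 16.22
tcp_pos: [0.6553, -0.082, 0.0023]
tool_rot: [0.404, -2.854, 0.055]
force: [-0.4, -0.4, -1.4]
gripper_width: 0.0582
t 16.22 p [ 0.6553 -0.082   0.0023] F [-0.4 -0.4 -1.4] w 0.0582
[[-0.928 -0.278 -0.248]
 [-0.268  0.961 -0.073]
 [ 0.259 -0.001 -0.966]] q [ 0.229  0.916 -0.385  1.677  0.466  0.91   1.451]
rot first deg [-0.05  0.01 -0.09] then slide cm (new axes) [-0.1   0.06  0.1 ] | slide in old axes [-0.1   0.06  0.1 ]
```

View pics/s13.png

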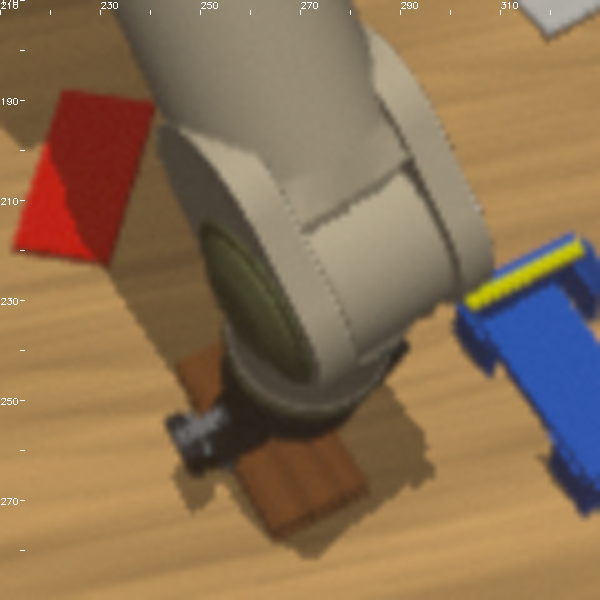

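```bash
python3 -m crank '[{"slide":[0.13,0,-0.5],"rot":[0,0,0],"gripper":0.5},{"slide":[0.39,0,-1.45],"rot":[0,0,0],"gripper":0.5},{"slide":[0.65,0,-2.4],"rot":[0,0,0],"gripper":0.5},{"slide":[0.65,0,-2.4],"rot":[0,0,0],"gripper":0.5},{"slide":[0.65,0,-2.4],"rot":[0,0,0],"gripper":0.5},{"slide":[0,0,0],"rot":[0,0,0],"gripper":0.5},{"slide":[0,0,0],"rot":[0,0,0],"gripper":0.5},{"slide":[0,0,0],"rot":[0,0,0],"gripper":0.5}]' 60
cat > bx.py <<'E'
from calc import *
B=np.array([.6696,.0925,.012]); YAW=16.2
a=np.radians(YAW); ex=np.array([np.cos(a),np.sin(a),0]); ez=np.array([0,0,1.])
def tcp(Px,Pz,th):
    t=np.radians(th);u=np.cos(t)*ex+np.sin(t)*ez;n=-np.sin(t)*ex+np.cos(t)*ez
    return B+Px*ex+Pz*ez+.06*u+.0023*n
def go(Px,Pz,th): need(tcp(Px/1000,Pz/1000,th),YAW+90,15-th)
E
python3 -c "
from bx import *
go(-42,60,0); go(-42,45,22)
im,K,V=cam('scene');crop(im,210,170,120,120,5,'s14.png')"
```

```text
time_s: 16.93
tcp_pos: [0.6549, -0.0821, 0.0976]
tool_rot: [0.404, -2.854, 0.055]
force: [0.9, -0.1, -1.9]
gripper_width: 0.0584
t 16.93 p [ 0.6549 -0.0821  0.0976] F [ 0.9 -0.1 -1.9] w 0.0584
[[-0.928 -0.278 -0.248]
 [-0.268  0.961 -0.073]
 [ 0.258 -0.002 -0.966]] q [ 0.252  0.801 -0.425  1.649  0.408  1.046  1.499]
rot first deg [-0.07  0.02 -0.09] then slide cm (new axes) [-8.41 16.36  0.16] | slide in old axes [-8.38 16.37  0.14]
t 16.93 p [ 0.6549 -0.0821  0.0976] F [ 0.9 -0.1 -1.9] w 0.0584
[[-0.928 -0.278 -0.248]
 [-0.268  0.961 -0.073]
 [ 0.258 -0.002 -0.966]] q [ 0.252  0.801 -0.425  1.649  0.408  1.046  1.499]
rot first deg [ -0.09 -21.98  -0.08] then slide cm (new axes) [-7.31 16.36  2.51] | slide in old axes [-7.69 16.37 -0.43]
```

View pics/s14.png

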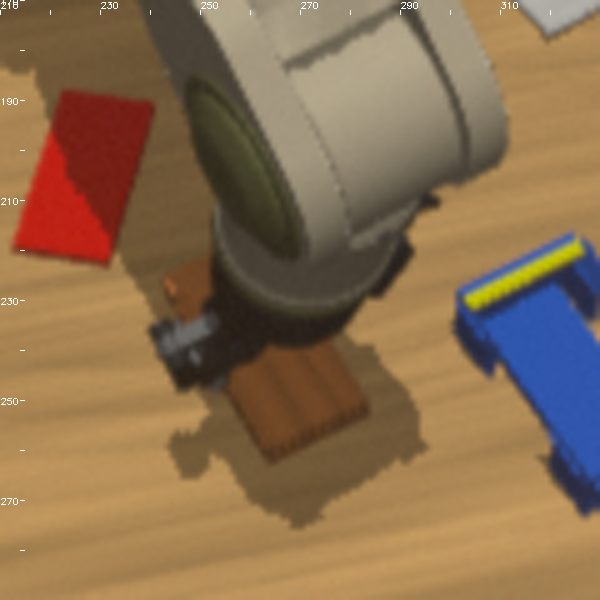

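```bash
python3 -m crank '[{"slide":[-1.05,2.05,0.02],"rot":[0,0,0],"gripper":0.5},{"slide":[-1.05,2.05,0.02],"rot":[0,0,0],"gripper":0.5},{"slide":[-1.05,2.05,0.02],"rot":[0,0,0],"gripper":0.5},{"slide":[-1.05,2.05,0.02],"rot":[0,0,0],"gripper":0.5},{"slide":[-1.05,2.05,0.02],"rot":[0,0,0],"gripper":0.5},{"slide":[-1.05,2.05,0.02],"rot":[0,0,0],"gripper":0.5},{"slide":[-1.05,2.05,0.02],"rot":[0,0,0],"gripper":0.5},{"slide":[-1.05,2.05,0.02],"rot":[0,0,0],"gripper":0.5},{"slide":[0,0,-0.2],"rot":[0,-4,0],"gripper":0.5},{"slide":[0,0,-0.2],"rot":[0,-4,0],"gripper":0.5},{"slide":[0,0,0],"rot":[0,-4,0],"gripper":0.5},{"slide":[0,0,0],"rot":[0,-4,0],"gripper":0.5},{"slide":[0,0,0],"rot":[0,-4,0],"gripper":0.5},{"slide":[0,0,0],"rot":[0,-2,0],"gripper":0.5},{"slide":[0,0,0],"rot":[0,0,0],"gripper":0.5},{"slide":[0,0,0],"rot":[0,0,0],"gripper":0.5},{"slide":[0,0,0],"rot":[0,0,0],"gripper":0.5}]' 60; python3 -c "
from bx import *
go(-43,40,22)
im,K,V=cam('scene');crop(im,260,150,110,120,6,'s15.png')
im,K,V=cam('top');crop(im,160,120,120,110,6,'t15.png')"
```

```text
time_s: 18.4
tcp_pos: [0.6882, 0.0985, 0.0769]
tool_rot: [-0.424, 2.992, 0.024]
force: [0.9, -1.2, -2.7]
gripper_width: 0.0581
t 18.4 p [0.6882 0.0985 0.0769] F [ 0.9 -1.2 -2.7] w 0.0581
[[-0.954 -0.278  0.116]
 [-0.276  0.961  0.032]
 [-0.12  -0.001 -0.993]] q [ 0.024  0.732 -0.382  1.861  0.519  0.52   1.156]
rot first deg [-0.07 -0.08 -0.05] then slide cm (new axes) [ 0.77 -0.06 -0.06] | slide in old axes [ 0.77 -0.06 -0.06]
```

View pics/s15.png

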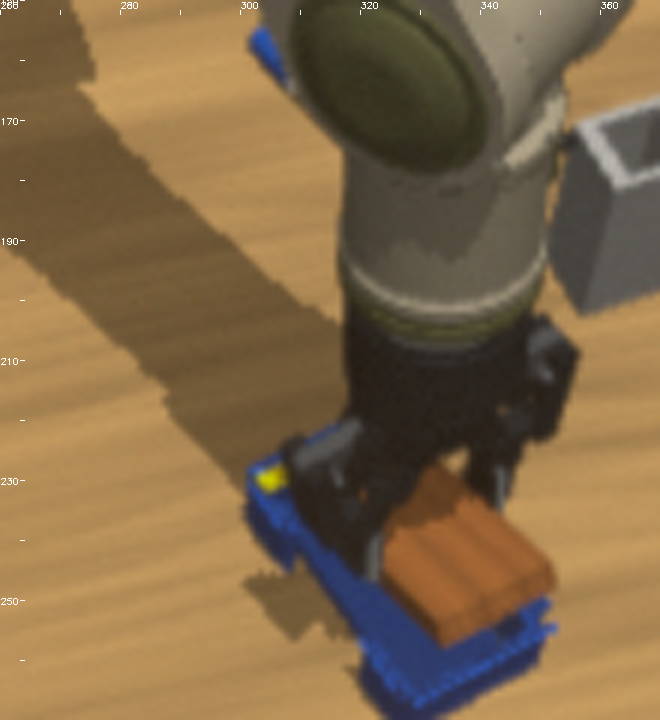

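View pics/t15.png

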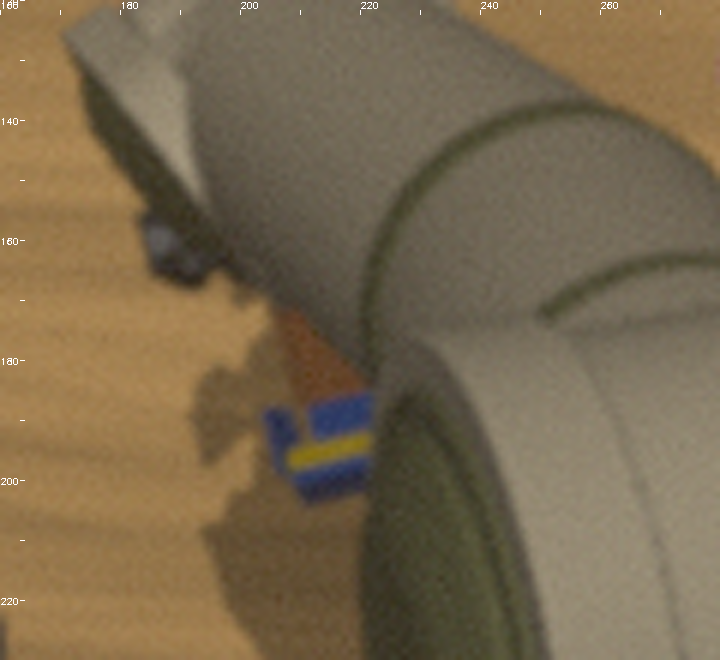

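```bash
python3 -m crank '[{"slide":[0.77,-0.06,-0.06],"rot":[0,0,0],"gripper":0.5},{"slide":[0.13,0,1.1],"rot":[0,0,0],"gripper":0.5},{"slide":[0.13,0,1.1],"rot":[0,0,0],"gripper":0.5},{"slide":[0.07,0,0.6],"rot":[0,0,0],"gripper":0.5},{"slide":[0,0,0],"rot":[0,0,0],"gripper":0.5},{"slide":[0,0,0],"rot":[0,0,0],"gripper":0.5}]' 60; python3 -c "
from bx import *
go(-43,7,22)
im,K,V=cam('scene');crop(im,260,150,110,120,6,'s16.png')
im,K,V=cam('top');crop(im,160,120,120,110,6,'t16.png')"
```

```text
time_s: 19.0
tcp_pos: [0.6804, 0.0957, 0.0479]
tool_rot: [-0.425, 2.992, 0.024]
force: [-0.2, -1.3, -0.8]
gripper_width: 0.0578
t 19.0 p [0.6804 0.0957 0.0479] F [-0.2 -1.3 -0.8] w 0.0578
[[-0.953 -0.278  0.116]
 [-0.276  0.961  0.032]
 [-0.12  -0.001 -0.993]] q [ 0.003  0.761 -0.345  1.893  0.55   0.454  1.126]
rot first deg [-0.07 -0.08 -0.04] then slide cm (new axes) [ 0.01 -0.    0.43] | slide in old axes [ 0.01 -0.    0.43]
```

View pics/s16.png

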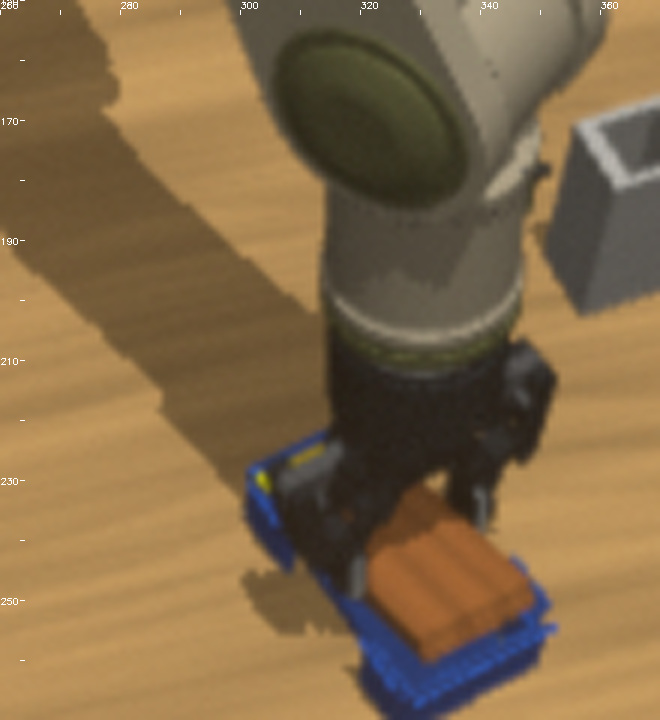

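View pics/t16.png

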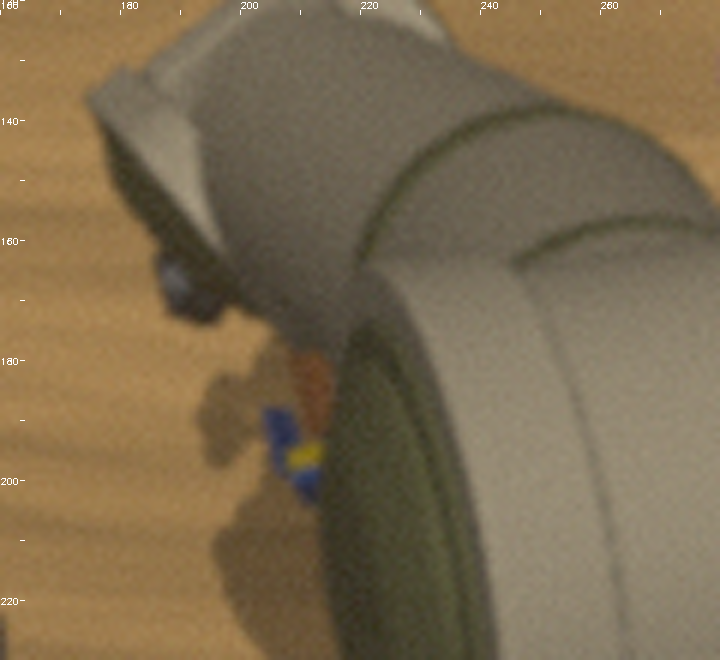

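```bash
python3 -m crank '[{"slide":[0,0,0.4],"rot":[0,0,0],"gripper":0.5},{"slide":[0,0,0],"rot":[0,0,0],"gripper":0.5},{"slide":[0.35,0,-0.04],"rot":[0,0,0],"gripper":0.5},{"slide":[0.35,0,-0.04],"rot":[0,0,0],"gripper":0.5},{"slide":[0.35,0,-0.04],"rot":[0,0,0],"gripper":0.5},{"slide":[0,0,0],"rot":[0,0,0],"gripper":0.5},{"slide":[0,0,0],"rot":[0,0,0],"gripper":0.5}]' 60; python3 -c "
from bx import *
go(-54,6,22)
im,K,V=cam('scene');crop(im,260,150,110,120,6,'s17.png')"
```

```text
time_s: 19.68
tcp_pos: [0.671, 0.0926, 0.045]
tool_rot: [-0.424, 2.99, 0.024]
force: [-0.1, 0.2, -1.1]
gripper_width: 0.0583
t 19.68 p [0.671  0.0926 0.045 ] F [-0.1  0.2 -1.1] w 0.0583
[[-0.953 -0.278  0.118]
 [-0.276  0.961  0.033]
 [-0.122 -0.001 -0.993]] q [-1.000e-03  7.560e-01 -3.340e-01  1.919e+00  5.590e-01  4.290e-01
  1.115e+00]
rot first deg [-0.09  0.01 -0.06] then slide cm (new axes) [0.08 0.03 0.23] | slide in old axes [0.08 0.03 0.23]
```

View pics/s17.png

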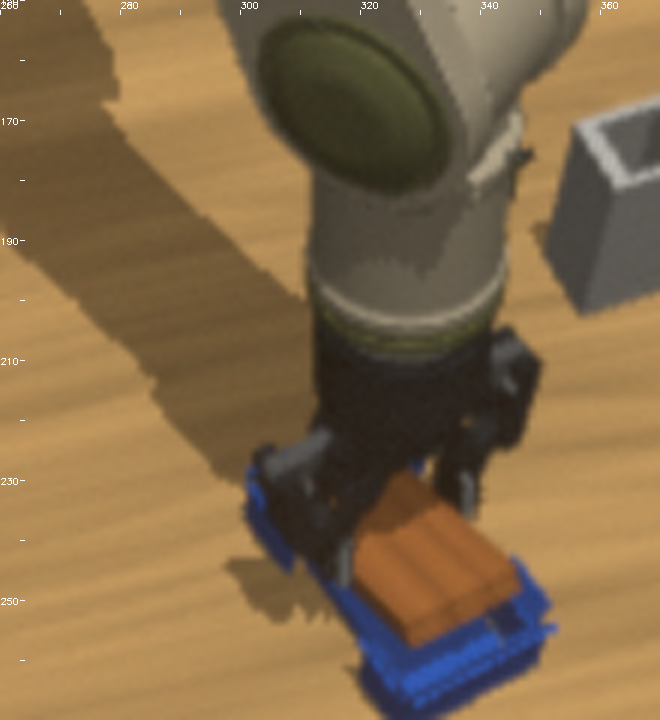

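```bash
python3 -c "
from bx import *
go(-57,4,11)"
```

```text
t 19.73 p [0.6712 0.0927 0.0451] F [-0.6  0.4 -1.3] w 0.0583
[[-0.953 -0.278  0.118]
 [-0.276  0.961  0.033]
 [-0.122 -0.001 -0.993]] q [-1.000e-03  7.560e-01 -3.340e-01  1.918e+00  5.590e-01  4.290e-01
  1.115e+00]
rot first deg [-0.08 11.02 -0.06] then slide cm (new axes) [-0.09  0.02  1.53] | slide in old axes [0.2  0.03 1.52]
```

```bash
python3 -m crank '[{"slide":[0.05,0,0.38],"rot":[0,2.75,0],"gripper":0.5},{"slide":[0.05,0,0.38],"rot":[0,2.75,0],"gripper":0.5},{"slide":[0,0,0.38],"rot":[0,2.75,0],"gripper":0.5},{"slide":[-0.05,0,0.38],"rot":[0,2.75,0],"gripper":0.5},{"slide":[0,0,0],"rot":[0,0,0],"gripper":0.5},{"slide":[0,0,0],"rot":[0,0,0],"gripper":0.5}]' 60; python3 -c "
from bx import *
go(-60,2,0)
im,K,V=cam('scene');crop(im,260,150,110,120,6,'s18.png')"
```

```text
time_s: 20.23
tcp_pos: [0.6718, 0.093, 0.0291]
tool_rot: [0.431, -3.043, 0.016]
force: [-0.1, -0.2, -1.6]
gripper_width: 0.0586
t 20.23 p [0.6718 0.093  0.0291] F [-0.1 -0.2 -1.6] w 0.0586
[[-0.958 -0.278 -0.066]
 [-0.277  0.961 -0.02 ]
 [ 0.069 -0.001 -0.998]] q [ 0.024  0.837 -0.405  1.767  0.47   0.707  1.207]
rot first deg [-0.03 11.07 -0.09] then slide cm (new axes) [-0.12  0.01  1.29] | slide in old axes [0.13 0.01 1.29]
```

View pics/s18.png

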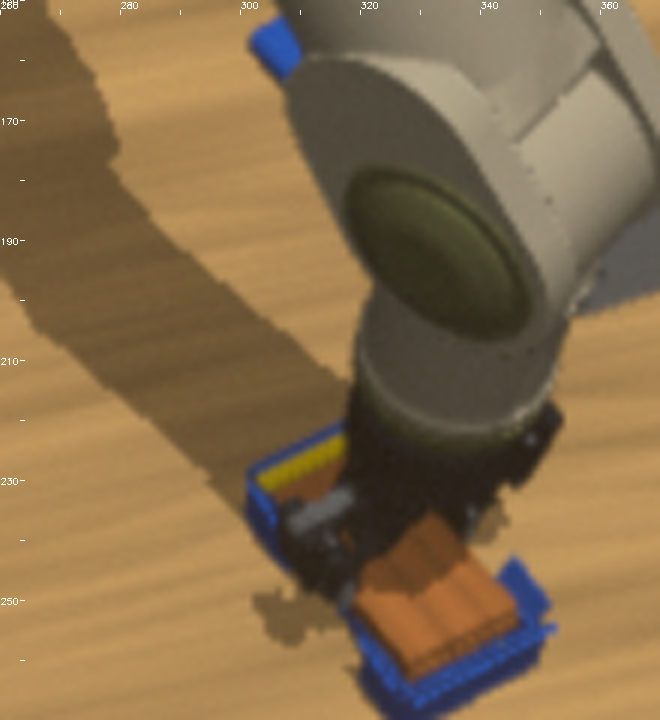

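```bash
python3 -m crank '[{"slide":[0.05,0,0.32],"rot":[0,2.75,0],"gripper":0.5},{"slide":[0.05,0,0.32],"rot":[0,2.75,0],"gripper":0.5},{"slide":[0,0,0.32],"rot":[0,2.75,0],"gripper":0.5},{"slide":[-0.02,0,0.3],"rot":[0,2.75,0],"gripper":0.5},{"slide":[0,0,0],"rot":[0,0,0],"gripper":0.5},{"slide":[0,0,0],"rot":[0,0,0],"gripper":0.5}]' 60; python3 -c "
from bx import *
go(-60,1,0)
im,K,V=cam('scene');crop(im,260,150,110,120,6,'s19.png')"
```

```text
time_s: 20.78
tcp_pos: [0.6689, 0.0921, 0.0169]
tool_rot: [0.405, -2.855, 0.055]
force: [-0.0, 0.3, -1.2]
gripper_width: 0.0581
t 20.78 p [0.6689 0.0921 0.0169] F [-0.   0.3 -1.2] w 0.0581
[[-0.928 -0.278 -0.247]
 [-0.268  0.961 -0.073]
 [ 0.257 -0.002 -0.966]] q [ 0.013  0.92  -0.419  1.622  0.404  0.959  1.271]
rot first deg [-0.07  0.1  -0.08] then slide cm (new axes) [-0.12  0.02  0.13] | slide in old axes [-0.12  0.02  0.13]
```

View pics/s19.png

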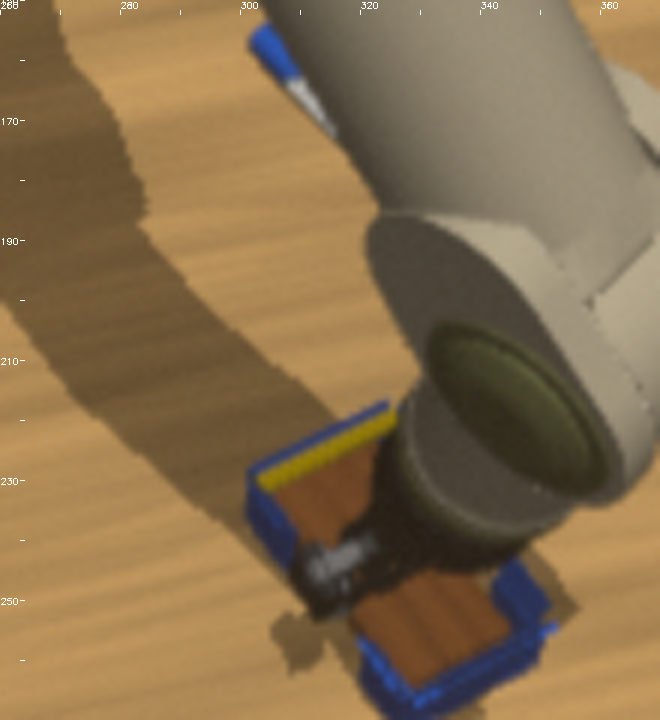

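```bash
python3 -m crank '[{"slide":[-0.1,0,0.15],"rot":[0,0,0],"gripper":0.5},{"slide":[0,0,0],"rot":[0,0,0],"gripper":0.5},{"slide":[0,0,0],"rot":[0,0,0],"gripper":0.3},{"slide":[0,0,0],"rot":[0,0,0],"gripper":0.15},{"slide":[0,0,0],"rot":[0,0,0],"gripper":0.05},{"slide":[0,0,0],"rot":[0,0,0],"gripper":0.05},{"slide":[0,0,0],"rot":[0,0,0],"gripper":0.05},{"slide":[0.26,0,-0.97],"rot":[0,0,0],"gripper":0.05},{"slide":[0.52,0,-1.93],"rot":[0,0,0],"gripper":0.05},{"slide":[0.52,0,-1.93],"rot":[0,0,0],"gripper":0.05},{"slide":[0.78,0,-2.9],"rot":[0,0,0],"gripper":0},{"slide":[0.78,0,-2.9],"rot":[0,0,0],"gripper":0},{"slide":[0.78,0,-2.9],"rot":[0,0,0],"gripper":0},{"slide":[0.78,0,-2.9],"rot":[0,0,0],"gripper":0},{"slide":[0,0,0],"rot":[0,-5,0],"gripper":0},{"slide":[0,0,0],"rot":[0,-5,0],"gripper":0},{"slide":[0,0,0],"rot":[0,-5,0],"gripper":0},{"slide":[0,0,0],"rot":[0,0,0],"gripper":0}]' 60; python3 -c "
from bx import *
st()
im,K,V=cam('scene');crop(im,260,150,110,120,6,'s20.png')
im,K,V=cam('top');crop(im,160,120,120,110,6,'t20.png')"
```

```text
time_s: 22.33
tcp_pos: [0.6672, 0.0915, 0.1874]
tool_rot: [-0.441, 3.106, -0.003]
force: [-1.0, -0.4, -0.6]
gripper_width: 0.0852
t 22.33 p [0.6672 0.0915 0.1874] F [-1.  -0.4 -0.6] w 0.0852
[[-0.961 -0.278  0.005]
 [-0.278  0.961 -0.001]
 [-0.004 -0.003 -1.   ]] q [ 0.089  0.624 -0.489  1.747  0.374  0.86   1.285]
```

View pics/s20.png

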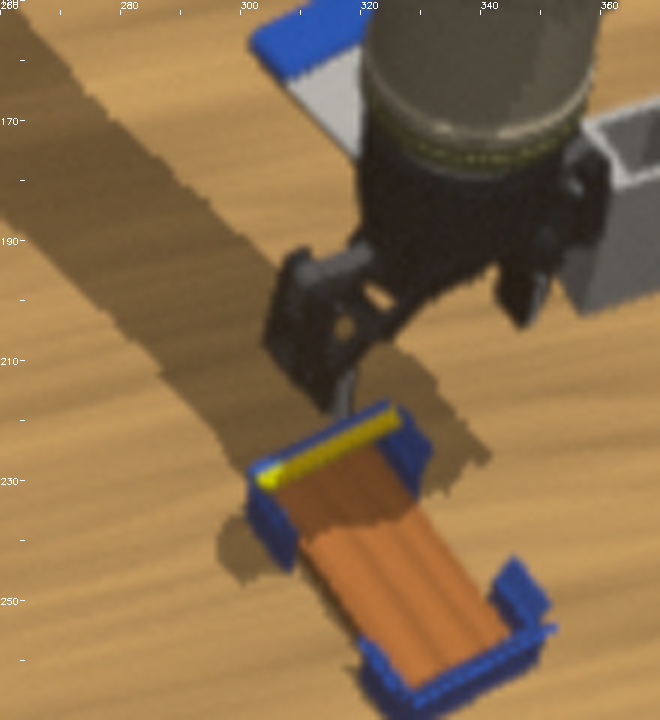

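View pics/t20.png

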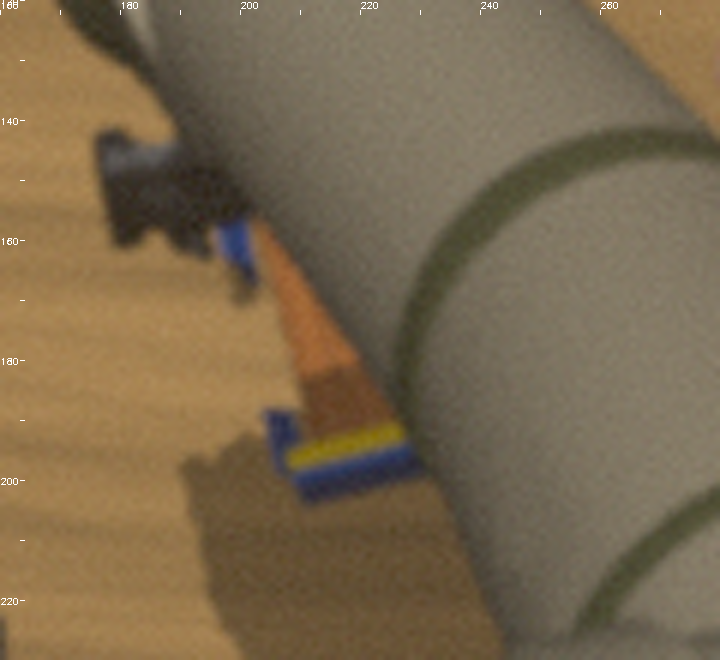

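```bash
python3 -m crank '[{"slide":[0,0,-2],"rot":[0,0,7.1],"gripper":0},{"slide":[0,0,-2],"rot":[0,0,7.1],"gripper":0},{"slide":[0,0,-2],"rot":[0,0,7.1],"gripper":0},{"slide":[0,0,-1],"rot":[0,0,7.1],"gripper":0},{"slide":[0,0,0],"rot":[0,0,7.1],"gripper":0},{"slide":[0,0,0],"rot":[0,0,7.1],"gripper":0},{"slide":[0,0,0],"rot":[0,0,7.1],"gripper":0},{"slide":[0,0,0],"rot":[0,0,7.1],"gripper":0},{"slide":[0,0,0],"rot":[0,0,7.1],"gripper":0},{"slide":[0,0,0],"rot":[0,0,7.1],"gripper":0},{"slide":[0,0,0],"rot":[0,0,7.1],"gripper":0},{"slide":[0,0,0],"rot":[0,0,7.1],"gripper":0},{"slide":[0,0,0],"rot":[0,0,7.1],"gripper":0},{"slide":[0,0,0],"rot":[0,0,7.1],"gripper":0},{"slide":[0,0,0],"rot":[0,0,0],"gripper":0}]' 60
cat > pn.py <<'E'
from calc import *
S=np.array([.5118,-.3678]);SY=6.85
H=np.array([.5056,.3313]);HY=8.32
def rot(a): a=np.radians(a); return np.array([[np.cos(a),-np.sin(a)],[np.sin(a),np.cos(a)]])
sock=[S+rot(SY)@[0,y] for y in(-.0675,-.0225,.0225,.0675)]
pock=[H+rot(HY)@[0,y] for y in(-.072,-.024,.024,.072)]
E
python3 -c "
from pn import *
print(np.round(sock,4),np.round(pock,4))
K,V=cam('top')[1:]
for p in [(388,233),(408,231.7),(428,230),(446.2,228)]: print(back(K,V,(p[0]-.4,p[1]-.4),.188).round(4))
K,V=cam('scene')[1:]
for p in [(96,222),(202,190),(305,160),(408,130)]: print(back(K,V,((p[0]+.5)/6-.5+100,(p[1]+.5)/6-.5+170),.188).round(4))
need([*sock[3],.26],SY)"
```

```text
time_s: 23.68
tcp_pos: [0.6699, 0.0937, 0.2555]
tool_rot: [-2.092, -2.343, 0.003]
force: [0.8, 0.0, 0.9]
gripper_width: 0.0853
[[ 0.5199 -0.4348]
 [ 0.5145 -0.3901]
 [ 0.5091 -0.3455]
 [ 0.5037 -0.3008]] [[0.516  0.2601]
 [0.5091 0.3076]
 [0.5021 0.355 ]
 [0.4952 0.4025]]
[ 0.5044 -0.3006  0.188 ]
[ 0.5085 -0.3452  0.188 ]
[ 0.5136 -0.3899  0.188 ]
[ 0.5192 -0.4307  0.188 ]
[ 0.5243 -0.4339  0.188 ]
[ 0.5181 -0.3894  0.188 ]
[ 0.5125 -0.3454  0.188 ]
[ 0.5069 -0.3008  0.188 ]
t 23.78 p [0.6697 0.0934 0.2554] F [-0.2 -0.4  0.2] w 0.0849
[[-0.123  0.992 -0.001]
 [ 0.992  0.123 -0.001]
 [-0.001 -0.001 -1.   ]] q [-0.191  0.517 -0.049  1.692  0.031  0.934 -0.129]
rot first deg [-0.06  0.07  0.19] then slide cm (new axes) [-37.16 -21.18  -0.46] | slide in old axes [-37.09 -21.3   -0.39]
```

```bash
python3 -m crank '[{"slide":[-3.38,-1.93,0],"rot":[0,0,0.19],"gripper":0},{"slide":[-3.38,-1.93,0],"rot":[0,0,0],"gripper":0},{"slide":[-3.38,-1.93,0],"rot":[0,0,0],"gripper":0},{"slide":[-3.38,-1.93,0],"rot":[0,0,0],"gripper":0},{"slide":[-3.38,-1.93,0],"rot":[0,0,0],"gripper":0},{"slide":[-3.38,-1.93,0],"rot":[0,0,0],"gripper":0},{"slide":[-3.38,-1.93,0],"rot":[0,0,0],"gripper":0},{"slide":[-3.38,-1.93,0],"rot":[0,0,0],"gripper":0},{"slide":[-3.38,-1.93,0],"rot":[0,0,0],"gripper":0},{"slide":[-3.38,-1.93,0],"rot":[0,0,0],"gripper":0},{"slide":[-3.38,-1.93,0],"rot":[0,0,0],"gripper":0},{"slide":[0,0,0],"rot":[0,0,0],"gripper":0},{"slide":[0,0,0],"rot":[0,0,0],"gripper":0},{"slide":[0,0,0],"rot":[0,0,0],"gripper":0}]' 60; python3 -c "
from pn import *
need([.505,-.3007,.22],SY)
im,K,V=cam('scene');crop(im,90,130,130,120,5,'s21.png')
im,K,V=cam('top');cv2.imwrite('pics/t21.png',im)"
```

```text
time_s: 24.95
tcp_pos: [0.5013, -0.3008, 0.2559]
tool_rot: [2.088, 2.347, -0.0]
force: [0.5, 0.5, -0.3]
gripper_width: 0.0852
t 24.95 p [ 0.5013 -0.3008  0.2559] F [ 0.5  0.5 -0.3] w 0.0852
[[-0.116  0.993  0.   ]
 [ 0.993  0.116 -0.   ]
 [-0.     0.    -1.   ]] q [ 0.453  0.403 -0.013  1.902  0.007  0.837  0.553]
rot first deg [ 0.01  0.02 -0.18] then slide cm (new axes) [-0.03  0.37  3.59] | slide in old axes [-0.03  0.37  3.59]
```

View pics/s21.png

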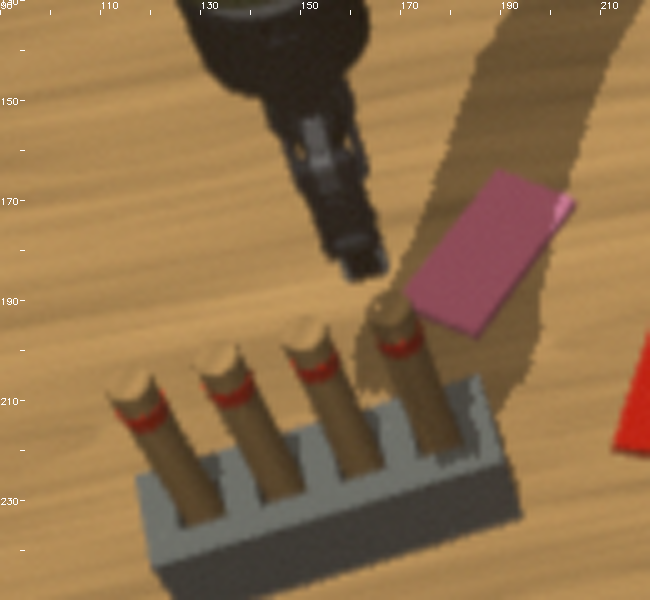

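```bash
python3 -m crank '[{"slide":[-0.03,0.37,1],"rot":[0,0,0],"gripper":0},{"slide":[0,0,2],"rot":[0,0,0],"gripper":0},{"slide":[0,0,2.5],"rot":[0,0,0],"gripper":0},{"slide":[0,0,2.5],"rot":[0,0,0],"gripper":0},{"slide":[0,0,2.5],"rot":[0,0,0],"gripper":0},{"slide":[0,0,2],"rot":[0,0,0],"gripper":0},{"slide":[0,0,0],"rot":[0,0,0],"gripper":0},{"slide":[0,0,0],"rot":[0,0,0],"gripper":0}]' 40; python3 -c "
from pn import *
need([.505,-.3007,.131],SY)"
```

```text
time_s: 25.72
tcp_pos: [0.5047, -0.2999, 0.1299]
tool_rot: [-2.087, -2.346, 0.002]
force: [0.5, -0.4, 0.4]
gripper_width: 0.0855
t 25.72 p [ 0.5047 -0.2999  0.1299] F [ 0.5 -0.4  0.4] w 0.0855
[[-0.116  0.993 -0.002]
 [ 0.993  0.116  0.   ]
 [ 0.    -0.002 -1.   ]] q [ 0.449  0.566 -0.015  2.007  0.016  0.57   0.54 ]
rot first deg [-0.11 -0.03 -0.18] then slide cm (new axes) [-0.09  0.02 -0.11] | slide in old axes [-0.09  0.02 -0.11]
```

```bash
python3 -m crank '[{"slide":[-0.06,0,0],"rot":[0,0,0],"gripper":0.3},{"slide":[0,0,0],"rot":[0,0,0],"gripper":0.5},{"slide":[0,0,0],"rot":[0,0,0],"gripper":0.6},{"slide":[0,0,0],"rot":[0,0,0],"gripper":0.7},{"slide":[0,0,0],"rot":[0,0,0],"gripper":0.85},{"slide":[0,0,0],"rot":[0,0,0],"gripper":0.9},{"slide":[0,0,0],"rot":[0,0,0],"gripper":0.9},{"slide":[0,0,0],"rot":[0,0,0],"gripper":0.9},{"slide":[0,0,0],"rot":[0,0,0],"gripper":0.9}]' 40; python3 -c "
from pn import *
st()"
```

```text
time_s: 26.47
tcp_pos: [0.5049, -0.3021, 0.1318]
tool_rot: [2.09, 2.343, -0.0]
force: [-0.4, 0.2, 5.2]
gripper_width: 0.0228
t 26.47 p [ 0.5049 -0.3021  0.1318] F [-0.4  0.2  5.2] w 0.0228
[[-0.114  0.994  0.001]
 [ 0.994  0.114 -0.002]
 [-0.002  0.001 -1.   ]] q [ 0.452  0.564 -0.014  2.006  0.016  0.57   0.541]
```

```bash
python3 -m crank '[{"slide":[0,0,-1],"rot":[0,0,0],"gripper":0.9},{"slide":[0,0,-1.5],"rot":[0,0,0],"gripper":0.9},{"slide":[0,0,-2],"rot":[0,0,0],"gripper":0.9},{"slide":[0,0,-2],"rot":[0,0,0],"gripper":0.9},{"slide":[0,0,-2.5],"rot":[0,0,0],"gripper":0.9},{"slide":[0,0,-2.5],"rot":[0,0,0],"gripper":0.9},{"slide":[0,0,-2.5],"rot":[0,0,0],"gripper":0.9},{"slide":[0,0,0],"rot":[0,0,0],"gripper":0.9},{"slide":[0,0,0],"rot":[0,0,0],"gripper":0.9}]' 40; python3 -c "
from pn import *
need([*pock[3],.27],HY)"
```

```text
time_s: 27.22
tcp_pos: [0.505, -0.3019, 0.273]
tool_rot: [2.088, 2.341, 0.001]
force: [0.2, -0.3, -1.2]
gripper_width: 0.0231
t 27.22 p [ 0.505  -0.3019  0.273 ] F [ 0.2 -0.3 -1.2] w 0.0231
[[-0.114  0.993  0.004]
 [ 0.993  0.114 -0.003]
 [-0.003  0.003 -1.   ]] q [ 0.449  0.387 -0.01   1.877  0.006  0.873  0.55 ]
rot first deg [ 0.18  0.18 -1.78] then slide cm (new axes) [69.84  9.22  0.3 ] | slide in old axes [70.1   7.04  0.11]
```

```bash
python3 -m crank '[{"slide":[0,0,0],"rot":[0.18,0.18,-1.78],"gripper":0.9},{"slide":[3.88,0.512,0],"rot":[0,0,0],"gripper":0.9},{"slide":[3.88,0.512,0],"rot":[0,0,0],"gripper":0.9},{"slide":[3.88,0.512,0],"rot":[0,0,0],"gripper":0.9},{"slide":[3.88,0.512,0],"rot":[0,0,0],"gripper":0.9},{"slide":[3.88,0.512,0],"rot":[0,0,0],"gripper":0.9},{"slide":[3.88,0.512,0],"rot":[0,0,0],"gripper":0.9},{"slide":[3.88,0.512,0],"rot":[0,0,0],"gripper":0.9},{"slide":[3.88,0.512,0],"rot":[0,0,0],"gripper":0.9},{"slide":[3.88,0.512,0],"rot":[0,0,0],"gripper":0.9},{"slide":[3.88,0.512,0],"rot":[0,0,0],"gripper":0.9},{"slide":[3.88,0.512,0],"rot":[0,0,0],"gripper":0.9},{"slide":[3.88,0.512,0],"rot":[0,0,0],"gripper":0.9},{"slide":[3.88,0.512,0],"rot":[0,0,0],"gripper":0.9},{"slide":[3.88,0.512,0],"rot":[0,0,0],"gripper":0.9},{"slide":[3.88,0.512,0],"rot":[0,0,0],"gripper":0.9},{"slide":[3.88,0.512,0],"rot":[0,0,0],"gripper":0.9},{"slide":[3.88,0.512,0],"rot":[0,0,0],"gripper":0.9},{"slide":[0,0,0],"rot":[0,0,0],"gripper":0.9},{"slide":[0,0,0],"rot":[0,0,0],"gripper":0.9}]' 40; python3 -c "
from pn import *
need([*pock[3],.27],HY)"
```

```text
time_s: 28.88
tcp_pos: [0.4937, 0.3659, 0.2705]
tool_rot: [-2.046, -2.378, 0.005]
force: [-0.6, -1.9, -0.6]
gripper_width: 0.0229
t 28.88 p [0.4937 0.3659 0.2705] F [-0.6 -1.9 -0.6] w 0.0229
[[-0.149  0.989 -0.005]
 [ 0.989  0.149  0.001]
 [ 0.002 -0.005 -1.   ]] q [-0.6    0.432 -0.183  1.809  0.091  0.912 -0.673]
rot first deg [-0.3  -0.09  0.26] then slide cm (new axes) [3.61 0.68 0.05] | slide in old axes [3.6  0.7  0.05]
```

```bash
python3 -m crank '[{"slide":[1.8,0.35,0],"rot":[-0.2,0,0.2],"gripper":0.9},{"slide":[1.8,0.35,0],"rot":[0,0,0],"gripper":0.9},{"slide":[0,0,0],"rot":[0,0,0],"gripper":0.9},{"slide":[0,0,0],"rot":[0,0,0],"gripper":0.9},{"slide":[0,0,0],"rot":[0,0,0],"gripper":0.9}]' 40; python3 -c "
from pn import *
need([*pock[3],.245],HY)"
```

```text
time_s: 29.3
tcp_pos: [0.4972, 0.3982, 0.2715]
tool_rot: [-2.06, -2.371, 0.0]
force: [-0.1, -0.8, -0.3]
gripper_width: 0.0229
t 29.3 p [0.4972 0.3982 0.2715] F [-0.1 -0.8 -0.3] w 0.0229
[[-0.14  0.99 -0.  ]
 [ 0.99  0.14  0.  ]
 [ 0.   -0.   -1.  ]] q [-0.642  0.458 -0.178  1.76   0.097  0.932 -0.721]
rot first deg [-0.02 -0.01 -0.28] then slide cm (new axes) [ 0.46 -0.14  2.65] | slide in old axes [ 0.46 -0.14  2.65]
```

```bash
python3 -m crank '[{"slide":[0.44,-0.14,1.2],"rot":[0,0,-0.2],"gripper":0.9},{"slide":[0,0,1.2],"rot":[0,0,0],"gripper":0.9},{"slide":[0,0,0],"rot":[0,0,0],"gripper":0.9},{"slide":[0,0,0],"rot":[0,0,0],"gripper":0.9},{"slide":[0,0,1],"rot":[0,0,0],"gripper":0.9},{"slide":[0,0,1],"rot":[0,0,0],"gripper":0.9},{"slide":[0,0,1],"rot":[0,0,0],"gripper":0.9}]' 40; python3 -c "
from pn import *
need([*pock[3],.134],HY)"
```

```text
time_s: 29.88
tcp_pos: [0.4951, 0.4044, 0.2172]
tool_rot: [-2.054, -2.376, -0.003]
force: [0.3, -0.7, -0.8]
gripper_width: 0.023
t 29.88 p [0.4951 0.4044 0.2172] F [ 0.3 -0.7 -0.8] w 0.023
[[-0.145  0.989  0.001]
 [ 0.989  0.145  0.002]
 [ 0.002  0.001 -1.   ]] q [-0.656  0.515 -0.174  1.813  0.115  0.822 -0.741]
rot first deg [ 0.05 -0.11 -0.01] then slide cm (new axes) [-0.19 -0.02  8.32] | slide in old axes [-0.2  -0.02  8.32]
```

```bash
python3 -m crank '[{"slide":[-0.15,0,1.5],"rot":[0,0,0],"gripper":0.9},{"slide":[0,0,1.5],"rot":[0,0,0],"gripper":0.9},{"slide":[0,0,1.5],"rot":[0,0,0],"gripper":0.9},{"slide":[0,0,1.5],"rot":[0,0,0],"gripper":0.9},{"slide":[0,0,1.2],"rot":[0,0,0],"gripper":0.9},{"slide":[0,0,0.4],"rot":[0,0,0],"gripper":0.9},{"slide":[0,0,0],"rot":[0,0,0],"gripper":0.9},{"slide":[0,0,0],"rot":[0,0,0],"gripper":0.9}]' 40; python3 -c "
from pn import *
need([*pock[3],.132],HY)"
```

```text
time_s: 30.55
tcp_pos: [0.4954, 0.4034, 0.1421]
tool_rot: [-2.054, -2.376, -0.003]
force: [0.1, -0.4, -0.5]
gripper_width: 0.0231
t 30.55 p [0.4954 0.4034 0.1421] F [ 0.1 -0.4 -0.5] w 0.0231
[[-0.145  0.989  0.   ]
 [ 0.989  0.145  0.002]
 [ 0.002  0.001 -1.   ]] q [-0.666  0.603 -0.159  1.875  0.142  0.673 -0.764]
rot first deg [ 0.03 -0.11  0.01] then slide cm (new axes) [-0.08 -0.03  1.01] | slide in old axes [-0.08 -0.03  1.01]
```

```bash
python3 -m crank '[{"slide":[0,0,0.5],"rot":[0,0,0],"gripper":0.9},{"slide":[0,0,0.4],"rot":[0,0,0],"gripper":0.9},{"slide":[0,0,0],"rot":[0,0,0],"gripper":0.9},{"slide":[0,0,0],"rot":[0,0,0],"gripper":0.9}]' 40; python3 -m crank '[{"slide":[0,0,0],"rot":[0,0,0],"gripper":0.6},{"slide":[0,0,0],"rot":[0,0,0],"gripper":0.3},{"slide":[0,0,0],"rot":[0,0,0],"gripper":0},{"slide":[0,0,0],"rot":[0,0,0],"gripper":0},{"slide":[0,0,0],"rot":[0,0,0],"gripper":0},{"slide":[0,0,-1.5],"rot":[0,0,0],"gripper":0},{"slide":[0,0,-2.5],"rot":[0,0,0],"gripper":0},{"slide":[0,0,-3],"rot":[0,0,0],"gripper":0},{"slide":[0,0,-3],"rot":[0,0,0],"gripper":0},{"slide":[0,0,-2],"rot":[0,0,0],"gripper":0},{"slide":[0,0,0],"rot":[0,0,0],"gripper":0}]' 40; python3 -c "
from pn import *
need([.5097,-.3453,.255],SY)
im=cam('top')[0];cv2.imwrite('pics/t22.png',im)
im,K,V=cam('scene');crop(im,340,120,100,100,6,'s22.png')"
```

```text
time_s: 30.88
tcp_pos: [0.4953, 0.4032, 0.1332]
tool_rot: [-2.054, -2.376, -0.003]
force: [1.3, -0.5, -0.7]
gripper_width: 0.023
time_s: 31.8
tcp_pos: [0.4967, 0.4044, 0.258]
tool_rot: [-2.055, -2.376, -0.014]
force: [1.0, 0.3, 0.4]
gripper_width: 0.0855
t 31.8 p [0.4967 0.4044 0.258 ] F [1.  0.3 0.4] w 0.0855
[[-0.144  0.989  0.006]
 [ 0.989  0.144  0.007]
 [ 0.006  0.007 -1.   ]] q [-0.649  0.472 -0.181  1.774  0.104  0.896 -0.729]
rot first deg [ 0.38 -0.35  1.46] then slide cm (new axes) [-74.59  -7.65   0.3 ] | slide in old axes [-74.38  -9.55  -0.21]
```

```bash
python3 -m crank '[{"slide":[0,0,0],"rot":[0.38,-0.35,1.46],"gripper":0},{"slide":[-3.93,-0.4,0],"rot":[0,0,0],"gripper":0},{"slide":[-3.93,-0.4,0],"rot":[0,0,0],"gripper":0},{"slide":[-3.93,-0.4,0],"rot":[0,0,0],"gripper":0},{"slide":[-3.93,-0.4,0],"rot":[0,0,0],"gripper":0},{"slide":[-3.93,-0.4,0],"rot":[0,0,0],"gripper":0},{"slide":[-3.93,-0.4,0],"rot":[0,0,0],"gripper":0},{"slide":[-3.93,-0.4,0],"rot":[0,0,0],"gripper":0},{"slide":[-3.93,-0.4,0],"rot":[0,0,0],"gripper":0},{"slide":[-3.93,-0.4,0],"rot":[0,0,0],"gripper":0},{"slide":[-3.93,-0.4,0],"rot":[0,0,0],"gripper":0},{"slide":[-3.93,-0.4,0],"rot":[0,0,0],"gripper":0},{"slide":[-3.93,-0.4,0],"rot":[0,0,0],"gripper":0},{"slide":[-3.93,-0.4,0],"rot":[0,0,0],"gripper":0},{"slide":[-3.93,-0.4,0],"rot":[0,0,0],"gripper":0},{"slide":[-3.93,-0.4,0],"rot":[0,0,0],"gripper":0},{"slide":[-3.93,-0.4,0],"rot":[0,0,0],"gripper":0},{"slide":[-3.93,-0.4,0],"rot":[0,0,0],"gripper":0},{"slide":[-3.93,-0.4,0],"rot":[0,0,0],"gripper":0},{"slide":[0,0,0],"rot":[0,0,0],"gripper":0}]' 40; python3 -c "
from pn import *
need([.5097,-.3453,.2],SY)
im,K,V=cam('top')
c=proj(K,V,[*pock[3],.188]);print('pin top expected',c)
hsv=cv2.cvtColor(im,cv2.COLOR_BGR2HSV)
x,y=int(c[0]),int(c[1])
for v in range(y-8,y+20,2): print(v,[tuple(hsv[v,u]) [:3] and '%d/%d/%d'%tuple(hsv[v,u]) for u in range(x-10,x+12,3)])
"
```

```text
time_s: 33.57
tcp_pos: [0.5062, -0.3166, 0.255]
tool_rot: [-2.096, -2.339, 0.018]
force: [-0.1, -1.2, -0.2]
gripper_width: 0.0854
t 33.57 p [ 0.5062 -0.3166  0.255 ] F [-0.1 -1.2 -0.2] w 0.0854
[[-0.109  0.994 -0.008]
 [ 0.994  0.109 -0.008]
 [-0.007 -0.009 -1.   ]] q [ 0.482  0.42  -0.034  1.873  0.033  0.853  0.539]
rot first deg [-0.51  0.4  -0.58] then slide cm (new axes) [-2.89  0.01  5.5 ] | slide in old axes [-2.85  0.08  5.52]
pin top expected [ 67.08673878 227.77461135]
219 ['17/124/164', '17/133/159', '18/131/162', '17/128/164', '19/135/157', '18/129/164', '17/121/164', '18/129/162']
221 ['17/127/162', '17/133/165', '17/125/163', '17/124/162', '19/128/157', '17/129/156', '16/125/161', '17/129/156']
223 ['17/118/162', '18/131/160', '17/131/162', '18/129/164', '17/126/154', '17/122/151', '16/99/165', '16/83/165']
225 ['18/123/156', '18/135/155', '17/125/163', '18/128/165', '17/126/152', '16/127/110', '14/47/142', '13/21/145']
227 ['18/130/151', '18/122/151', '17/128/165', '17/124/158', '18/133/157', '19/137/112', '7/120/89', '21/68/75']
229 ['18/131/150', '16/122/155', '17/13
[... 275 characters left out ...]
 '10/132/77', '17/144/71']
235 ['17/137/149', '17/124/152', '18/129/152', '17/123/149', '13/46/132', '10/72/96', '17/138/70', '15/111/69']
237 ['17/135/149', '18/129/148', '17/123/151', '18/136/146', '18/19/165', '23/26/117', '13/101/71', '20/116/68']
239 ['17/123/154', '17/132/154', '18/127/154', '17/127/156', '16/33/163', '13/19/121', '14/57/76', '17/54/76']
241 ['17/123/158', '17/126/154', '17/126/154', '17/130/153', '16/27/161', '9/24/149', '15/29/104', '21/40/103']
243 ['18/132/157', '17/130/163', '17/130/157', '17/131/160', '17/66/146', '18/29/115', '19/36/78', '19/48/75']
245 ['18/128/159', '18/131/156', '17/123/160', '17/126/158', '18/128/153', '18/122/140', '16/112/116', '17/83/83']
```

```bash
python3 -m crank '[{"slide":[-1.4,0.04,0],"rot":[-0.4,0.3,-0.5],"gripper":0},{"slide":[-1.4,0,0],"rot":[0,0,0],"gripper":0},{"slide":[0,0,0],"rot":[0,0,0],"gripper":0},{"slide":[0,0,2],"rot":[0,0,0],"gripper":0},{"slide":[0,0,1.5],"rot":[0,0,0],"gripper":0},{"slide":[0,0,0],"rot":[0,0,0],"gripper":0},{"slide":[0,0,0],"rot":[0,0,0],"gripper":0}]' 40; python3 -c "
from pn import *
need([.5097,-.3453,.131],SY)"
```

```text
time_s: 34.2
tcp_pos: [0.512, -0.3346, 0.2209]
tool_rot: [-2.072, -2.358, -0.002]
force: [-0.0, 0.6, -0.1]
gripper_width: 0.0857
t 34.2 p [ 0.512  -0.3346  0.2209] F [-0.   0.6 -0.1] w 0.0857
[[-0.129  0.992 -0.001]
 [ 0.992  0.129  0.002]
 [ 0.003 -0.001 -1.   ]] q [ 0.518  0.475 -0.045  1.875  0.026  0.794  0.589]
rot first deg [-0.05 -0.14  0.54] then slide cm (new axes) [-1.04 -0.35  8.99] | slide in old axes [-1.06 -0.35  8.98]
```

```bash
python3 -m crank '[{"slide":[-1.03,-0.35,0],"rot":[0,0,0.5],"gripper":0},{"slide":[0,0,0],"rot":[0,0,0],"gripper":0},{"slide":[0,0,0],"rot":[0,0,0],"gripper":0},{"slide":[0,0,0],"rot":[0,0,0],"gripper":0}]' 40; python3 -c "
from pn import *
need([.5097,-.3453,.131],SY)"
```

```text
time_s: 34.53
tcp_pos: [0.5102, -0.3467, 0.2222]
tool_rot: [2.085, 2.349, 0.003]
force: [0.2, 0.0, 0.7]
gripper_width: 0.0855
t 34.53 p [ 0.5102 -0.3467  0.2222] F [0.2 0.  0.7] w 0.0855
[[-0.119  0.993  0.002]
 [ 0.993  0.119  0.001]
 [ 0.     0.002 -1.   ]] q [ 0.534  0.478 -0.041  1.865  0.024  0.798  0.6  ]
rot first deg [ 0.1  -0.02 -0.03] then slide cm (new axes) [ 0.14 -0.03  9.12] | slide in old axes [ 0.14 -0.05  9.12]
```

```bash
python3 -m crank '[{"slide":[0.12,0,2],"rot":[0,0,0],"gripper":0},{"slide":[0,0,2.5],"rot":[0,0,0],"gripper":0},{"slide":[0,0,2.5],"rot":[0,0,0],"gripper":0},{"slide":[0,0,2.1],"rot":[0,0,0],"gripper":0},{"slide":[0,0,0],"rot":[0,0,0],"gripper":0},{"slide":[0,0,0],"rot":[0,0,0],"gripper":0.3},{"slide":[0,0,0],"rot":[0,0,0],"gripper":0.5},{"slide":[0,0,0],"rot":[0,0,0],"gripper":0.6},{"slide":[0,0,0],"rot":[0,0,0],"gripper":0.7},{"slide":[0,0,0],"rot":[0,0,0],"gripper":0.85},{"slide":[0,0,0],"rot":[0,0,0],"gripper":0.9},{"slide":[0,0,0],"rot":[0,0,0],"gripper":0.9},{"slide":[0,0,0],"rot":[0,0,0],"gripper":0.9},{"slide":[0,0,0],"rot":[0,0,0],"gripper":0.9}]' 40; python3 -c "
from pn import *
st()"
```

```text
time_s: 35.7
tcp_pos: [0.5103, -0.3454, 0.1318]
tool_rot: [2.084, 2.349, 0.003]
force: [-1.7, 0.2, 4.7]
gripper_width: 0.0232
t 35.7 p [ 0.5103 -0.3454  0.1318] F [-1.7  0.2  4.7] w 0.0232
[[-0.119  0.993  0.002]
 [ 0.993  0.119  0.   ]
 [-0.     0.002 -1.   ]] q [ 0.53   0.59  -0.039  1.94   0.036  0.61   0.588]
```

```bash
python3 -m crank '[{"slide":[0,0,-1],"rot":[0,0,0],"gripper":0.9},{"slide":[0,0,-1.5],"rot":[0,0,0],"gripper":0.9},{"slide":[0,0,-2],"rot":[0,0,0],"gripper":0.9},{"slide":[0,0,-2],"rot":[0,0,0],"gripper":0.9},{"slide":[0,0,-2.5],"rot":[0,0,0],"gripper":0.9},{"slide":[0,0,-2.5],"rot":[0,0,0],"gripper":0.9},{"slide":[0,0,-2.5],"rot":[0,0,0],"gripper":0.9},{"slide":[0,0,0],"rot":[0,0,0],"gripper":0.9},{"slide":[0,0,0],"rot":[0,0,0],"gripper":0.9}]' 40; python3 -c "
from pn import *
need([*pock[2],.27],HY)"
```

```text
time_s: 36.45
tcp_pos: [0.5103, -0.3455, 0.2728]
tool_rot: [2.082, 2.348, 0.003]
force: [-0.6, -0.1, -1.3]
gripper_width: 0.0233
t 36.45 p [ 0.5103 -0.3455  0.2728] F [-0.6 -0.1 -1.3] w 0.0233
[[-0.119  0.993  0.004]
 [ 0.993  0.119 -0.001]
 [-0.001  0.004 -1.   ]] q [ 0.532  0.423 -0.041  1.815  0.02   0.9    0.603]
rot first deg [ 0.22  0.07 -1.46] then slide cm (new axes) [69.43  9.33  0.28] | slide in old axes [69.65  7.55  0.23]
```

```bash
python3 -m crank '[{"slide":[0,0,0],"rot":[0.2,0,-1.46],"gripper":0.9},{"slide":[3.86,0.518,0],"rot":[0,0,0],"gripper":0.9},{"slide":[3.86,0.518,0],"rot":[0,0,0],"gripper":0.9},{"slide":[3.86,0.518,0],"rot":[0,0,0],"gripper":0.9},{"slide":[3.86,0.518,0],"rot":[0,0,0],"gripper":0.9},{"slide":[3.86,0.518,0],"rot":[0,0,0],"gripper":0.9},{"slide":[3.86,0.518,0],"rot":[0,0,0],"gripper":0.9},{"slide":[3.86,0.518,0],"rot":[0,0,0],"gripper":0.9},{"slide":[3.86,0.518,0],"rot":[0,0,0],"gripper":0.9},{"slide":[3.86,0.518,0],"rot":[0,0,0],"gripper":0.9},{"slide":[3.86,0.518,0],"rot":[0,0,0],"gripper":0.9},{"slide":[3.86,0.518,0],"rot":[0,0,0],"gripper":0.9},{"slide":[3.86,0.518,0],"rot":[0,0,0],"gripper":0.9},{"slide":[3.86,0.518,0],"rot":[0,0,0],"gripper":0.9},{"slide":[3.86,0.518,0],"rot":[0,0,0],"gripper":0.9},{"slide":[3.86,0.518,0],"rot":[0,0,0],"gripper":0.9},{"slide":[3.86,0.518,0],"rot":[0,0,0],"gripper":0.9},{"slide":[3.86,0.518,0],"rot":[0,0,0],"gripper":0.9},{"slide":[0,0,0],"rot":[0,0,0],"gripper":0.9},{"slide":[0,0,0],"rot":[0,0,0],"gripper":0.9}]' 40;  python3 -m crank '[{"slide":[0,0,0],"rot":[0,0,0],"gripper":0.9},{"slide":[0,0,0],"rot":[0,0,0],"gripper":0.9}]' 40; python3 -c "
from pn import *
need([*pock[2],.27],HY)"
```

```text
time_s: 38.12
tcp_pos: [0.5005, 0.3192, 0.2694]
tool_rot: [-2.045, -2.38, 0.005]
force: [1.3, -0.8, -0.4]
gripper_width: 0.0231
time_s: 38.28
tcp_pos: [0.502, 0.3151, 0.2703]
tool_rot: [-2.054, -2.374, 0.005]
force: [-0.4, -0.6, -0.3]
gripper_width: 0.023
t 38.28 p [0.502  0.3151 0.2703] F [-0.4 -0.6 -0.3] w 0.023
[[-0.144  0.99  -0.004]
 [ 0.99   0.144 -0.001]
 [-0.    -0.004 -1.   ]] q [-0.509  0.407 -0.205  1.856  0.102  0.892 -0.618]
rot first deg [-0.22  0.03 -0.06] then slide cm (new axes) [3.95 0.59 0.03] | slide in old axes [3.95 0.58 0.02]
```

```bash
python3 -m crank '[{"slide":[1.97,0.3,0],"rot":[-0.2,0,0],"gripper":0.9},{"slide":[1.97,0.29,0],"rot":[0,0,0],"gripper":0.9},{"slide":[0,0,1.2],"rot":[0,0,0],"gripper":0.9},{"slide":[0,0,1.2],"rot":[0,0,0],"gripper":0.9},{"slide":[0,0,0],"rot":[0,0,0],"gripper":0.9},{"slide":[0,0,0],"rot":[0,0,0],"gripper":0.9},{"slide":[0,0,0],"rot":[0,0,0],"gripper":0.9}]' 40; python3 -c "
from pn import *
need([*pock[2],.215],HY)"
```

```text
time_s: 38.87
tcp_pos: [0.5026, 0.3555, 0.2472]
tool_rot: [2.056, 2.375, 0.001]
force: [-0.1, 0.1, 0.1]
gripper_width: 0.023
t 38.87 p [0.5026 0.3555 0.2472] F [-0.1  0.1  0.1] w 0.023
[[-0.143  0.99   0.001]
 [ 0.99   0.143  0.001]
 [ 0.     0.001 -1.   ]] q [-0.567  0.457 -0.203  1.835  0.118  0.861 -0.683]
rot first deg [ 0.05 -0.02 -0.09] then slide cm (new axes) [-0.03 -0.05  3.22] | slide in old axes [-0.03 -0.05  3.22]
```

Aligned within 1 mm; insert (11.4 cm to TCP z≈0.133), watching the force midway.

```bash
python3 -m crank '[{"slide":[0,-0.05,1],"rot":[0,0,0],"gripper":0.9},{"slide":[0,0,1],"rot":[0,0,0],"gripper":0.9},{"slide":[0,0,1],"rot":[0,0,0],"gripper":0.9},{"slide":[0,0,0.5],"rot":[0,0,0],"gripper":0.9}]' 40;  python3 -m crank '[{"slide":[0,0,1.5],"rot":[0,0,0],"gripper":0.9},{"slide":[0,0,1.5],"rot":[0,0,0],"gripper":0.9},{"slide":[0,0,1.5],"rot":[0,0,0],"gripper":0.9},{"slide":[0,0,1.5],"rot":[0,0,0],"gripper":0.9},{"slide":[0,0,1.2],"rot":[0,0,0],"gripper":0.9},{"slide":[0,0,0.5],"rot":[0,0,0],"gripper":0.9},{"slide":[0,0,0],"rot":[0,0,0],"gripper":0.9},{"slide":[0,0,0],"rot":[0,0,0],"gripper":0.9}]' 40
```

```text
time_s: 39.2
tcp_pos: [0.5011, 0.3561, 0.2102]
tool_rot: [-2.054, -2.376, 0.001]
force: [-0.3, 0.6, -0.2]
gripper_width: 0.023
time_s: 39.87
tcp_pos: [0.5018, 0.3569, 0.135]
tool_rot: [-2.054, -2.377, -0.002]
force: [0.5, 0.0, -1.2]
gripper_width: 0.0229
```

```bash
python3 -m crank '[{"slide":[0,0,0.15],"rot":[0,0,0],"gripper":0.9},{"slide":[0,0,0],"rot":[0,0,0],"gripper":0.9},{"slide":[0,0,0],"rot":[0,0,0],"gripper":0.6},{"slide":[0,0,0],"rot":[0,0,0],"gripper":0.3},{"slide":[0,0,0],"rot":[0,0,0],"gripper":0},{"slide":[0,0,0],"rot":[0,0,0],"gripper":0},{"slide":[0,0,0],"rot":[0,0,0],"gripper":0},{"slide":[0,0,-1.5],"rot":[0,0,0],"gripper":0},{"slide":[0,0,-2.5],"rot":[0,0,0],"gripper":0},{"slide":[0,0,-3],"rot":[0,0,0],"gripper":0},{"slide":[0,0,-3],"rot":[0,0,0],"gripper":0},{"slide":[0,0,-2],"rot":[0,0,0],"gripper":0},{"slide":[0,0,0],"rot":[0,0,0],"gripper":0},{"slide":[0,0,0],"rot":[0,0,0],"gripper":0}]' 40; python3 -c "
from pn import *
need([.5150,-.3897,.255],SY)"
```

```text
time_s: 41.03
tcp_pos: [0.5021, 0.3569, 0.2549]
tool_rot: [2.054, 2.376, 0.006]
force: [-0.4, -0.3, -0.6]
gripper_width: 0.0857
t 41.03 p [0.5021 0.3569 0.2549] F [-0.4 -0.3 -0.6] w 0.0857
[[-0.145  0.989  0.003]
 [ 0.989  0.145  0.003]
 [ 0.002  0.003 -1.   ]] q [-0.567  0.448 -0.206  1.828  0.116  0.873 -0.682]
rot first deg [ 0.19 -0.13  1.46] then slide cm (new axes) [-7.428e+01 -7.620e+00 -1.000e-02] | slide in old axes [-74.07  -9.52  -0.22]
```

```bash
python3 -m crank '[{"slide":[0,0,0],"rot":[0.19,-0.13,1.46],"gripper":0},{"slide":[-3.9,-0.4,0],"rot":[0,0,0],"gripper":0},{"slide":[-3.9,-0.4,0],"rot":[0,0,0],"gripper":0},{"slide":[-3.9,-0.4,0],"rot":[0,0,0],"gripper":0},{"slide":[-3.9,-0.4,0],"rot":[0,0,0],"gripper":0},{"slide":[-3.9,-0.4,0],"rot":[0,0,0],"gripper":0},{"slide":[-3.9,-0.4,0],"rot":[0,0,0],"gripper":0},{"slide":[-3.9,-0.4,0],"rot":[0,0,0],"gripper":0},{"slide":[-3.9,-0.4,0],"rot":[0,0,0],"gripper":0},{"slide":[-3.9,-0.4,0],"rot":[0,0,0],"gripper":0},{"slide":[-3.9,-0.4,0],"rot":[0,0,0],"gripper":0},{"slide":[-3.9,-0.4,0],"rot":[0,0,0],"gripper":0},{"slide":[-3.9,-0.4,0],"rot":[0,0,0],"gripper":0},{"slide":[-3.9,-0.4,0],"rot":[0,0,0],"gripper":0},{"slide":[-3.9,-0.4,0],"rot":[0,0,0],"gripper":0},{"slide":[-3.9,-0.4,0],"rot":[0,0,0],"gripper":0},{"slide":[-3.9,-0.4,0],"rot":[0,0,0],"gripper":0},{"slide":[-3.9,-0.4,0],"rot":[0,0,0],"gripper":0},{"slide":[-3.9,-0.4,0],"rot":[0,0,0],"gripper":0}]' 40; python3 -m crank '[{"slide":[0,0,0],"rot":[0,0,0],"gripper":0},{"slide":[0,0,0],"rot":[0,0,0],"gripper":0},{"slide":[0,0,0],"rot":[0,0,0],"gripper":0}]' 40; python3 -c "
from pn import *
need([.5153,-.3897,.222],SY)"
```

```text
time_s: 42.62
tcp_pos: [0.5131, -0.3506, 0.253]
tool_rot: [-2.084, -2.347, 0.005]
force: [0.0, 0.4, 0.5]
gripper_width: 0.0859
time_s: 42.87
tcp_pos: [0.5136, -0.3481, 0.2531]
tool_rot: [-2.083, -2.347, 0.004]
force: [0.3, 0.4, -0.5]
gripper_width: 0.0855
t 42.87 p [ 0.5136 -0.3481  0.2531] F [ 0.3  0.4 -0.5] w 0.0855
[[-0.119  0.993 -0.004]
 [ 0.993  0.119  0.   ]
 [ 0.001 -0.004 -1.   ]] q [ 0.553  0.452 -0.071  1.82   0.043  0.875  0.58 ]
rot first deg [-0.24 -0.05 -0.04] then slide cm (new axes) [-4.15 -0.33  3.11] | slide in old axes [-4.15 -0.31  3.11]
```

```bash
python3 -m crank '[{"slide":[-2.07,-0.16,0],"rot":[-0.2,0,0],"gripper":0},{"slide":[-2.07,-0.16,0],"rot":[0,0,0],"gripper":0},{"slide":[0,0,1.5],"rot":[0,0,0],"gripper":0},{"slide":[0,0,1.5],"rot":[0,0,0],"gripper":0},{"slide":[0,0,0],"rot":[0,0,0],"gripper":0},{"slide":[0,0,0],"rot":[0,0,0],"gripper":0},{"slide":[0,0,0],"rot":[0,0,0],"gripper":0}]' 40; python3 -c "
from pn import *
need([.5153,-.3897,.131],SY)"
```

```text
time_s: 43.45
tcp_pos: [0.5165, -0.3892, 0.2251]
tool_rot: [2.081, 2.351, 0.001]
force: [0.0, -0.6, -0.3]
gripper_width: 0.0856
t 43.45 p [ 0.5165 -0.3892  0.2251] F [ 0.  -0.6 -0.3] w 0.0856
[[-0.121  0.993  0.002]
 [ 0.993  0.121 -0.001]
 [-0.001  0.001 -1.   ]] q [ 0.603  0.511 -0.067  1.793  0.044  0.838  0.637]
rot first deg [0.08 0.05 0.11] then slide cm (new axes) [-0.04 -0.13  9.41] | slide in old axes [-0.03 -0.14  9.41]
```

```bash
python3 -m crank '[{"slide":[0,-0.1,2],"rot":[0,0,0],"gripper":0},{"slide":[0,0,2.5],"rot":[0,0,0],"gripper":0},{"slide":[0,0,2.5],"rot":[0,0,0],"gripper":0},{"slide":[0,0,2.4],"rot":[0,0,0],"gripper":0},{"slide":[0,0,0],"rot":[0,0,0],"gripper":0},{"slide":[0,0,0],"rot":[0,0,0],"gripper":0.3},{"slide":[0,0,0],"rot":[0,0,0],"gripper":0.5},{"slide":[0,0,0],"rot":[0,0,0],"gripper":0.6},{"slide":[0,0,0],"rot":[0,0,0],"gripper":0.7},{"slide":[0,0,0],"rot":[0,0,0],"gripper":0.85},{"slide":[0,0,0],"rot":[0,0,0],"gripper":0.9},{"slide":[0,0,0],"rot":[0,0,0],"gripper":0.9},{"slide":[0,0,0],"rot":[0,0,0],"gripper":0.9},{"slide":[0,0,0],"rot":[0,0,0],"gripper":0.9}]' 40; python3 -m crank '[{"slide":[0,0,-1],"rot":[0,0,0],"gripper":0.9},{"slide":[0,0,-1.5],"rot":[0,0,0],"gripper":0.9},{"slide":[0,0,-2],"rot":[0,0,0],"gripper":0.9},{"slide":[0,0,-2],"rot":[0,0,0],"gripper":0.9},{"slide":[0,0,-2.5],"rot":[0,0,0],"gripper":0.9},{"slide":[0,0,-2.5],"rot":[0,0,0],"gripper":0.9},{"slide":[0,0,-2.5],"rot":[0,0,0],"gripper":0.9},{"slide":[0,0,0],"rot":[0,0,0],"gripper":0.9},{"slide":[0,0,0],"rot":[0,0,0],"gripper":0.9}]' 40; python3 -c "
from pn import *
need([*pock[1],.27],HY)"
```

```text
time_s: 44.62
tcp_pos: [0.5155, -0.3911, 0.132]
tool_rot: [2.082, 2.348, 0.0]
force: [-0.7, 0.5, 6.7]
gripper_width: 0.0227
time_s: 45.37
tcp_pos: [0.5153, -0.3908, 0.2729]
tool_rot: [2.081, 2.346, 0.001]
force: [-0.0, 1.3, -1.3]
gripper_width: 0.0231
t 45.37 p [ 0.5153 -0.3908  0.2729] F [-0.   1.3 -1.3] w 0.0231
[[-0.119  0.993  0.004]
 [ 0.993  0.119 -0.003]
 [-0.004  0.004 -1.   ]] q [ 0.606  0.461 -0.067  1.746  0.038  0.93   0.644]
rot first deg [ 0.22  0.2  -1.46] then slide cm (new axes) [69.19  9.49  0.29] | slide in old axes [69.41  7.72  0.08]
```

```bash
python3 -m crank '[{"slide":[0,0,0],"rot":[0.2,0.2,-1.46],"gripper":0.9},{"slide":[3.84,0.528,0],"rot":[0,0,0],"gripper":0.9},{"slide":[3.84,0.528,0],"rot":[0,0,0],"gripper":0.9},{"slide":[3.84,0.528,0],"rot":[0,0,0],"gripper":0.9},{"slide":[3.84,0.528,0],"rot":[0,0,0],"gripper":0.9},{"slide":[3.84,0.528,0],"rot":[0,0,0],"gripper":0.9},{"slide":[3.84,0.528,0],"rot":[0,0,0],"gripper":0.9},{"slide":[3.84,0.528,0],"rot":[0,0,0],"gripper":0.9},{"slide":[3.84,0.528,0],"rot":[0,0,0],"gripper":0.9},{"slide":[3.84,0.528,0],"rot":[0,0,0],"gripper":0.9},{"slide":[3.84,0.528,0],"rot":[0,0,0],"gripper":0.9},{"slide":[3.84,0.528,0],"rot":[0,0,0],"gripper":0.9},{"slide":[3.84,0.528,0],"rot":[0,0,0],"gripper":0.9},{"slide":[3.84,0.528,0],"rot":[0,0,0],"gripper":0.9},{"slide":[3.84,0.528,0],"rot":[0,0,0],"gripper":0.9},{"slide":[3.84,0.528,0],"rot":[0,0,0],"gripper":0.9},{"slide":[3.84,0.528,0],"rot":[0,0,0],"gripper":0.9},{"slide":[3.84,0.528,0],"rot":[0,0,0],"gripper":0.9},{"slide":[0,0,0],"rot":[0,0,0],"gripper":0.9},{"slide":[0,0,0],"rot":[0,0,0],"gripper":0.9}]' 40;  python3 -m crank '[{"slide":[0,0,0],"rot":[0,0,0],"gripper":0.9},{"slide":[0,0,0],"rot":[0,0,0],"gripper":0.9}]' 40; python3 -c "
from pn import *
need([*pock[1],.27],HY)"
```

```text
time_s: 47.03
tcp_pos: [0.5078, 0.2707, 0.2704]
tool_rot: [-2.044, -2.379, 0.004]
force: [-0.4, 0.2, -0.7]
gripper_width: 0.0228
time_s: 47.2
tcp_pos: [0.5091, 0.2667, 0.2712]
tool_rot: [-2.054, -2.373, 0.003]
force: [-0.1, -0.2, -0.5]
gripper_width: 0.0228
t 47.2 p [0.5091 0.2667 0.2712] F [-0.1 -0.2 -0.5] w 0.0228
[[-0.144  0.99  -0.004]
 [ 0.99   0.144  0.   ]
 [ 0.001 -0.004 -1.   ]] q [-0.412  0.385 -0.23   1.893  0.108  0.879 -0.551]
rot first deg [-0.21 -0.05 -0.07] then slide cm (new axes) [4.05 0.59 0.12] | slide in old axes [4.05 0.58 0.12]
```

```bash
python3 -m crank '[{"slide":[2.0,0.3,0],"rot":[-0.2,0,0],"gripper":0.9},{"slide":[2.0,0.29,0],"rot":[0,0,0],"gripper":0.9},{"slide":[0,0,1.2],"rot":[0,0,0],"gripper":0.9},{"slide":[0,0,1.2],"rot":[0,0,0],"gripper":0.9},{"slide":[0,0,0],"rot":[0,0,0],"gripper":0.9},{"slide":[0,0,0],"rot":[0,0,0],"gripper":0.9},{"slide":[0,0,0],"rot":[0,0,0],"gripper":0.9}]' 40; python3 -c "
from pn import *
need([*pock[1],.215],HY)"
```

```text
time_s: 47.78
tcp_pos: [0.5097, 0.3079, 0.2485]
tool_rot: [-2.056, -2.375, -0.004]
force: [-0.2, -0.3, -0.4]
gripper_width: 0.0232
t 47.78 p [0.5097 0.3079 0.2485] F [-0.2 -0.3 -0.4] w 0.0232
[[-0.143  0.99   0.001]
 [ 0.99   0.143  0.002]
 [ 0.002  0.001 -1.   ]] q [-0.476  0.432 -0.228  1.878  0.126  0.843 -0.624]
rot first deg [ 0.08 -0.12 -0.08] then slide cm (new axes) [-0.02 -0.07  3.35] | slide in old axes [-0.03 -0.07  3.35]
```

```bash
python3 -m crank '[{"slide":[0,-0.05,1],"rot":[0,0,0],"gripper":0.9},{"slide":[0,0,1],"rot":[0,0,0],"gripper":0.9},{"slide":[0,0,1],"rot":[0,0,0],"gripper":0.9},{"slide":[0,0,0.6],"rot":[0,0,0],"gripper":0.9}]' 40;  python3 -m crank '[{"slide":[0,0,1.5],"rot":[0,0,0],"gripper":0.9},{"slide":[0,0,1.5],"rot":[0,0,0],"gripper":0.9},{"slide":[0,0,1.5],"rot":[0,0,0],"gripper":0.9},{"slide":[0,0,1.5],"rot":[0,0,0],"gripper":0.9},{"slide":[0,0,1.2],"rot":[0,0,0],"gripper":0.9},{"slide":[0,0,0.5],"rot":[0,0,0],"gripper":0.9},{"slide":[0,0,0],"rot":[0,0,0],"gripper":0.9},{"slide":[0,0,0],"rot":[0,0,0],"gripper":0.9}]' 40
```

```text
time_s: 48.12
tcp_pos: [0.5082, 0.3084, 0.2103]
tool_rot: [-2.054, -2.376, -0.001]
force: [-0.7, 0.3, -0.6]
gripper_width: 0.0228
time_s: 48.78
tcp_pos: [0.5088, 0.3092, 0.135]
tool_rot: [-2.054, -2.376, -0.003]
force: [0.3, -0.1, -0.3]
gripper_width: 0.023
```

```bash
python3 -m crank '[{"slide":[0,0,0.15],"rot":[0,0,0],"gripper":0.9},{"slide":[0,0,0],"rot":[0,0,0],"gripper":0.9},{"slide":[0,0,0],"rot":[0,0,0],"gripper":0.6},{"slide":[0,0,0],"rot":[0,0,0],"gripper":0.3},{"slide":[0,0,0],"rot":[0,0,0],"gripper":0},{"slide":[0,0,0],"rot":[0,0,0],"gripper":0},{"slide":[0,0,0],"rot":[0,0,0],"gripper":0},{"slide":[0,0,-1.5],"rot":[0,0,0],"gripper":0},{"slide":[0,0,-2.5],"rot":[0,0,0],"gripper":0},{"slide":[0,0,-3],"rot":[0,0,0],"gripper":0},{"slide":[0,0,-3],"rot":[0,0,0],"gripper":0},{"slide":[0,0,-2],"rot":[0,0,0],"gripper":0},{"slide":[0,0,0],"rot":[0,0,0],"gripper":0},{"slide":[0,0,0],"rot":[0,0,0],"gripper":0}]' 40; python3 -c "
from pn import *
need([.5210,-.434,.255],SY)"
```

```text
time_s: 49.95
tcp_pos: [0.5091, 0.309, 0.2547]
tool_rot: [-2.055, -2.376, -0.008]
force: [-0.6, -0.1, -0.9]
gripper_width: 0.0855
t 49.95 p [0.5091 0.309  0.2547] F [-0.6 -0.1 -0.9] w 0.0855
[[-0.145  0.989  0.003]
 [ 0.989  0.144  0.004]
 [ 0.003  0.004 -1.   ]] q [-0.475  0.425 -0.232  1.872  0.125  0.854 -0.624]
rot first deg [ 0.2  -0.19  1.46] then slide cm (new axes) [-7.391e+01 -7.680e+00 -3.000e-02] | slide in old axes [-73.69  -9.56  -0.3 ]
```

```bash
python3 -m crank '[{"slide":[0,0,0],"rot":[0.19,-0.19,1.46],"gripper":0},{"slide":[-3.88,-0.4,0],"rot":[0,0,0],"gripper":0},{"slide":[-3.88,-0.4,0],"rot":[0,0,0],"gripper":0},{"slide":[-3.88,-0.4,0],"rot":[0,0,0],"gripper":0},{"slide":[-3.88,-0.4,0],"rot":[0,0,0],"gripper":0},{"slide":[-3.88,-0.4,0],"rot":[0,0,0],"gripper":0},{"slide":[-3.88,-0.4,0],"rot":[0,0,0],"gripper":0},{"slide":[-3.88,-0.4,0],"rot":[0,0,0],"gripper":0},{"slide":[-3.88,-0.4,0],"rot":[0,0,0],"gripper":0},{"slide":[-3.88,-0.4,0],"rot":[0,0,0],"gripper":0},{"slide":[-3.88,-0.4,0],"rot":[0,0,0],"gripper":0},{"slide":[-3.88,-0.4,0],"rot":[0,0,0],"gripper":0},{"slide":[-3.88,-0.4,0],"rot":[0,0,0],"gripper":0},{"slide":[-3.88,-0.4,0],"rot":[0,0,0],"gripper":0},{"slide":[-3.88,-0.4,0],"rot":[0,0,0],"gripper":0},{"slide":[-3.88,-0.4,0],"rot":[0,0,0],"gripper":0},{"slide":[-3.88,-0.4,0],"rot":[0,0,0],"gripper":0},{"slide":[-3.88,-0.4,0],"rot":[0,0,0],"gripper":0},{"slide":[-3.88,-0.4,0],"rot":[0,0,0],"gripper":0}]' 40; python3 -m crank '[{"slide":[0,0,0],"rot":[0,0,0],"gripper":0},{"slide":[0,0,0],"rot":[0,0,0],"gripper":0},{"slide":[0,0,0],"rot":[0,0,0],"gripper":0}]' 40; python3 -c "
from pn import *
need([.5210,-.434,.222],SY)"
```

```text
time_s: 51.53
tcp_pos: [0.5198, -0.3948, 0.2527]
tool_rot: [-2.084, -2.347, 0.004]
force: [0.7, 0.3, 0.2]
gripper_width: 0.0854
time_s: 51.78
tcp_pos: [0.5202, -0.3923, 0.2528]
tool_rot: [-2.083, -2.347, 0.003]
force: [-0.4, 1.0, -0.5]
gripper_width: 0.0855
t 51.78 p [ 0.5202 -0.3923  0.2528] F [-0.4  1.  -0.5] w 0.0855
[[-0.119  0.993 -0.004]
 [ 0.993  0.119  0.001]
 [ 0.001 -0.004 -1.   ]] q [ 0.623  0.491 -0.097  1.748  0.06   0.909  0.619]
rot first deg [-0.23 -0.07 -0.04] then slide cm (new axes) [-4.15 -0.42  3.08] | slide in old axes [-4.15 -0.41  3.08]
```

```bash
python3 -m crank '[{"slide":[-2.07,-0.21,0],"rot":[-0.2,0,0],"gripper":0},{"slide":[-2.07,-0.21,0],"rot":[0,0,0],"gripper":0},{"slide":[0,0,1.5],"rot":[0,0,0],"gripper":0},{"slide":[0,0,1.5],"rot":[0,0,0],"gripper":0},{"slide":[0,0,0],"rot":[0,0,0],"gripper":0},{"slide":[0,0,0],"rot":[0,0,0],"gripper":0},{"slide":[0,0,0],"rot":[0,0,0],"gripper":0}]' 40; python3 -c "
from pn import *
need([.5210,-.434,.131],SY)"
```

```text
time_s: 52.37
tcp_pos: [0.5222, -0.4336, 0.225]
tool_rot: [2.082, 2.351, 0.001]
force: [0.4, -0.8, 0.4]
gripper_width: 0.0853
t 52.37 p [ 0.5222 -0.4336  0.225 ] F [ 0.4 -0.8  0.4] w 0.0853
[[-0.121  0.993  0.002]
 [ 0.993  0.121 -0.001]
 [-0.001  0.002 -1.   ]] q [ 0.67   0.55  -0.093  1.717  0.062  0.877  0.672]
rot first deg [0.1  0.04 0.1 ] then slide cm (new axes) [-0.03 -0.13  9.4 ] | slide in old axes [-0.02 -0.14  9.4 ]
```

```bash
python3 -m crank '[{"slide":[0,-0.1,2],"rot":[0,0,0],"gripper":0},{"slide":[0,0,2.5],"rot":[0,0,0],"gripper":0},{"slide":[0,0,2.5],"rot":[0,0,0],"gripper":0},{"slide":[0,0,2.4],"rot":[0,0,0],"gripper":0},{"slide":[0,0,0],"rot":[0,0,0],"gripper":0},{"slide":[0,0,0],"rot":[0,0,0],"gripper":0.3},{"slide":[0,0,0],"rot":[0,0,0],"gripper":0.5},{"slide":[0,0,0],"rot":[0,0,0],"gripper":0.6},{"slide":[0,0,0],"rot":[0,0,0],"gripper":0.7},{"slide":[0,0,0],"rot":[0,0,0],"gripper":0.85},{"slide":[0,0,0],"rot":[0,0,0],"gripper":0.9},{"slide":[0,0,0],"rot":[0,0,0],"gripper":0.9},{"slide":[0,0,0],"rot":[0,0,0],"gripper":0.9},{"slide":[0,0,0],"rot":[0,0,0],"gripper":0.9}]' 40; python3 -m crank '[{"slide":[0,0,-1],"rot":[0,0,0],"gripper":0.9},{"slide":[0,0,-1.5],"rot":[0,0,0],"gripper":0.9},{"slide":[0,0,-2],"rot":[0,0,0],"gripper":0.9},{"slide":[0,0,-2],"rot":[0,0,0],"gripper":0.9},{"slide":[0,0,-2.5],"rot":[0,0,0],"gripper":0.9},{"slide":[0,0,-2.5],"rot":[0,0,0],"gripper":0.9},{"slide":[0,0,-2.5],"rot":[0,0,0],"gripper":0.9},{"slide":[0,0,0],"rot":[0,0,0],"gripper":0.9},{"slide":[0,0,0],"rot":[0,0,0],"gripper":0.9}]' 40; python3 -c "
from pn import *
need([*pock[0],.27],HY)"
```

```text
time_s: 53.53
tcp_pos: [0.521, -0.4355, 0.1319]
tool_rot: [2.082, 2.347, 0.0]
force: [-2.4, 0.2, 5.7]
gripper_width: 0.0233
time_s: 54.28
tcp_pos: [0.5209, -0.4353, 0.2729]
tool_rot: [2.081, 2.346, 0.001]
force: [0.4, 0.0, -1.7]
gripper_width: 0.0232
t 54.28 p [ 0.5209 -0.4353  0.2729] F [ 0.4  0.  -1.7] w 0.0232
[[-0.119  0.993  0.004]
 [ 0.993  0.119 -0.003]
 [-0.004  0.004 -1.   ]] q [ 0.674  0.503 -0.094  1.67   0.055  0.966  0.68 ]
rot first deg [ 0.23  0.21 -1.47] then slide cm (new axes) [68.87  9.58  0.29] | slide in old axes [69.1   7.81  0.07]
```

```bash
python3 -m crank '[{"slide":[0,0,0],"rot":[0.2,0.2,-1.46],"gripper":0.9},{"slide":[3.82,0.532,0],"rot":[0,0,0],"gripper":0.9},{"slide":[3.82,0.532,0],"rot":[0,0,0],"gripper":0.9},{"slide":[3.82,0.532,0],"rot":[0,0,0],"gripper":0.9},{"slide":[3.82,0.532,0],"rot":[0,0,0],"gripper":0.9},{"slide":[3.82,0.532,0],"rot":[0,0,0],"gripper":0.9},{"slide":[3.82,0.532,0],"rot":[0,0,0],"gripper":0.9},{"slide":[3.82,0.532,0],"rot":[0,0,0],"gripper":0.9},{"slide":[3.82,0.532,0],"rot":[0,0,0],"gripper":0.9},{"slide":[3.82,0.532,0],"rot":[0,0,0],"gripper":0.9},{"slide":[3.82,0.532,0],"rot":[0,0,0],"gripper":0.9},{"slide":[3.82,0.532,0],"rot":[0,0,0],"gripper":0.9},{"slide":[3.82,0.532,0],"rot":[0,0,0],"gripper":0.9},{"slide":[3.82,0.532,0],"rot":[0,0,0],"gripper":0.9},{"slide":[3.82,0.532,0],"rot":[0,0,0],"gripper":0.9},{"slide":[3.82,0.532,0],"rot":[0,0,0],"gripper":0.9},{"slide":[3.82,0.532,0],"rot":[0,0,0],"gripper":0.9},{"slide":[3.82,0.532,0],"rot":[0,0,0],"gripper":0.9},{"slide":[0,0,0],"rot":[0,0,0],"gripper":0.9},{"slide":[0,0,0],"rot":[0,0,0],"gripper":0.9}]' 40;  python3 -m crank '[{"slide":[0,0,0],"rot":[0,0,0],"gripper":0.9},{"slide":[0,0,0],"rot":[0,0,0],"gripper":0.9}]' 40; python3 -c "
from pn import *
need([*pock[0],.27],HY)"
```

```text
time_s: 55.95
tcp_pos: [0.5147, 0.2232, 0.2705]
tool_rot: [-2.044, -2.379, 0.003]
force: [-0.6, -1.3, -0.9]
gripper_width: 0.023
time_s: 56.12
tcp_pos: [0.5158, 0.219, 0.2711]
tool_rot: [-2.054, -2.373, 0.003]
force: [0.9, -0.3, 0.2]
gripper_width: 0.0228
t 56.12 p [0.5158 0.219  0.2711] F [ 0.9 -0.3  0.2] w 0.0228
[[-0.144  0.99  -0.004]
 [ 0.99   0.144  0.001]
 [ 0.001 -0.004 -1.   ]] q [-0.316  0.368 -0.251  1.923  0.114  0.867 -0.481]
rot first deg [-0.21 -0.07 -0.07] then slide cm (new axes) [4.06 0.61 0.11] | slide in old axes [4.06 0.61 0.12]
```

```bash
python3 -m crank '[{"slide":[2.0,0.3,0],"rot":[-0.2,0,0],"gripper":0.9},{"slide":[2.0,0.3,0],"rot":[0,0,0],"gripper":0.9},{"slide":[0,0,1.2],"rot":[0,0,0],"gripper":0.9},{"slide":[0,0,1.2],"rot":[0,0,0],"gripper":0.9},{"slide":[0,0,0],"rot":[0,0,0],"gripper":0.9},{"slide":[0,0,0],"rot":[0,0,0],"gripper":0.9},{"slide":[0,0,0],"rot":[0,0,0],"gripper":0.9}]' 40; python3 -c "
from pn import *
need([*pock[0],.215],HY)"
```

```text
time_s: 56.7
tcp_pos: [0.5165, 0.2602, 0.2484]
tool_rot: [-2.056, -2.375, -0.004]
force: [0.2, -1.1, -0.1]
gripper_width: 0.0229
t 56.7 p [0.5165 0.2602 0.2484] F [ 0.2 -1.1 -0.1] w 0.0229
[[-0.143  0.99   0.001]
 [ 0.99   0.143  0.002]
 [ 0.002  0.002 -1.   ]] q [-0.384  0.413 -0.25   1.914  0.134  0.828 -0.561]
rot first deg [ 0.09 -0.13 -0.09] then slide cm (new axes) [-0.01 -0.05  3.34] | slide in old axes [-0.02 -0.06  3.34]
```

```bash
python3 -m crank '[{"slide":[0,-0.05,1],"rot":[0,0,0],"gripper":0.9},{"slide":[0,0,1],"rot":[0,0,0],"gripper":0.9},{"slide":[0,0,1],"rot":[0,0,0],"gripper":0.9},{"slide":[0,0,0.6],"rot":[0,0,0],"gripper":0.9}]' 40;  python3 -m crank '[{"slide":[0,0,1.5],"rot":[0,0,0],"gripper":0.9},{"slide":[0,0,1.5],"rot":[0,0,0],"gripper":0.9},{"slide":[0,0,1.5],"rot":[0,0,0],"gripper":0.9},{"slide":[0,0,1.5],"rot":[0,0,0],"gripper":0.9},{"slide":[0,0,1.2],"rot":[0,0,0],"gripper":0.9},{"slide":[0,0,0.5],"rot":[0,0,0],"gripper":0.9},{"slide":[0,0,0],"rot":[0,0,0],"gripper":0.9},{"slide":[0,0,0],"rot":[0,0,0],"gripper":0.9}]' 40
```

```text
time_s: 57.03
tcp_pos: [0.5151, 0.2608, 0.2103]
tool_rot: [-2.053, -2.376, -0.002]
force: [0.4, -0.3, 0.0]
gripper_width: 0.0229
time_s: 57.7
tcp_pos: [0.5157, 0.2616, 0.1348]
tool_rot: [-2.053, -2.376, -0.003]
force: [1.0, 0.1, -0.9]
gripper_width: 0.0231
```

```bash
python3 -m crank '[{"slide":[0,0,0.15],"rot":[0,0,0],"gripper":0.9},{"slide":[0,0,0],"rot":[0,0,0],"gripper":0.9},{"slide":[0,0,0],"rot":[0,0,0],"gripper":0.6},{"slide":[0,0,0],"rot":[0,0,0],"gripper":0.3},{"slide":[0,0,0],"rot":[0,0,0],"gripper":0},{"slide":[0,0,0],"rot":[0,0,0],"gripper":0},{"slide":[0,0,0],"rot":[0,0,0],"gripper":0},{"slide":[0,0,-1.5],"rot":[0,0,0],"gripper":0},{"slide":[0,0,-2.5],"rot":[0,0,0],"gripper":0},{"slide":[0,0,-3],"rot":[0,0,0],"gripper":0},{"slide":[0,0,-3],"rot":[0,0,0],"gripper":0},{"slide":[0,0,-3],"rot":[0,0,0],"gripper":0},{"slide":[0,0,-3],"rot":[0,0,0],"gripper":0},{"slide":[0,0,-3],"rot":[0,0,0],"gripper":0},{"slide":[0,0,0],"rot":[0,0,0],"gripper":0},{"slide":[0,0,0],"rot":[0,0,0],"gripper":0}]' 40; python3 -c "
from pn import *
need([.25,.62,.32],HY)"
```

```text
time_s: 59.03
tcp_pos: [0.5161, 0.2614, 0.3253]
tool_rot: [2.054, 2.376, 0.01]
force: [-0.3, 0.0, -0.8]
gripper_width: 0.0853
t 59.03 p [0.5161 0.2614 0.3253] F [-0.3  0.  -0.8] w 0.0853
[[-0.145  0.989  0.004]
 [ 0.989  0.145  0.004]
 [ 0.004  0.005 -1.   ]] q [-0.37   0.336 -0.265  1.822  0.102  0.991 -0.531]
rot first deg [ 0.28 -0.21 -0.01] then slide cm (new axes) [ 39.34 -21.14   0.53] | slide in old axes [ 39.33 -21.15   0.57]
```

```bash
python3 -m crank '[{"slide":[3.2,-1.7,0],"rot":[0,0,0],"gripper":0},{"slide":[3.2,-1.7,0],"rot":[0,0,0],"gripper":0},{"slide":[3.2,-1.7,0],"rot":[0,0,0],"gripper":0},{"slide":[3.2,-1.7,0],"rot":[0,0,0],"gripper":0},{"slide":[3.2,-1.7,0],"rot":[0,0,0],"gripper":0},{"slide":[3.2,-1.7,0],"rot":[0,0,0],"gripper":0},{"slide":[3.2,-1.7,0],"rot":[0,0,0],"gripper":0},{"slide":[3.2,-1.7,0],"rot":[0,0,0],"gripper":0},{"slide":[3.2,-1.7,0],"rot":[0,0,0],"gripper":0},{"slide":[3.2,-1.7,0],"rot":[0,0,0],"gripper":0},{"slide":[3.2,-1.7,0],"rot":[0,0,0],"gripper":0},{"slide":[3.2,-1.7,0],"rot":[0,0,0],"gripper":0},{"slide":[0,0,0],"rot":[0,0,0],"gripper":0},{"slide":[0,0,0],"rot":[0,0,0],"gripper":0},{"slide":[0,0,0],"rot":[0,0,0],"gripper":0}]' 40
python3 - <<'E'
from pn import *
st()
for n in("top","scene"):
    im,K,V=cam(n); cv2.imwrite(f"pics/{n}_end.png",im); old=cv2.imread(f"pics/{n}0.png")
    # red bands: hue<10|>172, S>120
    hsv=cv2.cvtColor(im,cv2.COLOR_BGR2HSV)
    m=((hsv[...,0]<9)|(hsv[...,0]>172))&(hsv[...,1]>150)&(hsv[...,2]>50)
    N,l,s,c=cv2.connectedComponentsWithStats(m.astype(np.uint8))
    print(n,"red blobs",[(c[i].round(1).tolist(),int(s[i,4])) for i in range(1,N) if s[i,4]>5])
    for p in pock: print("pocket pin top/band exp",proj(K,V,[*p,.188]).round(1),proj(K,V,[*p,.165]).round(1))
    # orange board
    o=(hsv[...,0]>5)&(hsv[...,0]<15)&(hsv[...,1]>150)&(hsv[...,2]>100)
    N,l,s,c=cv2.connectedComponentsWithStats(o.astype(np.uint8))
    for i in range(1,N):
        if s[i,4]>100:
            r=cv2.minAreaRect(np.argwhere(l==i)[:,::-1].astype(np.float32)); print("orange",c[i].round(1),s[i,4],np.round(r[0],1),np.round(r[1],1),round(r[2],1))
    print("box centre exp z=.028",proj(K,V,[.6696,.0925,.028]).round(1))
    d=cv2.absdiff(im,old).max(2)
    for nm,p,h in [("bottle",(.739,-.3126),.1),("bowl",(.6724,.4047),.03),("scraper",(.3532,.1864),.01)]:
        x,y=proj(K,V,[*p,h]).astype(int); w=d[max(0,y-30):y+30,max(0,x-35):x+35]; print(nm,(x,y),"mean diff",w.mean().round(1),"frac>40",(w>40).mean().round(3))
E
```

```text
time_s: 60.28
tcp_pos: [0.2582, 0.6107, 0.3226]
tool_rot: [2.054, 2.377, 0.001]
force: [0.3, -0.3, -0.2]
gripper_width: 0.0854
t 60.28 p [0.2582 0.6107 0.3226] F [ 0.3 -0.3 -0.2] w 0.0854
[[-0.145  0.989  0.001]
 [ 0.989  0.145  0.   ]
 [-0.     0.001 -1.   ]] q [-1.027  0.462 -0.347  1.632  0.174  1.077 -1.278]
top red blobs [([381.4, 141.1], 469), ([364.6, 153.9], 10), ([372.0, 162.5], 6), ([312.7, 259.7], 1090)]
pocket pin top/band exp [133.3 220.2] [135.7 221.8]
pocket pin top/band exp [111.3 222.7] [114.2 224.3]
pocket pin top/band exp [ 89.2 225.2] [ 92.6 226.8]
pocket pin top/band exp [ 67.1 227.8] [ 70.9 229.3]
orange [217.8 170.4] 797 [217.8 170.3] [38.8 23.3] 76.0
orange [312.7 259.4] 168 [312.8 259.6] [25.  47.8] 25.2
box centre exp z=.028 [217.9 173.1]
bottle (np.int64(381), np.int64(143)) mean diff 4.9 frac>40 0.0
bowl (np.int64(95), np.int64(168)) mean diff 4.3 frac>40 0.0
scraper (np.int64(175), np.int64(296)) mean diff 4.2 frac>40 0.0
scene red blobs [([413.4, 149.0], 24), ([398.9, 153.7], 21), ([384.6, 158.7], 20), ([369.8, 163.6], 20), ([226.4, 204.9], 648), ([181.9, 289.1], 898)]
pocket pin top/band exp [371.4 155.3] [369.9 160.7]
pocket pin top/band exp [386.6 150.4] [384.8 155.8]
pocket pin top/band exp [401.4 145.6] [399.5 151.1]
pocket pin top/band exp [416.1 140.9] [413.9 146.4]
orange [189.8  26.5] 207 [190.  26.] [14. 16.] 90.0
orange [158.3  31.2] 205 [158.5  31. ] [14. 17.] 90.0
orange [166.  59.] 107 [166.   58.5] [ 7.5 19.2] 81.3
orange [324.5 243.9] 724 [324. 244.] [40.5 19.9] 54.5
box centre exp z=.028 [324.6 243.1]
bottle (np.int64(179), np.int64(286)) mean diff 1.9 frac>40 0.0
bowl (np.int64(427), np.int64(221)) mean diff 1.7 frac>40 0.0
scraper (np.int64(323), np.int64(158)) mean diff 1.7 frac>40 0.0
```

Run:
```python
from pn import *
K,V=cam("scene")[1:]
old=cv2.imread("pics/scene0.png");hsv=cv2.cvtColor(old,cv2.COLOR_BGR2HSV)
m=((hsv[...,0]<9)|(hsv[...,0]>172))&(hsv[...,1]>150)&(hsv[...,2]>50)
N,l,s,c=cv2.connectedComponentsWithStats(m.astype(np.uint8))
def zfit(p,uv):
    zs=np.linspace(.1,.2,201); e=[np.hypot(*(proj(K,V,[*p,z])-uv)) for z in zs]; i=int(np.argmin(e)); return round(zs[i],4),round(e[i],2)
B=[c[i] for i in range(1,N) if 8<s[i,4]<60]
for b in B: print("start",b.round(1),min((zfit(p,b) for p in sock),key=lambda t:t[1]))
for p,b in zip(pock,[(369.8,163.6),(384.6,158.7),(398.9,153.7),(413.4,149.0)]): print("end",zfit(p,np.array(b)))
# top view: board rectangle in box via overlay fit of visible orange
K,V=cam("top")[1:]
for lx in(-.054,.060):
    for ly in(.03,-.03):
        a=np.radians(16.2); print((lx,ly),proj(K,V,[.6696+np.cos(a)*lx-np.sin(a)*ly,.0925+np.sin(a)*lx+np.cos(a)*ly,.028]).round(1))
im=cv2.imread("pics/top_end.png");h=cv2.cvtColor(im,cv2.COLOR_BGR2HSV);o=(h[...,0]>5)&(h[...,0]<15)&(h[...,1]>150)&(h[...,2]>80)
sub=o[135:210,190:250].astype(np.uint8);N,l,s,c=cv2.connectedComponentsWithStats(sub);i=1+s[1:,4].argmax()
pts=np.argwhere(l==i)[:,::-1]+[190,135];print(cv2.boxPoints(cv2.minAreaRect(pts.astype(np.float32))).round(1))
```

```text
start [170.2 199. ] (np.float64(0.149), np.float64(0.59))
start [153.3 204. ] (np.float64(0.149), np.float64(0.91))
start [136.9 208.6] (np.float64(0.1495), np.float64(0.3))
start [119.4 213.3] (np.float64(0.1515), np.float64(0.46))
end (np.float64(0.153), np.float64(0.68))
end (np.float64(0.1535), np.float64(0.68))
end (np.float64(0.154), np.float64(0.38))
end (np.float64(0.1545), np.float64(0.55))
(-0.054, 0.03) [211.5 195.8]
(-0.054, -0.03) [234.4 190.1]
(0.06, 0.03) [201.1 154.1]
(0.06, -0.03) [223.7 148.5]
[[201.8 154.3]
 [224.4 148.6]
 [233.8 186.3]
 [211.2 191.9]]
```

```bash
python3 -c "
from cell import bot
print(bot.sign_off())"
```

```text
the job is handed in; nothing more can be done
None
```

The job is done and handed in at about 60 s; the sign-off gave no verdict. Two beech boards and four pins were present, and the pink and red look-alikes were left alone.

- **Boards:** I stacked the two boards squarely, squeezed them into line and lifted them as one pile. At first the tool could only tilt about 20°, because joint 6 was at its limit. I set the pile back on the bench, regripped it leaning 15° the other way, tipped it in under the yellow lip and laid it flat.
- **Pins:** Each of the four pins went into its own pocket of the steel holder with no contact force on the way in.

**Last checks:**
- **Boards:** the top board's far corners are within about 1 px of where a centred pile should be, and the last picture I viewed showed the pile lying flat.
- **Pins:** all four red bands sit over their own pockets, about 0.5 px off. Their measured height is 3 to 4 mm above the bands' height in the stand. It is the same for all four, so I took it as camera error, but it is a small disagreement.
- **Bystanders:** the areas around the bottle, bowl and scraper look the same as in the starting pictures.

The 40-picture limit ran out during the pin work. From then on I checked by measurements and image code only, so I never saw the final state myself.

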